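# Cure a batch of printed award blocks

### The job

Cure the batch: swing the curing box's lid up and over until it stays open by itself, and set every printed block from the jig sheet down (not dropped) in the box, printed face up, flat on its floor and none on top of another. Then take the scanner, hold it steady for a second with its window squarely facing the ticket's barcode about 11 cm away, and stand it back upright on its charging pad; after that lower the lid shut by its handle without letting it drop, and press the green start button. Leave the ink bottles and the tape roll where they are.

Things in the scene. Friction and masses are not known exactly. Their poses are not given: they have to be found in the camera images.
- cure_box: Bench-top UV curing box, fixed: an open-topped white sheet-steel tray, outside 180 (its x) by 340 (its y) by 75 mm high, walls 5 mm, floor 5 mm thick, so the bare inner floor is 170 by 330 mm at 5 mm above the bench. Origin: centre of its underside; x points from the front (robot side) to the hinge at the back, z up. A grey control pod, 70 by 60 by 60 mm high, is attached to its left side (centre 45 mm to the front, 200 mm to +y of the origin).
- lid (a joint): Angle of the box's lamp lid (white, 180 by 340 by 25 mm, 0.6 kg, amber window, violet lamp strips beneath): 0 = shut, resting level on the rim; 1.72 rad = fully open, leaning back on its stops. It has no catch and no spring: left alone below about 1.45 rad it falls shut, above that it falls back on to the stops and stays there by itself. Raising it takes about 3 N at the bar.
- lid_hinge (a point): Middle of the lid's hinge axis, which runs along the box's y axis at the back rim (90 mm behind the box's centre, 75.5 mm above the bench). Its axes turn with the lid.
- lid_handle (a point): Middle of the dark round handle bar of the lid: 12 mm thick, 124 mm long along the box's y axis, carried by two arms at its ends 50 mm clear of the lid's front edge, 230 mm from the hinge axis and level with the lid's underside; 75 mm above the bench when shut, about 303 mm when open. It moves with the lid.
- start (a joint): Travel of the green start button, 26 mm across, on top of the pod: 0 = up, 0.006 m = fully down (about 5 N); it springs back.
- start_top (a point): Centre of the top face of the start button, 82 mm above the bench when up; pressed straight down.
- award_1: Printed clear acrylic award block, 90 (its x) by 40 (its y) by 25 mm, about 0.11 kg, printed face on top blue-green with two pale dots. Origin: centre of its underside, z up out of the printed face. It starts on the jig sheet; two to four blocks are there, absent ones read None.
- award_2: Printed clear acrylic award block, 90 (its x) by 40 (its y) by 25 mm, about 0.11 kg, printed face on top purple with pale cross bars. Origin: centre of its underside, z up out of the printed face. It starts on the jig sheet; two to four blocks are there, absent ones read None.
- award_3: Printed clear acrylic award block, 90 (its x) by 40 (its y) by 25 mm, about 0.11 kg, printed face on top orange with a pale diamond. Origin: centre of its underside, z up out of the printed face. It starts on the jig sheet; two to four blocks are there, absent ones read None.
- award_4: Printed clear acrylic award block, 90 (its x) by 40 (its y) by 25 mm, about 0.11 kg, printed face on top green with pale lengthwise stripes. Origin: centre of its underside, z up out of the printed face. It starts on the jig sheet; two to four blocks are there, absent ones read None.
- jig_sheet: Cream printing jig sheet, fixed, 270 (x) by 215 (y) by 3 mm, on which the printed blocks lie. Origin: centre of its underside.
- scanner: Code scanner, upright, 162 mm high, 0.26 kg: a round foot 80 mm across and 12 mm high, a slim neck, and a black head 70 long by 46 wide by 50 mm whose flat sides (facing its y and -y) can be gripped from above. The head's centre is 125 mm above the foot's underside and 12 mm forward; its nose points along the scanner's x axis, 25 degrees downwards. Origin: centre of the foot's underside, z up. It reads by itself, without a trigger.
- scan_window (a point): Centre of the scanner's red window on the nose (44 mm forward of and 110 mm above the scanner's origin). Its x axis is the line of sight, out of the window, 25 degrees below the scanner's x axis; its y axis is the scanner's y.
- charge_pad: The scanner's charging pad, fixed: a black disc 110 mm across and 4 mm high. Origin: centre of its underside.
- ticket_stand: Job-ticket stand, fixed: a plate 100 wide by 130 mm tall leaning back 45 degrees on a post and a steel foot 80 by 90 mm, holding a paper ticket. Origin on the bench below the barcode; the ticket faces its -x and upwards; about 161 mm high.
- barcode (a point): Centre of the barcode (60 by 28 mm black bars) in the middle of the ticket, 115 mm above the bench. Its x axis points out of the paper, 45 degrees upwards; its z axis points up the ticket.
- ink_magenta: Bystander: closed magenta ink bottle, 56 mm across, 150 mm high. Origin: centre of its underside.
- ink_cyan: Bystander: closed cyan ink bottle, 56 mm across, 150 mm high. Origin: centre of its underside.
- tape_roll: Bystander: roll of tan tape lying flat, 90 mm across, 40 mm high. Origin: centre of its underside.
There are look-alikes about, which are no part of the job. What is shaped like the scanner but orange is not meant.

How it is judged:
On the way, in this order (a step that is already met when the one before it is completed fails the run):
1. the lid stands open by itself, let go (value of joint lid above 1.6 rad and contact force between cure_box and the fingers below 0.2 N), for 0.5 s.
2. every block lies flat in the box, printed face up, with the lid still standing open (all of step 1 and x of award_1 in the frame of cure_box between -0.085 and 0.085 m and y of award_1 in the frame of cure_box between -0.165 and 0.165 m and z of award_1 in the frame of cure_box between -0.005 and 0.011 m and angle between each of award_1, award_2, award_3, award_4's own z axis and vertical below 0.1 rad and linear speed of each of award_1, award_2, award_3, award_4 below 0.03 m/s and x of award_2 in the frame of cure_box between -0.085 and 0.085 m and y of award_2 in the frame of cure_box between -0.165 and 0.165 m and z of award_2 in the frame of cure_box between -0.005 and 0.011 m and x of award_3 in the frame of cure_box between -0.085 and 0.085 m and y of award_3 in the frame of cure_box between -0.165 and 0.165 m and z of award_3 in the frame of cure_box between -0.005 and 0.011 m and x of award_4 in the frame of cure_box between -0.085 and 0.085 m and y of award_4 in the frame of cure_box between -0.165 and 0.165 m and z of award_4 in the frame of cure_box between -0.005 and 0.011 m), for 0.2 s.
3. the held scanner is aimed at the barcode and kept steady, 60 to 170 mm away, within 20 mm of its line of sight and 34 degrees of square (x of barcode in the frame of scan_window between 0.06 and 0.17 m and y of barcode in the frame of scan_window between -0.02 and 0.02 m and z of barcode in the frame of scan_window between -0.02 and 0.02 m and x of scan_window in the frame of barcode above 0.03 m and angle between the x axis of scan_window and the x axis of barcode, either way round below 0.6 rad and linear speed of scanner below 0.03 m/s and contact force between scanner and the fingers above 0.5 N), for 0.8 s.
4. the scanner stands upright on its charging pad, let go (horizontal distance between scanner and charge_pad below 0.03 m and angle between scanner's own z axis and vertical below 0.1 rad and z of scanner in the frame of charge_pad between 0 and 0.01 m and linear speed of scanner below 0.03 m/s and contact force between scanner and the fingers below 0.1 N), for 0.2 s.
5. the lid is shut (value of joint lid below 0.04 rad), for 0.2 s.
6. the start button is pressed with the lid shut (value of joint start above 0.004 m and value of joint lid below 0.04 rad), for 0.05 s.
At the end, for the whole second after the job is handed in: Every block lies flat (within 6 degrees, printed face up) on the floor of the curing box at rest, the lid is shut (under 0.04 rad), the start button has been pressed and let go, and the scanner stands upright on its charging pad, within 30 mm of its centre (x of award_1 in the frame of cure_box between -0.085 and 0.085 m and y of award_1 in the frame of cure_box between -0.165 and 0.165 m and z of award_1 in the frame of cure_box between -0.005 and 0.011 m and angle between each of award_1, award_2, award_3, award_4, scanner's own z axis and vertical below 0.1 rad and linear speed of each of award_1, award_2, award_3, award_4, scanner below 0.03 m/s and x of award_2 in the frame of cure_box between -0.085 and 0.085 m and y of award_2 in the frame of cure_box between -0.165 and 0.165 m and z of award_2 in the frame of cure_box between -0.005 and 0.011 m and x of award_3 in the frame of cure_box between -0.085 and 0.085 m and y of award_3 in the frame of cure_box between -0.165 and 0.165 m and z of award_3 in the frame of cure_box between -0.005 and 0.011 m and x of award_4 in the frame of cure_box between -0.085 and 0.085 m and y of award_4 in the frame of cure_box between -0.165 and 0.165 m and z of award_4 in the frame of cure_box between -0.005 and 0.011 m and horizontal distance between scanner and charge_pad below 0.03 m and z of scanner in the frame of charge_pad between 0 and 0.01 m and value of joint lid below 0.04 rad and value of joint start below 0.002 m); the robot touches nothing.
It fails at once if the lid was let drop (closing faster than 2.5 rad/s) (velocity of joint lid below -2.5 rad/s).
It fails at once if a block was dropped from more than about 4 cm ((contact force between award_1 and anything else below 0.001 N and height (world z) of award_1 above 0.05 m) or (contact force between award_2 and anything else below 0.001 N and height (world z) of award_2 above 0.05 m) or (contact force between award_3 and anything else below 0.001 N and height (world z) of award_3 above 0.05 m) or (contact force between award_4 and anything else below 0.001 N and height (world z) of award_4 above 0.05 m)).
It fails at once if a bottle or the tape roll was shifted by more than 40 mm (distance of any of ink_magenta, ink_cyan, tape_roll from where it was at the start of the episode above 0.04 m).
Of award_1, award_2, award_3, award_4 only 2 to 4 are there at a start; the rules pass over those that are not, and their reading is None.
At some moment in a run one of award_1, award_2, award_3, award_4 may be knocked a few centimetres aside while the robot is not near it.
It also fails if it takes over 210 s, if anything falls off the work surface, if the arm or the gripper's body presses on something with over 40 N, if the wrist force passes 120 N, or if a joint passes its speed limit or range.

### The arm

A 6-joint arm with a two-finger parallel gripper is mounted at the origin on the work surface. World frame = base frame: x ahead of the robot, y to its left, z up, the work surface at z = 0. Lengths are in m, angles in rad, forces in N, time in s.
With the tool pointing down it reaches from about 0.275 to 0.975 m from the base axis. Payload 8.4 kg.
Tool frame: the origin (TCP) lies at the very end of the fingers, on their centre line; the grasp point (between the pads) lies behind it (manip.tcp_to_grasp is the y of the grasp point in the tool frame, in m); y points along the fingers, z is the direction in which the jaws open and shut, and the axes are right-handed (so a half turn about y gives the same grasp; the last joint's range is limited). The gripper opens to 92 mm and grips with 3 to 60 N. Pads are 20 mm wide; open, the fingers measure 128 mm over their backs; the gripper's body (75 mm by 189 mm) begins 69 mm behind the grasp point.
Start: joints at [-1.167, 0.353, 1.633, -0, 1.155, -0.002], TCP at [0.247, -0.574, 0.215] pointing down, gripper open.
Joint ranges: [-2.63, 2.63], [-0.92, 2.1], [0.06, 2.66], [-1.3, 4.44], [0, 2.69], [-3.02, 3.02]. Speed limits (rad/s): [2.22, 2.22, 2.79, 3.14, 3.14, 3.14].

### API

Orientations are given as a unit quaternion [w, x, y, z].
In Python, from plant import manip gives the robot as it stands.
- The arm moves only by the tool arm_command, never from a script. Its argument "rows" is a list of rows, each a list of 2 entries, a list of its own where there are three numbers: the shift along the tool's x, y, z as a fraction of full scale, then the turn about the tool's y as a fraction of full scale. In form: [[[x, y, z], yaw], ...]. A call has 1 to 5 rows; each row shifts and turns the pose as measured when the row begins, along the tool's axes as they then stand; what a row does not reach is not made up. Full scale, the value 1, is 0.03 m for a shift and 360 degrees for a turn. A row lasts 1/12 s, in which the tool goes at most 41.7 mm and 7.16 degrees, less where a joint would pass 70% of its speed; a pose out of reach is approached as far as the arm can. A call with a number of a shift or a turn outside -1 to 1 is refused whole. A call with a gripper value outside its range is refused whole. "jaw" is the closure in counts, from 0 (fully open) to 255 (shut), set as the call begins (left out, the last holds). The fingers move at their own pace and stop on an object; "squeeze" is the grip in N (left out, the last holds). Time passes only in rows, so rows that do not move let the fingers close. It gives the time, the measured TCP pose, the force and the opening at its end, in the units of the state.
- manip.read_state(): the state, without advancing time (a new reading comes with each control period).
- manip.capture(name): name is "scene" or "side" or "wrist"; returns (picture, depth): 480x640x3 uint8, red, green, blue; 480x640 float32, m along the optical axis (not along the pixel's ray), 0 where there is no reading.
- manip.get_calibration(name): a dict with "camera_matrix" (3x3 intrinsics, pixels), "R" (3x3) and "t" (3): a world point X has camera coordinates R X + t. Camera axes: x right, y down, z forward; pixel columns grow to the right and rows downward; lengths in m; the calibration is good to about 2 mm. The wrist camera is an equidistant fisheye: a pixel r from the principal point sees the ray r / f radians off the axis. A picture is of the moment at which its call begins: read the wrist's pose just before it. get_calibration takes no time and is no camera call; for the wrist camera it gives the pose at the moment of the call.
- manip.job_done(): hands the job in, once; it reports no verdict.
The state is a dict: "t": time; "qpos": joint angles; "joint_vel": joint speeds; "joint_efforts": joint torques, N m; "tool_pos": TCP position; "orientation": TCP orientation; "ft_force": force on the tool from outside, world axes, zero at the start; "torque": the same for the moment, N m; "gripper_width": finger opening in m.
Only numpy, scipy, OpenCV 4.12 (cv2) and the standard library are available. Lean on these libraries where they do the work, as an engineer would, in place of code of your own. Each camera call takes 0.05 s, during which the arm holds its last target.

## Working session

There is one attempt and no reset: what is moved stays moved. The work goes in short steps, Python scripts to look and compute and a tool call to move; the robot and the scene stay as the last step left them, time stands still between calls to the robot, and variables do not carry over. Pictures are saved under pics/ and viewed, and the job is handed in when it is done.

Besides the shell and the picture viewer there is one more tool, called after "Call:" by a JSON object that holds its "op" and its "data", one argument or row to a line. arm_command: Moves the arm, as the interface text tells. Shift numbers are shares of 0.03 m and turn numbers shares of 360 degrees, none past 1 either way. Its arguments: {"type":"object","properties":{"rows":{"type":"array"},"jaw":{"type":"number"},"squeeze":{"type":"number"}},"required":["rows"]}

I'll start by looking at the state and all the cameras.

```bash
ls -la && mkdir -p pics && python3 - <<'E'
from plant import manip
import cv2, numpy as np
print(manip.read_state()); print(manip.tcp_to_grasp)
for n in ["scene","side","wrist"]:
    c=manip.get_calibration(n); print(n,c)
    p,d=manip.capture(n)
    cv2.imwrite(f"pics/{n}0.png",p[:,:,::-1]); np.save(f"pics/{n}0_d.npy",d); print(d.min(),d.max())
E
```

```text
total 12
drwxr-xr-x  3 agent agent 4096 Dec  7 01:50 .
drwxr-xr-x 23 root  root  4096 Dec  7 01:50 ..
drwxr-xr-x  2 agent agent 4096 Dec  7 01:50 pics
{'t': 0.0, 'qpos': array([-1.16738432e+00,  3.53644863e-01,  1.63410786e+00, -3.75402896e-05,
        1.15518951e+00, -2.41039686e-03]), 'joint_vel': array([-0.00067917, -0.00074883,  0.00031154, -0.00021354,  0.00130823,
        0.00038911]), 'joint_efforts': array([ 3.10003816e-03, -5.93829954e+01, -3.34215438e+01,  6.99865166e-02,
        2.32965517e-02, -1.46220636e-04]), 'tool_pos': array([ 0.2465286 , -0.57380291,  0.21387698]), 'orientation': array([ 0.14239563, -0.14260948,  0.69306375, -0.69213341]), 'ft_force': array([ 0.81658819, -0.66415664,  0.71552859]), 'torque': array([-0.00447491,  0.01627816, -0.05898412]), 'gripper_width': 0.09193767032469374}
-0.0187
scene {'camera_matrix': array([[542.44451355,   0.        , 312.37127462],
       [  0.        , 542.44451355, 241.84720344],
       [  0.        ,   0.        ,   1.        ]]), 'R': array([[ 0.39665729,  0.91784914, -0.01469499],
       [ 0.5470301 , -0.24919905, -0.7
[... 218 characters left out ...]
   , 620.31774316, 243.0269921 ],
       [  0.        ,   0.        ,   1.        ]]), 'R': array([[ 0.97230692, -0.23303805, -0.01767834],
       [-0.1534646 , -0.57958867, -0.80032843],
       [ 0.17626081,  0.78087786, -0.59930117]]), 't': array([-0.51993166,  0.12782476,  1.75213808])}
0.0 3.999973
wrist {'camera_matrix': array([[371.64829954,   0.        , 318.16186825],
       [  0.        , 371.64829954, 238.78925942],
       [  0.        ,   0.        ,   1.        ]]), 'R': array([[ 0.39406602, -0.91907956, -0.00217553],
       [-0.88981005, -0.38210688,  0.24946423],
       [-0.23010877, -0.09636957, -0.96838157]]), 't': array([-0.62369144, -0.02646858,  0.3912385 ])}
0.0 1.3712976
```

View pics/scene0.png

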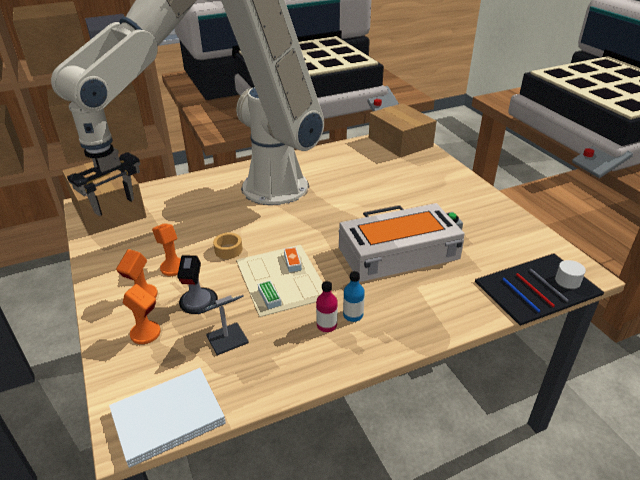

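View pics/side0.png

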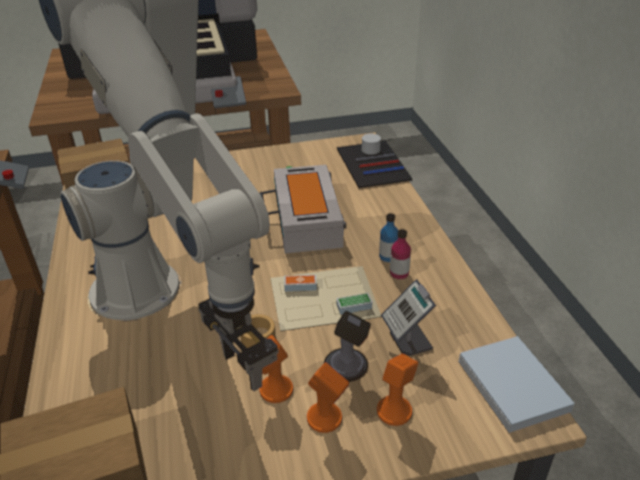

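View pics/wrist0.png

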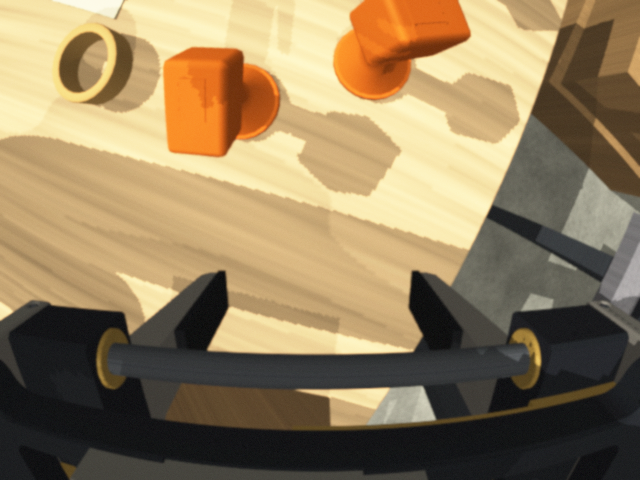

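The scene camera shows the box with an orange window at (402,240) and the pod's green button at (453,217). On the jig sheet there are an orange block at (292,260) and a green striped block at (269,293). The black scanner is at (195,285), with the ticket stand at (228,322). 

These could be mistaken for what I want (scene pixels):
- **Scanner:** the three orange look-alikes at (166,250), (134,275) and (143,313). The black one at (195,285) fits the description.
- **Blocks:** empty outlines on the sheet at (258,268) and (300,290), which are only prints.
- **Button:** red buttons in the background printers at (377,102) and (589,153). The green one on the pod is the right one.

Next I'll check these in close crops.

```bash
cat > h.py <<'E'
from plant import manip
import cv2, numpy as np
def cal(n):
    c=manip.get_calibration(n); return np.array(c["camera_matrix"]),np.array(c["R"]),np.array(c["t"])
def ray(C,uv,fish=False):
    K,R,t=C; x=(uv[0]-K[0,2])/K[0,0]; y=(uv[1]-K[1,2])/K[1,1]
    if fish:
        r=np.hypot(x,y); d=np.array([x/r*np.sin(r),y/r*np.sin(r),np.cos(r)]) if r>1e-9 else np.array([0,0,1.])
    else: d=np.array([x,y,1.])
    return -R.T@t, R.T@d   # for pinhole d has unit z -> times depth
def plane(C,uv,z,fish=False):
    o,d=ray(C,uv,fish); return o+d*(z-o[2])/d[2]
def dep(C,uv,D,fish=False):
    o,d=ray(C,uv,fish); u,v=int(round(uv[0])),int(round(uv[1]))
    z=np.median(D[v-1:v+2,u-1:u+2]); 
    if fish: d=d/(C[1]@d)[2]
    return o+d*z
def tri(*rs):
    A=np.zeros((3,3));b=np.zeros(3)
    for o,d in rs:
        d=d/np.linalg.norm(d);P=np.eye(3)-np.outer(d,d);A+=P;b+=P@o
    X=np.linalg.solve(A,b)
    return X,[np.linalg.norm(np.cross(X-o,d/np.linalg.norm(d))) for o,d in rs]
def proj(C,X,fish=False):
    K,R,t=C; c=R@np.asarray(X)+t
    if fish:
        th=np.arctan2(np.hypot(c[0],c[1]),c[2]);s=th/np.hypot(c[0],c[1]);return K[0,0]*s*c[0]+K[0,2],K[1,1]*s*c[1]+K[1,2]
    return K[0,0]*c[0]/c[2]+K[0,2],K[1,1]*c[1]/c[2]+K[1,2]
def crop(p,x0,y0,x1,y1,s,name):
    cv2.imwrite(name,cv2.resize(p[y0:y1,x0:x1,::-1],None,fx=s,fy=s,interpolation=cv2.INTER_CUBIC))
def toolR(q):
    from scipy.spatial.transform import Rotation as Ro
    return Ro.from_quat([q[1],q[2],q[3],q[0]]).as_matrix()
def goto(target,s=None,grasp=False,quiet=False):
    """shift in tool axes, full-scale units, from TCP (or grasp point) to world target"""
    s=s or manip.read_state(); R=toolR(s["orientation"]); p=np.array(s["tool_pos"])
    if grasp: p=p+R[:,1]*manip.tcp_to_grasp
    return R.T@(np.asarray(target)-p)/0.03
def st():
    s=manip.read_state(); R=toolR(s["orientation"])
    print("t %.2f tcp %s yaxis %s zaxis %s F %s w %.4f q6 %.3f"%(s["t"],np.round(s["tool_pos"],4),np.round(R[:,1],3),np.round(R[:,2],3),np.round(s["ft_force"],1),s["gripper_width"],s["qpos"][5])); return s
E
python3 - <<'E'
from h import *
s=cv2.imread("pics/scene0.png")[:,:,::-1]; d=cv2.imread("pics/side0.png")[:,:,::-1]
crop(s,110,215,330,355,3.5,"pics/c1.png"); crop(s,325,180,485,290,5,"pics/c2.png")
crop(d,250,150,440,250,4,"pics/c3.png"); crop(d,260,250,450,390,4,"pics/c4.png")
st()
E
```

```text
t 0.15 tcp [ 0.2466 -0.5739  0.214 ] yaxis [-0.     0.001 -1.   ] zaxis [ 0.395 -0.919 -0.001] F [-0.   0.5  0.1] w 0.0918 q6 -0.002
```

View pics/c1.png

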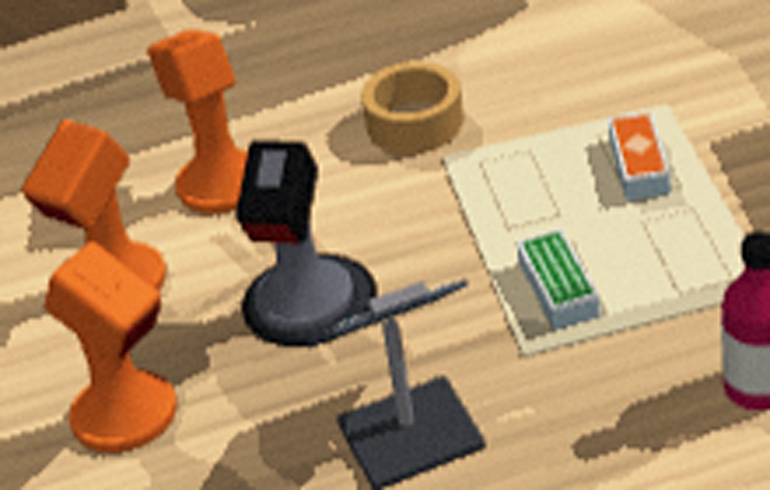

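View pics/c2.png

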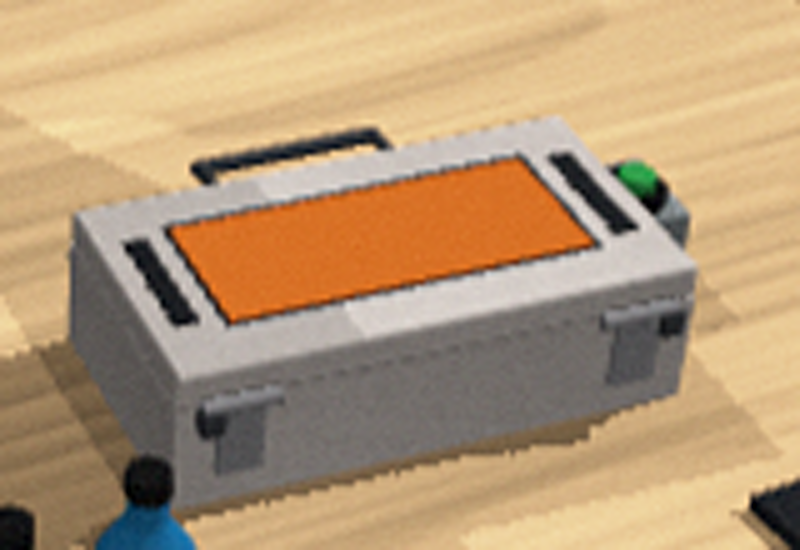

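View pics/c3.png

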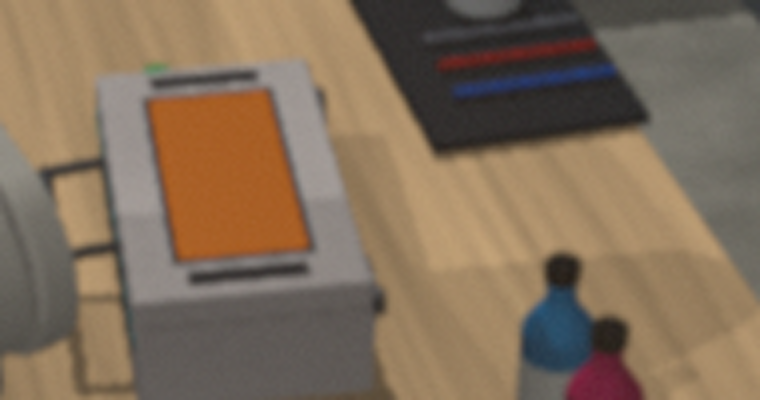

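View pics/c4.png

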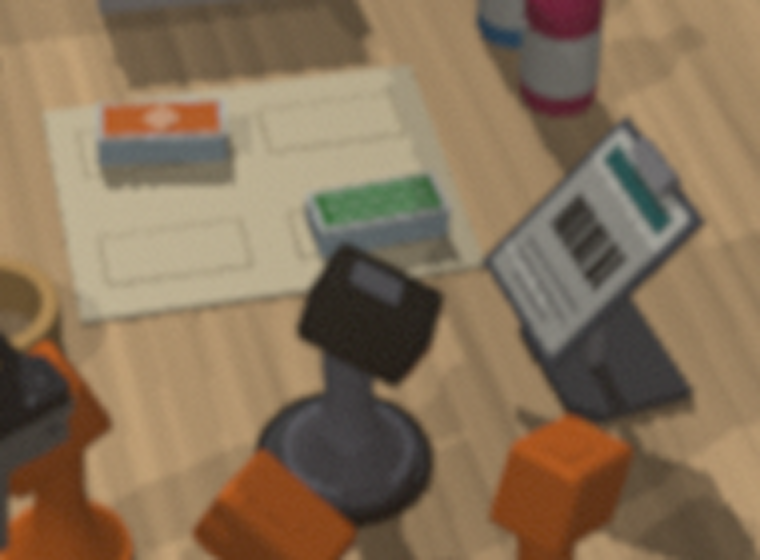

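The crops show only two blocks: award_3 (orange with a diamond) and award_4 (green stripes). The black scanner stands on the black pad with its red window at crop 1 (275,230). The handle bar in crop 2 runs from (193,163) to (385,130), and the green button is at (637,178). Now I'll measure them.

```bash
cat > meas.py <<'E'
from h import *
S=cal("scene"); D=cal("side")
s=cv2.imread("pics/scene0.png"); d=cv2.imread("pics/side0.png"); sd=np.load("pics/scene0_d.npy"); dd=np.load("pics/side0_d.npy")
def mask(img,lo,hi,roi):
    h=cv2.cvtColor(img,cv2.COLOR_BGR2HSV); m=cv2.inRange(h,lo,hi); z=np.zeros_like(m); x0,y0,x1,y1=roi; z[y0:y1,x0:x1]=m[y0:y1,x0:x1]; return z
def quad(m):
    c=max(cv2.findContours(m,cv2.RETR_EXTERNAL,cv2.CHAIN_APPROX_NONE)[0],key=cv2.contourArea)
    h=cv2.convexHull(c); e=0.02
    while True:
        a=cv2.approxPolyDP(h,e*cv2.arcLength(h,True),True)
        if len(a)<=4: break
        e+=0.005
    M=cv2.moments(c); return a[:,0,:].astype(float),(M["m10"]/M["m00"],M["m01"]/M["m00"]),cv2.contourArea(c)
def rep(name,m1,m2,z):
    for n,C,m,dp in (("scene",S,m1,sd),("side",D,m2,dd)):
        if m is None: continue
        q,c,a=quad(m); P=np.array([plane(C,p,z) for p in q])
        print(name,n,"area",a,"c",np.round(c,1),"plane",np.round(plane(C,c,z),4),"depth",np.round(dep(C,c,dp),4)); 
        for i in range(len(P)):
            e=P[(i+1)%len(P)]-P[i]; print("   corner",q[i],np.round(P[i][:2],4),"edge %.1f mm ang %.1f"%(1000*np.linalg.norm(e),np.degrees(np.arctan2(e[1],e[0]))))
    if m1 is not None and m2 is not None:
        print("   tri",tri(ray(S,quad(m1)[1]),ray(D,quad(m2)[1])))
O=((5,150,90),(18,255,255))
rep("window",mask(s,*O,(340,200,460,260)),mask(d,*O,(280,165,340,220)),0.1005)
rep("award3",mask(s,*O,(270,240,320,280)),mask(d,*O,(280,270,325,295)),0.028)
G=((40,80,40),(85,255,255))
rep("award4",mask(s,*G,(250,275,300,312)),mask(d,*G,(330,290,380,320)),0.028)
rep("button",mask(s,*G,(440,200,475,235)),None,0.082)
E
python3 meas.py
```

```text
window scene area 1432.0 c [400.1 227.4] plane [0.5481 0.2139 0.1005] depth [0.5504 0.2123 0.1024]
   corner [443. 228.] [0.6052 0.3313] edge 239.3 mm ang -94.7
   corner [371. 244.] [0.5856 0.0927] edge 97.0 mm ang 174.0
   corner [359. 226.] [0.4891 0.1028] edge 239.4 mm ang 84.3
   corner [429. 212.] [0.513  0.3411] edge 92.7 mm ang -6.1
window side area 1183.0 c [306.  193.7] plane [0.546  0.2046 0.1005] depth [0.547  0.2097 0.0972]
   corner [316. 173.] [0.6055 0.3205] edge 227.8 mm ang -95.7
   corner [326. 211.] [0.5829 0.0938] edge 94.0 mm ang 174.9
   corner [295. 214.] [0.4893 0.1022] edge 225.3 mm ang 84.9
   corner [287. 176.] [0.5091 0.3267] edge 96.6 mm ang -3.7
   tri (array([0.54691556, 0.21379062, 0.09720189]), [np.float64(0.0022792333534573544), np.float64(0.0022792333534571397)])
award3 scene area 134.5 c [291.9 256.1] plane [ 0.4561 -0.1099  0.028 ] depth [ 0.4588 -0.1109  0.0303]
   corner [294. 248.] [ 0.4208 -0.0888] edge 76.4 mm ang -12.7
   corner [298. 263.] [ 0.4953 -0.1055] edge 27.6 mm ang -104.4
   corner [289. 264.] [ 0.4885 -0.1322] edge 71.2 mm ang 16
[... 1019 characters left out ...]
9.] [ 0.6145 -0.2388] edge 73.6 mm ang -175.9
   corner [342. 305.] [ 0.5412 -0.2441] edge 24.2 mm ang 87.6
   corner [340. 299.] [ 0.5422 -0.22  ] edge 69.3 mm ang -1.2
   corner [365. 295.] [ 0.6115 -0.2215] edge 17.6 mm ang -80.0
   tri (array([ 0.57727324, -0.22940031,  0.02618051]), [np.float64(0.0003568957226129634), np.float64(0.0003568957226129513)])
button scene area 31.5 c [452.2 215.3] plane [0.5375 0.4155 0.082 ] depth [0.5348 0.4178 0.0796]
   corner [456. 216.] [0.546  0.4239] edge 21.3 mm ang -82.4
   corner [451. 218.] [0.5488 0.4028] edge 23.5 mm ang 168.9
   corner [448. 214.] [0.5257 0.4073] edge 21.6 mm ang 97.9
   corner [453. 212.] [0.5228 0.4287] edge 23.7 mm ang -11.6
```

Measured so far:
- **Box:** origin about (0.547, 0.214), x axis heading about -5.5°. The window height of 0.097 to 0.102 m fits the lid top, and the window edges agree between views.
- **Bar:** expected near (0.408, 0.227), z 0.075.

I'll lift and turn the wrist so the jaws open along the box's x axis, then look at the bar from the wrist camera.

Call:
{"op": "arm_command", "data": {
  "rows": [
    [[0,-0.7,0],-0.02],
    [[0,-0.7,0],-0.02],
    [[0,-0.7,0],-0.02],
    [[0,-0.7,0],-0.02],
    [[0,-0.7,0],-0.02]
  ],
  "jaw": 0,
  "squeeze": 20
}}

```text
t: 0.57
tool_pos: [0.245, -0.5703, 0.3151]
orientation: [0.35, -0.349, 0.62, -0.609]
ft_force: [-0.0, -0.1, -0.1]
gripper_width: 0.0917
```

Call:
{"op": "arm_command", "data": {
  "rows": [
    [[0,-0.2,0],-0.02],
    [[0,0,0],-0.02],
    [[0,0,0],-0.02],
    [[0,0,0],-0.01]
  ]
}}

```text
t: 0.9
tool_pos: [0.2458, -0.5721, 0.3272]
orientation: [0.478, -0.476, 0.525, -0.52]
ft_force: [-0.3, 0.2, 0.5]
gripper_width: 0.0918
```

```bash
python3 - <<'E'
from h import *
s=st(); print(goto([0.40,0.20,0.30]))
E
```

```text
t 0.90 tcp [ 0.2458 -0.5721  0.3272] yaxis [-0.003  0.007 -1.   ] zaxis [ 0.996 -0.091 -0.004] F [-0.3  0.2  0.5] w 0.0918 q6 -1.076
[-26.09185061   1.07935827   2.77580081]
```

Call:
{"op": "arm_command", "data": {
  "rows": [
    [[-1,0,0.4],0],
    [[-1,0,0.4],0],
    [[-1,0,0.4],0],
    [[-1,0,0.4],0],
    [[-1,0,0.4],0]
  ]
}}

```text
t: 1.32
tool_pos: [0.3177, -0.4274, 0.3256]
orientation: [0.477, -0.476, 0.526, -0.519]
ft_force: [0.3, -0.3, -0.3]
gripper_width: 0.0919
```

Call:
{"op": "arm_command", "data": {
  "rows": [
    [[-1,0,0.2],0],
    [[-1,0,0.2],0],
    [[-1,0,0.2],0],
    [[-1,0,0.1],0],
    [[-1,0,0.1],0]
  ]
}}

```text
t: 1.73
tool_pos: [0.3569, -0.2724, 0.3253]
orientation: [0.477, -0.476, 0.526, -0.519]
ft_force: [0.4, -0.7, -0.3]
gripper_width: 0.0921
```

Call:
{"op": "arm_command", "data": {
  "rows": [
    [[-1,0,0],0],
    [[-1,0,0],0],
    [[-1,0,0],0],
    [[-1,0,0],0],
    [[-1,0,0],0]
  ]
}}

```text
t: 2.15
tool_pos: [0.3698, -0.1155, 0.326]
orientation: [0.477, -0.475, 0.527, -0.519]
ft_force: [1.2, 0.7, -0.5]
gripper_width: 0.0919
```

Call:
{"op": "arm_command", "data": {
  "rows": [
    [[-1,0,0],0],
    [[-1,0,0],0],
    [[-1,0,0],0],
    [[-1,0,0],0],
    [[-1,0,0],0]
  ]
}}

```text
t: 2.57
tool_pos: [0.382, 0.0413, 0.3275]
orientation: [0.477, -0.475, 0.527, -0.52]
ft_force: [0.8, 0.5, -0.1]
gripper_width: 0.0919
```

```bash
python3 - <<'E'
from h import *
s=st(); print(goto([0.40,0.20,0.30]))
E
```

```text
t 2.57 tcp [0.382  0.0413 0.3275] yaxis [-0.004  0.01  -1.   ] zaxis [ 0.995 -0.095 -0.005] F [ 0.8  0.5 -0.1] w 0.0919 q6 0.187
[-5.31595889  0.9656646   0.09963741]
```

Call:
{"op": "arm_command", "data": {
  "rows": [
    [[-1,0,0],0],
    [[-1,0,0],0],
    [[-1,0,0],0],
    [[-1,0.2,0],0],
    [[-0.7,0.2,0],0]
  ]
}}

```text
t: 2.98
tool_pos: [0.3942, 0.1906, 0.3177]
orientation: [0.478, -0.474, 0.526, -0.52]
ft_force: [0.2, -0.1, 0.2]
gripper_width: 0.0918
```

Call:
{"op": "arm_command", "data": {
  "rows": [
    [[0,0,0],0],
    [[0,0,0],0]
  ]
}}

```text
t: 3.15
tool_pos: [0.3934, 0.1942, 0.3163]
orientation: [0.479, -0.476, 0.525, -0.518]
ft_force: [-0.5, 0.1, 0.3]
gripper_width: 0.0921
```

```bash
cat > snap.py <<'E'
import sys; from h import *
n,name=sys.argv[1:3]; st(); C=cal(n); p,d=manip.capture(n)
cv2.imwrite(f"pics/{name}.png",p[:,:,::-1]); np.savez(f"pics/{name}.npz",d=d,K=C[0],R=C[1],t=C[2])
E
python3 snap.py wrist w1; python3 snap.py scene s1
```

```text
t 3.15 tcp [0.3934 0.1942 0.3163] yaxis [-0.004  0.011 -1.   ] zaxis [ 0.996 -0.088 -0.005] F [-0.5  0.1  0.3] w 0.0921 q6 0.531
t 3.20 tcp [0.3934 0.1938 0.3163] yaxis [-0.004  0.011 -1.   ] zaxis [ 0.996 -0.089 -0.005] F [0.7 0.3 0.6] w 0.0918 q6 0.531
```

View pics/w1.png

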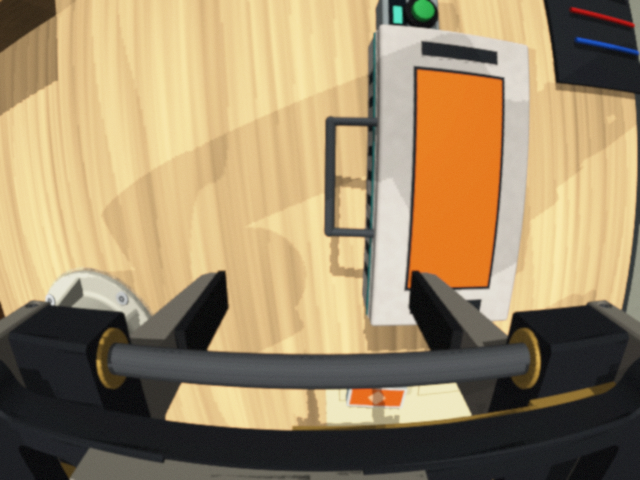

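View pics/s1.png

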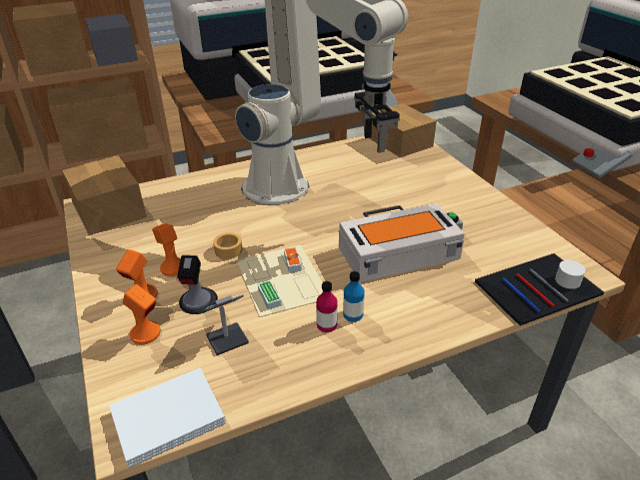

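The wrist view shows the handle bar from about (330,120) to (329,233), the button at (424,10), and the lid window corners at (416,68), (504,77), (489,290) and (406,290). I'll ray-cast the bar and check it against the scene view and the depth.

```bash
python3 - <<'E'
from h import *
z=np.load("pics/w1.npz"); C=(z["K"],z["R"],z["t"]); D=z["d"]; img=cv2.imread("pics/w1.png")
g=cv2.cvtColor(img,cv2.COLOR_BGR2GRAY)
# bar: dark pixels in rows 130..222
ends=[]
for r in (130,150,176,200,222):
    row=g[r,315:345]; xs=np.where(row<85)[0]+315
    if len(xs): print(r,xs.min(),xs.max(),np.round(plane(C,((xs.min()+xs.max())/2,r),0.075,True),4),np.round(dep(C,((xs.min()+xs.max())/2,r),D,True),4))
S=cal("scene"); s=cv2.imread("pics/s1.png"); sd=np.load("pics/s1.npz")["d"]
for uv in ((330,120),(329,234)): print("end",plane(C,uv,0.075,True))
for w,sc in (((330,120),(325+385/5,180+130/5)),((330,234),(325+193/5,180+163/5))):
    print("tri",tri(ray(C,w,True),ray(S,sc)))
h=cv2.cvtColor(img,cv2.COLOR_BGR2HSV); m=cv2.inRange(h,(50,120,60),(80,255,255)); m[40:]=0
c=max(cv2.findContours(m,0,1)[0],key=cv2.contourArea); (cx,cy),r=cv2.minEnclosingCircle(c); print("button px",cx,cy,r)
P=plane(C,(cx,cy),0.082,True); print(P, dep(C,(cx,cy),D,True), tri(ray(C,(cx,cy),True),ray(S,(452.2,215.3))))
m=cv2.inRange(h,(5,180,150),(18,255,255)); m[330:]=0
c=max(cv2.findContours(m,0,1)[0],key=cv2.contourArea); q=cv2.approxPolyDP(cv2.convexHull(c),12,True)[:,0,:]; print(q)
Q=np.array([plane(C,p,0.1005,True) for p in q.astype(float)]); print(np.round(Q,4),Q.mean(0))
for uv in ((377,26),(529,47),(516,325),(371,325)): print("lid corner",np.round(plane(C,uv,0.1005,True),4))
E
```

```text
130 326 334 [0.4145 0.2831 0.075 ] [0.4143 0.2828 0.0809]
150 326 334 [0.4125 0.261  0.075 ] [0.4123 0.261  0.0818]
176 326 334 [0.41   0.2322 0.075 ] [0.4099 0.2327 0.0818]
200 326 333 [0.4072 0.2054 0.075 ] [0.4071 0.2063 0.0812]
222 326 333 [0.4051 0.1804 0.075 ] [0.4051 0.1816 0.0813]
end [0.41544961 0.29418256 0.075     ]
end [0.40340368 0.16653777 0.075     ]
tri (array([0.41716423, 0.29698769, 0.07838579]), [np.float64(0.0035549714341354902), np.float64(0.0035549714341354083)])
tri (array([0.40360564, 0.16629381, 0.07986547]), [np.float64(0.001538102310058796), np.float64(0.0015381023100588696)])
button px 423.0 9.0 11.70479965209961
[0.53254526 0.41943581 0.082     ] [0.53239336 0.41925479 0.08246889] (array([0.53326425, 0.41989739, 0.0784492 ]), [np.float64(0.0009059291130672814), np.float64(0.0009059291130674566)])
[[417  70]
 [501  81]
 [486 285]
 [408 286]]
[[0.5111 0.3412 0.1005]
 [0.6104 0.3307 0.1005]
 [0.5859 0.0939 0.1005]
 [0.4879 0.1043 0.1005]] [0.54882377 0.21753882 0.1005    ]
lid corner [0.4733 0.3919 0.1005]
lid corner [0.6549 0.3746 0.1005]
lid corner [0.6355 0.0316 0.1005]
lid corner [0.4434 0.0597 0.1005]
```

The bar centre is (0.4095, 0.230), z 0.075 to 0.079, about 128 mm long and heading 84.6°, which matches the text. That puts the box origin at (0.549, 0.217) and the hinge at (0.6385, 0.2085). A fully open jaw would touch the lid edge, so I'll close it to about 40 mm before descending.

```bash
python3 - <<'E'
from h import *
s=st(); print(goto([0.4095,0.230,0.075],grasp=True))
E
```

```text
t 3.25 tcp [0.3935 0.1932 0.3165] yaxis [-0.003  0.011 -1.   ] zaxis [ 0.996 -0.09  -0.004] F [ 0.2 -0.5  0.5] w 0.0920 q6 0.531
[-1.18362015  8.68422316  0.4544798 ]
```

Call:
{"op": "arm_command", "data": {
  "rows": [
    [[-0.6,0.8,0.22],0],
    [[-0.6,0.8,0.22],0],
    [[0,0.8,0],0],
    [[0,0.8,0],0],
    [[0,0.8,0],0]
  ],
  "jaw": 144
}}

```text
t: 3.67
tool_pos: [0.4161, 0.227, 0.2005]
orientation: [0.482, -0.468, 0.525, -0.522]
ft_force: [0.8, 0.7, 0.4]
gripper_width: 0.0605
```

Call:
{"op": "arm_command", "data": {
  "rows": [
    [[0,0.6,0],0],
    [[0,0,0],0],
    [[0,0,0],0]
  ]
}}

```text
t: 3.92
tool_pos: [0.4144, 0.2224, 0.1784]
orientation: [0.478, -0.47, 0.527, -0.523]
ft_force: [0.1, 0.3, 0.3]
gripper_width: 0.0414
```

```bash
python3 - <<'E'
from h import *
s=st(); print(goto([0.4095,0.230,0.075],grasp=True))
E
python3 snap.py scene s2; python3 -c "
from h import *
s=cv2.imread('pics/s2.png')[:,:,::-1]; crop(s,325,130,485,250,5,'pics/s2c.png')"
```

```text
t 3.92 tcp [0.4144 0.2224 0.1784] yaxis [ 0.005  0.013 -1.   ] zaxis [ 0.995 -0.101  0.004] F [0.1 0.3 0.3] w 0.0414 q6 0.578
[-0.19037429  4.07043072 -0.20197836]
t 3.92 tcp [0.4144 0.2224 0.1784] yaxis [ 0.005  0.013 -1.   ] zaxis [ 0.995 -0.101  0.004] F [0.1 0.3 0.3] w 0.0414 q6 0.578
```

View pics/s2c.png

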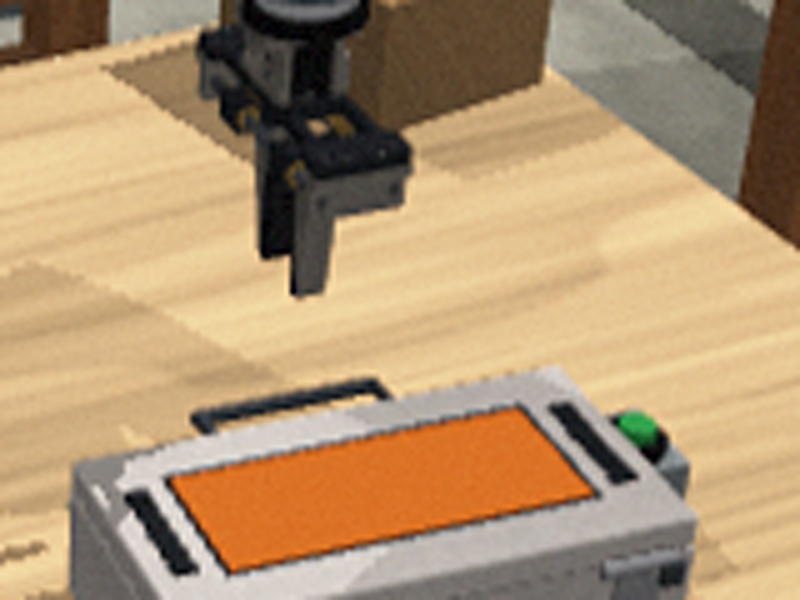

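The fingers hang above the middle of the bar, crop (300,290) over (290,395). Descending onto it now.

Call:
{"op": "arm_command", "data": {
  "rows": [
    [[-0.2,0.8,-0.2],0],
    [[0,0.8,0],0],
    [[0,0.8,0],0],
    [[0,0.8,0],0],
    [[0,0,0],0]
  ]
}}

```text
t: 4.38
tool_pos: [0.4175, 0.2319, 0.0893]
orientation: [0.483, -0.463, 0.526, -0.525]
ft_force: [-1.2, -1.0, -0.5]
gripper_width: 0.0401
```

```bash
python3 - <<'E'
from h import *
s=st(); print(goto([0.4095,0.230,0.075],grasp=True))
E
```

```text
t 4.38 tcp [0.4175 0.2319 0.0893] yaxis [ 0.021  0.021 -1.   ] zaxis [ 0.994 -0.105  0.018] F [-1.2 -1.  -0.5] w 0.0401 q6 0.594
[ 0.10127758  1.09311527 -0.26590604]
```

Call:
{"op": "arm_command", "data": {
  "rows": [
    [[0,0.4,-0.25],0],
    [[0,0.4,0],0],
    [[0,0.3,0],0],
    [[0,0,0],0]
  ]
}}

```text
t: 4.72
tool_pos: [0.4154, 0.2347, 0.0618]
orientation: [-0.486, 0.459, -0.526, 0.526]
ft_force: [-0.7, 0.0, -0.2]
gripper_width: 0.0397
```

```bash
python3 - <<'E'
from h import *
s=st(); print(goto([0.4095,0.230,0.075],grasp=True))
E
```

```text
t 4.72 tcp [0.4154 0.2347 0.0618] yaxis [ 0.028  0.024 -0.999] zaxis [ 0.994 -0.107  0.025] F [-0.7  0.  -0.2] w 0.0397 q6 0.603
[ 0.16374598  0.17567021 -0.16681188]
```

Call:
{"op": "arm_command", "data": {
  "rows": [
    [[0,0.15,-0.15],0],
    [[0,0,0],0],
    [[0,0,0],0],
    [[0,0,0],0],
    [[0,0,0],0]
  ],
  "jaw": 255,
  "squeeze": 15
}}

```text
t: 5.13
tool_pos: [0.4092, 0.2363, 0.0602]
orientation: [0.484, -0.459, 0.528, -0.525]
ft_force: [-3.8, 4.5, -1.5]
gripper_width: 0.0115
```

```bash
cat > arc.py <<'E'
from h import *
import sys
# hinge from bar measured; print plan of next n steps from current grasp point along the lid arc
b0=np.array([0.4095,0.230,0.075]); u=np.array([0.9956,-0.0941,0]); H=b0+0.23*u; H[2]=0.0755
s=st(); R=toolR(s["orientation"]); g=np.array(s["tool_pos"])+R[:,1]*manip.tcp_to_grasp
r=g-H; along=r@u; th=np.arctan2(r[2],-along); print("grasp",np.round(g,4),"theta %.3f radius %.4f lateral %.4f"%(th,np.hypot(along,r[2]),(r-along*u)@np.array([0.0941,0.9956,0])))
for st_ in map(float,sys.argv[1:]):
    P=H+0.23*(-np.cos(st_)*u+np.array([0,0,np.sin(st_)])); print("to %.2f:"%st_,np.round(R.T@(P-g)/0.03,3))
E
python3 arc.py 0.1 0.2 0.3 0.4 0.5
```

```text
t 5.13 tcp [0.4092 0.2363 0.0602] yaxis [ 0.024  0.027 -0.999] zaxis [ 0.994 -0.11   0.021] F [-3.8  4.5 -1.5] w 0.0115 q6 0.609
grasp [0.4087 0.2358 0.0789] theta 0.015 radius 0.2314 lateral 0.0057
to 0.10: [ 0.171 -0.654  0.099]
to 0.20: [ 0.147 -1.409  0.23 ]
to 0.30: [ 0.122 -2.147  0.436]
to 0.40: [ 0.097 -2.86   0.714]
to 0.50: [ 0.072 -3.543  1.062]
```

The bar is gripped at 11.5 mm. I'll raise it along the arc in steps.

Call:
{"op": "arm_command", "data": {
  "rows": [
    [[0,-0.65,0.1],0],
    [[0,-0.75,0.13],0],
    [[0,-0.74,0.2],0],
    [[0,-0.71,0.28],0],
    [[0,-0.68,0.35],0]
  ]
}}

```text
t: 5.55
tool_pos: [0.4351, 0.2329, 0.1688]
orientation: [0.484, -0.459, 0.531, -0.523]
ft_force: [7.2, 4.0, -7.4]
gripper_width: 0.0116
```

```bash
python3 arc.py 0.5 0.6 0.7 0.8 0.9 1.0
```

```text
t 5.55 tcp [0.4351 0.2329 0.1688] yaxis [ 0.018  0.031 -0.999] zaxis [ 0.994 -0.111  0.015] F [ 7.2  4.  -7.4] w 0.0116 q6 0.572
grasp [0.4348 0.2323 0.1875] theta 0.500 radius 0.2337 lateral 0.0047
to 0.50: [0.155 0.053 0.11 ]
to 0.60: [ 0.127 -0.594  0.52 ]
to 0.70: [ 0.1   -1.196  0.993]
to 0.80: [ 0.073 -1.749  1.523]
to 0.90: [ 0.047 -2.245  2.106]
to 1.00: [ 0.022 -2.681  2.736]
```

Call:
{"op": "arm_command", "data": {
  "rows": [
    [[0,-0.62,0.48],0],
    [[0,-0.6,0.48],0],
    [[0,-0.55,0.53],0],
    [[0,-0.5,0.58],0],
    [[0,-0.44,0.63],0]
  ]
}}

```text
t: 5.97
tool_pos: [0.5151, 0.2249, 0.2592]
orientation: [0.487, -0.457, 0.532, -0.521]
ft_force: [10.1, 6.4, -18.5]
gripper_width: 0.0115
```

```bash
python3 arc.py 1.0 1.1 1.2 1.3 1.4 1.5
```

```text
t 5.97 tcp [0.5151 0.2249 0.2592] yaxis [ 0.021  0.041 -0.999] zaxis [ 0.994 -0.11   0.016] F [ 10.1   6.4 -18.5] w 0.0115 q6 0.488
grasp [0.5147 0.2242 0.2779] theta 1.018 radius 0.2377 lateral 0.0041
to 1.00: [0.148 0.288 0.013]
to 1.10: [ 0.122 -0.082  0.684]
to 1.20: [ 0.098 -0.382  1.388]
to 1.30: [ 0.076 -0.612  2.119]
to 1.40: [ 0.057 -0.767  2.87 ]
to 1.50: [ 0.042 -0.846  3.632]
```

Call:
{"op": "arm_command", "data": {
  "rows": [
    [[0,0.0,0.66],0],
    [[0,-0.25,0.7],0],
    [[0,-0.23,0.73],0],
    [[0,-0.15,0.75],0],
    [[0,-0.08,0.76],0]
  ]
}}

```text
t: 6.38
tool_pos: [0.6243, 0.2146, 0.2889]
orientation: [0.489, -0.455, 0.534, -0.519]
ft_force: [1.3, 2.7, -8.7]
gripper_width: 0.0115
```

```bash
python3 arc.py 1.5 1.6 1.7 1.72 1.74
```

```text
t 6.38 tcp [0.6243 0.2146 0.2889] yaxis [ 0.021  0.048 -0.999] zaxis [ 0.994 -0.109  0.016] F [ 1.3  2.7 -8.7] w 0.0115 q6 0.405
grasp [0.6239 0.2137 0.3076] theta 1.506 radius 0.2326 lateral 0.0039
to 1.50: [ 0.135  0.082 -0.04 ]
to 1.60: [0.124 0.079 0.726]
to 1.70: [0.116 0.152 1.489]
to 1.72: [0.115 0.176 1.64 ]
to 1.74: [0.114 0.203 1.791]
```

Call:
{"op": "arm_command", "data": {
  "rows": [
    [[0,0.05,0.7],0],
    [[0,0.08,0.7],0],
    [[0,0.03,0.15],0],
    [[0,0,0],0]
  ]
}}

```text
t: 6.72
tool_pos: [0.6718, 0.2098, 0.2867]
orientation: [0.487, -0.456, 0.536, -0.516]
ft_force: [0.0, 0.1, 0.4]
gripper_width: 0.0112
```

```bash
python3 arc.py 1.7 1.72; python3 snap.py scene s3;  python3 -c "
from h import *
s=cv2.imread('pics/s3.png')[:,:,::-1]; crop(s,325,100,485,280,3.3,'pics/s3c.png')"
```

```text
t 6.72 tcp [0.6718 0.2098 0.2867] yaxis [ 0.014  0.05  -0.999] zaxis [ 0.994 -0.109  0.009] F [0.  0.1 0.4] w 0.0112 q6 0.376
grasp [0.6715 0.2089 0.3054] theta 1.713 radius 0.2322 lateral 0.0036
to 1.70: [ 0.125  0.053 -0.106]
to 1.72: [0.124 0.076 0.046]
t 6.72 tcp [0.6718 0.2098 0.2867] yaxis [ 0.014  0.05  -0.999] zaxis [ 0.994 -0.109  0.009] F [0.  0.1 0.4] w 0.0112 q6 0.376
```

View pics/s3c.png

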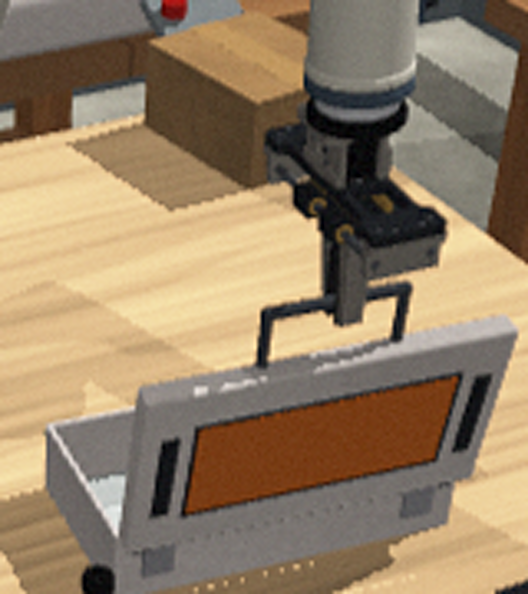

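The lid stands past upright at θ≈1.71, with the fingers on the bar at crop (350,300). I'll release, check that it stays, and rise.

Call:
{"op": "arm_command", "data": {
  "rows": [
    [[0,0,0],0],
    [[0,0,0],0],
    [[0,0,0],0],
    [[0,0,0],0],
    [[0,0,0],0]
  ],
  "jaw": 144
}}

```text
t: 7.18
tool_pos: [0.6711, 0.2097, 0.2878]
orientation: [0.488, -0.456, 0.535, -0.517]
ft_force: [0.3, 0.2, 0.7]
gripper_width: 0.0397
```

Call:
{"op": "arm_command", "data": {
  "rows": [
    [[0,-0.5,0],0],
    [[0,-0.6,0],0],
    [[0,-0.6,0],0],
    [[0,-0.6,0],0],
    [[0,0,0],0]
  ]
}}

```text
t: 7.6
tool_pos: [0.6685, 0.206, 0.358]
orientation: [0.488, -0.457, 0.535, -0.517]
ft_force: [-0.0, -0.1, 0.5]
gripper_width: 0.0397
```

```bash
python3 snap.py scene s4; python3 snap.py side d4;  python3 -c "
from h import *
s=cv2.imread('pics/s4.png')[:,:,::-1]; crop(s,325,100,485,280,3.3,'pics/s4c.png')"
```

```text
t 7.60 tcp [0.6685 0.206  0.358 ] yaxis [ 0.015  0.048 -0.999] zaxis [ 0.994 -0.108  0.01 ] F [-0.  -0.1  0.5] w 0.0397 q6 0.378
t 7.65 tcp [0.668  0.2059 0.356 ] yaxis [ 0.013  0.048 -0.999] zaxis [ 0.994 -0.108  0.008] F [ 0.   0.6 -0.8] w 0.0399 q6 0.378
```

View pics/s4c.png

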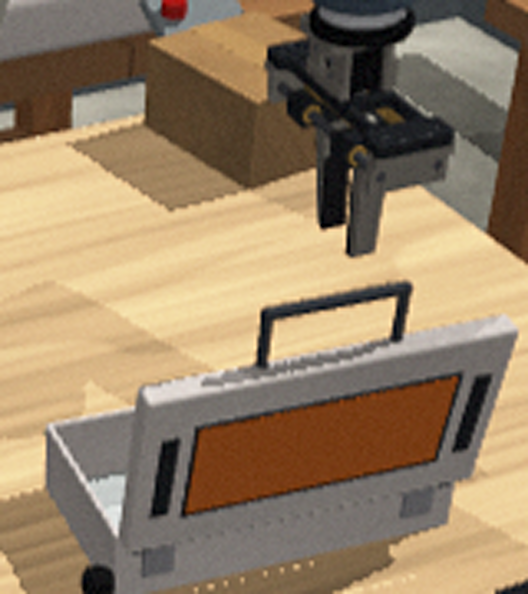

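View pics/d4.png

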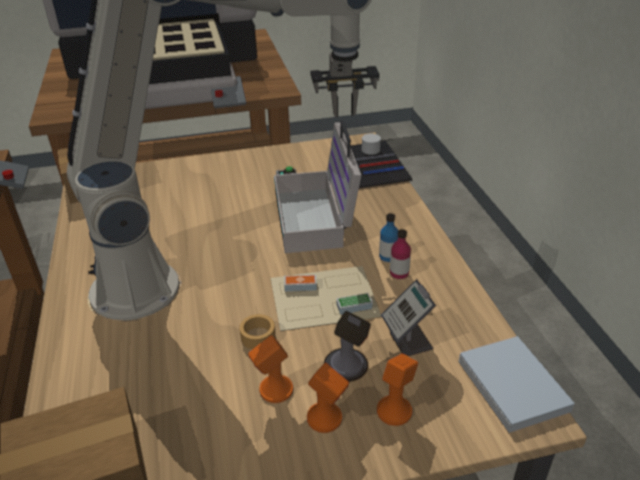

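The lid stays open on its own after release. The side view also shows the empty box interior near (310,215) and both blocks still at (301,283) and (354,302). Now I'll move over to the jig sheet and look.

Call:
{"op": "arm_command", "data": {
  "rows": [
    [[0.9,0,-0.6],0],
    [[0.9,0,-0.6],0],
    [[0.9,0,-0.6],0],
    [[0.9,0,-0.6],0],
    [[0.9,0,-0.6],0]
  ],
  "jaw": 0
}}

```text
t: 8.12
tool_pos: [0.5594, 0.0816, 0.3364]
orientation: [0.485, -0.462, 0.537, -0.513]
ft_force: [-0.4, -0.2, 1.0]
gripper_width: 0.0712
```

Call:
{"op": "arm_command", "data": {
  "rows": [
    [[0.9,0,-0.6],0],
    [[0.9,0,-0.6],0],
    [[0.9,0,-0.6],0],
    [[0.9,0,-0.6],0],
    [[0.9,0,-0.6],0]
  ]
}}

```text
t: 8.53
tool_pos: [0.4459, -0.0478, 0.3216]
orientation: [0.483, -0.465, 0.539, -0.51]
ft_force: [0.1, -0.3, -0.2]
gripper_width: 0.0919
```

Call:
{"op": "arm_command", "data": {
  "rows": [
    [[0.7,0,-0.6],0],
    [[0.7,0,-0.5],0],
    [[0,0,0],0]
  ]
}}

```text
t: 8.78
tool_pos: [0.4009, -0.09, 0.3153]
orientation: [0.48, -0.467, 0.541, -0.509]
ft_force: [1.3, -0.2, 0.4]
gripper_width: 0.0922
```

Call:
{"op": "arm_command", "data": {
  "rows": [
    [[0,0,0],0.019],
    [[0,0,0],0.019],
    [[0,0,0],0.019],
    [[0,0,0],0.019],
    [[0,0,0],0.019]
  ]
}}

```text
t: 9.2
tool_pos: [0.3968, -0.0898, 0.309]
orientation: [0.29, -0.291, 0.663, -0.625]
ft_force: [0.1, -0.3, 0.4]
gripper_width: 0.0917
```

```bash
python3 -c "
from h import *
st()"
```

```text
t 9.20 tcp [ 0.3968 -0.0898  0.309 ] yaxis [-0.023  0.048 -0.999] zaxis [ 0.749 -0.661 -0.049] F [ 0.1 -0.3  0.4] w 0.0917 q6 0.450
```

Call:
{"op": "arm_command", "data": {
  "rows": [
    [[0,0,0],0.019],
    [[0,0,0],0.019],
    [[0,0,0],0.019],
    [[0,0,0],0.019],
    [[0,0,0],0.019]
  ]
}}

```text
t: 9.62
tool_pos: [0.3949, -0.0874, 0.3024]
orientation: [0.07, -0.087, 0.722, -0.683]
ft_force: [-0.3, -0.4, -0.3]
gripper_width: 0.092
```

Call:
{"op": "arm_command", "data": {
  "rows": [
    [[0.2,0,0.7],0.019],
    [[0.3,0,0.8],0.018],
    [[0.3,0,0.7],0.01],
    [[0,0,0],0]
  ]
}}

```text
t: 9.95
tool_pos: [0.3764, -0.1539, 0.2944]
orientation: [-0.046, 0.018, 0.725, -0.687]
ft_force: [-0.3, 0.7, -0.5]
gripper_width: 0.0917
```

```bash
python3 snap.py wrist w2
```

```text
t 9.95 tcp [ 0.3764 -0.1539  0.2944] yaxis [-0.036  0.054 -0.998] zaxis [-0.091 -0.995 -0.051] F [-0.3  0.7 -0.5] w 0.0917 q6 1.229
```

View pics/w2.png

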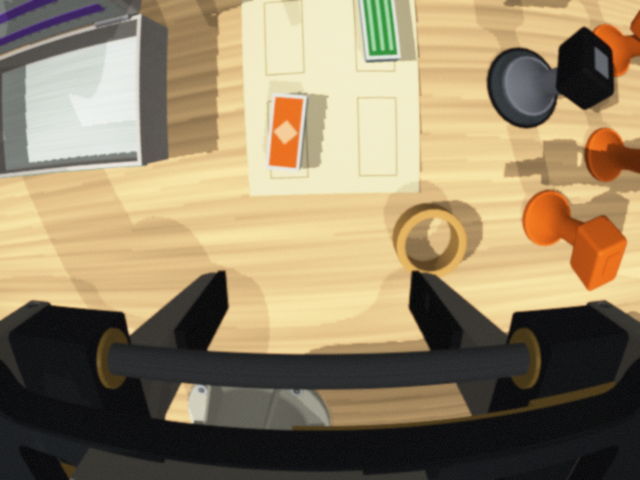

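The wrist view shows award_3 at (287,132), award_4 at (380,28) and the scanner head at (585,68) on its foot at (523,87). The tool tilt has crept to about 3.7°. I'll test how it behaves while idle and during moves so I can undo it.

Call:
{"op": "arm_command", "data": {
  "rows": [
    [[0,0,0],0],
    [[0,0,0],0],
    [[0,0,0],0],
    [[0,0,0],0],
    [[0,0,0],0]
  ]
}}

```text
t: 10.42
tool_pos: [0.3772, -0.1495, 0.2924]
orientation: [-0.043, 0.014, 0.726, -0.686]
ft_force: [-0.3, -0.4, -0.0]
gripper_width: 0.0919
```

```bash
python3 -c "
from h import *
s=st(); print(np.round(s['qpos'],4)); s=st()"
```

```text
t 10.42 tcp [ 0.3772 -0.1495  0.2924] yaxis [-0.038  0.058 -0.998] zaxis [-0.083 -0.995 -0.054] F [-0.3 -0.4 -0. ] w 0.0919 q6 1.227
[-0.4142 -0.0432  1.9333  0.0387  1.3101  1.2271]
t 10.42 tcp [ 0.3772 -0.1495  0.2924] yaxis [-0.038  0.058 -0.998] zaxis [-0.083 -0.995 -0.054] F [-0.3 -0.4 -0. ] w 0.0919 q6 1.227
```

Call:
{"op": "arm_command", "data": {
  "rows": [
    [[0,-1,0],0],
    [[0,-1,0],0],
    [[0,-1,0],0],
    [[0,-1,0],0],
    [[0,-1,0],0]
  ]
}}

```text
t: 10.83
tool_pos: [0.3804, -0.1547, 0.4415]
orientation: [-0.045, 0.008, 0.728, -0.684]
ft_force: [0.4, -1.2, -1.0]
gripper_width: 0.092
```

```bash
python3 -c "
from h import *
s=st(); print(np.round(s['qpos'],4)); s=st()"
```

```text
t 10.83 tcp [ 0.3804 -0.1547  0.4415] yaxis [-0.05   0.063 -0.997] zaxis [-0.078 -0.995 -0.059] F [ 0.4 -1.2 -1. ] w 0.0920 q6 1.226
[-0.4223 -0.1025  1.675   0.0371  1.6405  1.226 ]
t 10.83 tcp [ 0.3804 -0.1547  0.4415] yaxis [-0.05   0.063 -0.997] zaxis [-0.078 -0.995 -0.059] F [ 0.4 -1.2 -1. ] w 0.0920 q6 1.226
```

Upward moves drift the tilt inwards and downward moves drift it back, so it's joint lag. A few degrees is tolerable because I work with the measured pose. Now I'll measure the blocks from the wrist view and the earlier scene and side views.

```bash
cat > blocks.py <<'E'
from h import *
import sys
def blk(name,lo,hi,roi,z=0.028):
    Z=np.load(f"pics/{name}.npz"); C=(Z["K"],Z["R"],Z["t"]); img=cv2.imread(f"pics/{name}.png")
    m=cv2.inRange(cv2.cvtColor(img,cv2.COLOR_BGR2HSV),lo,hi); k=np.zeros_like(m); x0,y0,x1,y1=roi; k[y0:y1,x0:x1]=m[y0:y1,x0:x1]
    k=cv2.morphologyEx(k,cv2.MORPH_CLOSE,np.ones((9,9)))
    c=max(cv2.findContours(k,0,1)[0],key=cv2.contourArea)
    pts=np.array([plane(C,p,z,True)[:2] for p in c[:,0,:].astype(float)],np.float32)
    r=cv2.minAreaRect(pts*1000); b=cv2.boxPoints(r)/1000; e=[b[1]-b[0],b[2]-b[1]]; l=max(e,key=np.linalg.norm)
    a=np.degrees(np.arctan2(l[1],l[0])); a=(a+90)%180-90
    M=cv2.moments(c); cc=(M["m10"]/M["m00"],M["m01"]/M["m00"])
    print(name,"c",np.round(np.array(r[0])/1000,4),"size",np.round(r[1],1),"long axis heading %.1f"%a,"px",np.round(cc,1),"depth pt",np.round(dep(C,cc,Z["d"],True),4))
    return ray(C,cc,True)
O=((5,150,120),(18,255,255)); G=((40,100,60),(80,255,255))
E
python3 - <<'E'
from blocks import *
r3=blk("w2",*O,(250,80,320,180)); r4=blk("w2",*G,(345,0,410,70))
S=cal("scene"); print(tri(r3,ray(S,(291.9,256.1))),tri(r4,ray(S,(268.8,291.2))))
E
```

```text
w2 c [ 0.4568 -0.1079] size [30.9 79.9] long axis heading -11.3 px [285.4 131.7] depth pt [ 0.457  -0.1082  0.0287]
w2 c [ 0.5737 -0.2282] size [31.1 68.8] long axis heading -0.4 px [379.6  26.7] depth pt [ 0.5727 -0.2279  0.029 ]
(array([ 0.4567317 , -0.10909317,  0.02836021]), [np.float64(0.0009830541984471733), np.float64(0.00098305419844716)]) (array([ 0.57425933, -0.22844286,  0.02374764]), [np.float64(0.00020514138691707257), np.float64(0.00020514138691714252)])
```

Both blocks check out. Award_3 is at (0.457, -0.109), heading -11.3°, top z 0.028. Award_4 is at about (0.577, -0.229), heading about -1°, top z about 0.026. Going for award_3 first.

Call:
{"op": "arm_command", "data": {
  "rows": [
    [[0,0.9,0],0.019],
    [[0,0.9,0],0],
    [[0,0.9,0],0],
    [[0,0.9,0],0],
    [[0,0.9,0],0]
  ],
  "jaw": 60
}}

```text
t: 11.25
tool_pos: [0.3834, -0.1484, 0.3176]
orientation: [-0.08, 0.059, 0.721, -0.686]
ft_force: [1.3, -0.5, -0.5]
gripper_width: 0.0703
```

Call:
{"op": "arm_command", "data": {
  "rows": [
    [[0,0.9,0],0],
    [[0,0.9,0],0],
    [[0,0.9,0],0],
    [[0,0.9,0],0],
    [[0,0,0],0]
  ]
}}

```text
t: 11.67
tool_pos: [0.3786, -0.1396, 0.2021]
orientation: [-0.079, 0.057, 0.721, -0.686]
ft_force: [-1.1, 0.7, 0.0]
gripper_width: 0.0703
```

```bash
python3 - <<'E'
from h import *
s=st(); print(goto([0.4568,-0.1085,0.011])); print(goto([0.4568,-0.1085,0.08]))
E
```

```text
t 11.67 tcp [ 0.3786 -0.1396  0.2021] yaxis [-0.026  0.053 -0.998] zaxis [-0.192 -0.98  -0.047] F [-1.1  0.7  0. ] w 0.0703 q6 1.350
[-2.5860223   6.34706707 -1.21814486]
[-2.50381929  4.0510684  -1.32600033]
```

Call:
{"op": "arm_command", "data": {
  "rows": [
    [[-0.9,0.6,-0.5],0],
    [[-0.9,0.8,-0.5],0],
    [[-0.7,0.8,-0.3],0],
    [[0,0.9,0],0],
    [[0,0.9,0],0]
  ]
}}

```text
t: 12.08
tool_pos: [0.4685, -0.1093, 0.0874]
orientation: [-0.073, 0.062, 0.72, -0.687]
ft_force: [0.3, -0.4, 0.0]
gripper_width: 0.07
```

Call:
{"op": "arm_command", "data": {
  "rows": [
    [[0,0,0],0]
  ]
}}

```text
t: 12.17
tool_pos: [0.4674, -0.1082, 0.0848]
orientation: [-0.074, 0.06, 0.721, -0.687]
ft_force: [-1.0, 0.4, -1.1]
gripper_width: 0.0703
```

```bash
python3 - <<'E'
from h import *
s=st(); print(goto([0.4568,-0.1085,0.011])); 
E
python3 snap.py scene s5;python3 snap.py side d5;  python3 -c "
from h import *
s=cv2.imread('pics/s5.png')[:,:,::-1]; crop(s,225,180,345,320,4,'pics/s5c.png')
s=cv2.imread('pics/d5.png')[:,:,::-1]; crop(s,250,220,390,340,4,'pics/d5c.png')"
```

```text
t 12.17 tcp [ 0.4674 -0.1082  0.0848] yaxis [-0.016  0.05  -0.999] zaxis [-0.189 -0.981 -0.046] F [-1.   0.4 -1.1] w 0.0703 q6 1.455
[0.28509446 2.46177449 0.18895033]
t 12.17 tcp [ 0.4674 -0.1082  0.0848] yaxis [-0.016  0.05  -0.999] zaxis [-0.189 -0.981 -0.046] F [-1.   0.4 -1.1] w 0.0703 q6 1.455
t 12.22 tcp [ 0.4684 -0.1087  0.0869] yaxis [-0.014  0.049 -0.999] zaxis [-0.189 -0.981 -0.046] F [ 1.4 -0.   1.1] w 0.0703 q6 1.455
```

View pics/s5c.png

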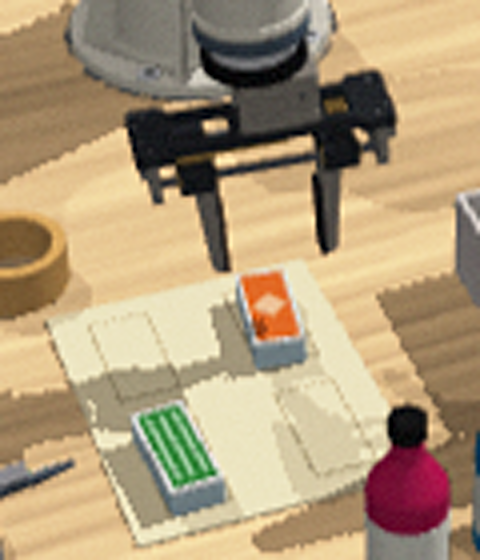

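View pics/d5c.png

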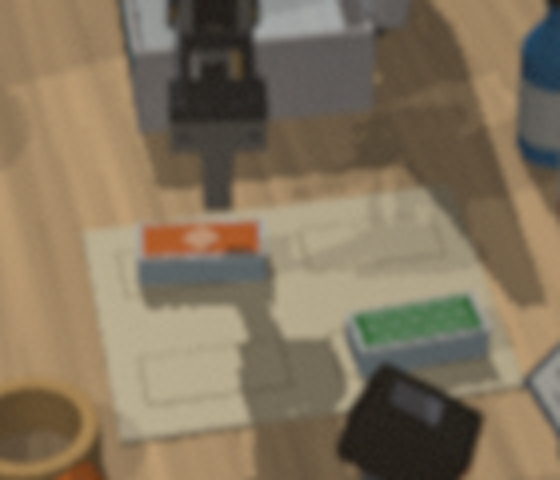

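The fingers straddle the orange block in both views. Descending to grasp.

Call:
{"op": "arm_command", "data": {
  "rows": [
    [[0.3,0.7,0.1],0],
    [[0,0.7,0],0],
    [[0,0.6,0],0],
    [[0,0.3,0],0],
    [[0,0,0],0]
  ]
}}

```text
t: 12.68
tool_pos: [0.4678, -0.1102, 0.0295]
orientation: [-0.067, 0.068, 0.719, -0.688]
ft_force: [-0.6, 0.4, -0.2]
gripper_width: 0.0702
```

```bash
python3 - <<'E'
from h import *
s=st(); print(goto([0.4568,-0.1085,0.011])); 
E
```

```text
t 12.68 tcp [ 0.4678 -0.1102  0.0295] yaxis [ 0.006  0.044 -0.999] zaxis [-0.189 -0.981 -0.044] F [-0.6  0.4 -0.2] w 0.0702 q6 1.437
[0.36814975 0.61555813 0.04081806]
```

Call:
{"op": "arm_command", "data": {
  "rows": [
    [[0.35,0.4,0.05],0],
    [[0.1,0.25,0],0],
    [[0,0.1,0],0],
    [[0,0,0],0]
  ]
}}

```text
t: 13.02
tool_pos: [0.4593, -0.1098, 0.0124]
orientation: [-0.064, 0.071, 0.719, -0.688]
ft_force: [0.3, 0.3, -0.1]
gripper_width: 0.0705
```

```bash
python3 - <<'E'
from h import *
s=st(); print(goto([0.4568,-0.1085,0.011])); 
E
```

```text
t 13.02 tcp [ 0.4593 -0.1098  0.0124] yaxis [ 0.014  0.042 -0.999] zaxis [-0.189 -0.981 -0.044] F [ 0.3  0.3 -0.1] w 0.0705 q6 1.426
[ 0.08899381  0.04607811 -0.02666821]
```

Call:
{"op": "arm_command", "data": {
  "rows": [
    [[0,0,0],0],
    [[0,0,0],0],
    [[0,0,0],0],
    [[0,0,0],0],
    [[0,0,0],0]
  ],
  "jaw": 255,
  "squeeze": 25
}}

```text
t: 13.43
tool_pos: [0.4626, -0.1107, 0.0153]
orientation: [-0.062, 0.073, 0.719, -0.689]
ft_force: [0.3, 0.6, -0.3]
gripper_width: 0.0398
```

Call:
{"op": "arm_command", "data": {
  "rows": [
    [[0,-0.6,0],0],
    [[0,-0.9,0],0],
    [[0,-0.9,0],0],
    [[0,-0.9,0],0],
    [[0,-0.9,0],0]
  ]
}}

```text
t: 13.85
tool_pos: [0.4555, -0.1145, 0.1402]
orientation: [-0.067, 0.068, 0.72, -0.688]
ft_force: [1.2, -0.1, -1.9]
gripper_width: 0.0399
```

```bash
python3 - <<'E'
from h import *
s=st(); print(goto([0.5554,0.1473,0.15]));
b=np.array([0.549,0.217]);u=np.array([0.9956,-0.0941]);v=np.array([0.0941,0.9956]); print(b-0.07*v,b+0.07*v)
E
python3 snap.py side d6;  python3 -c "
from h import *
s=cv2.imread('pics/d6.png')[:,:,::-1]; crop(s,250,180,390,340,4,'pics/d6c.png')"
```

```text
t 13.85 tcp [ 0.4555 -0.1145  0.1402] yaxis [ 0.006  0.044 -0.999] zaxis [-0.189 -0.981 -0.045] F [ 1.2 -0.1 -1.9] w 0.0399 q6 1.444
[-1.62096029  0.08054317 -9.20304655]
[0.542413 0.147308] [0.555587 0.286692]
t 13.85 tcp [ 0.4555 -0.1145  0.1402] yaxis [ 0.006  0.044 -0.999] zaxis [-0.189 -0.981 -0.045] F [ 1.2 -0.1 -1.9] w 0.0399 q6 1.444
```

View pics/d6c.png

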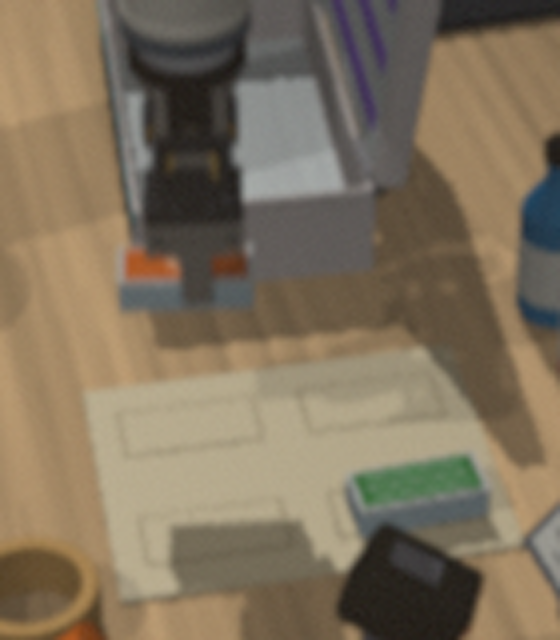

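Award_3 is held at 39.9 mm and clear of the sheet. Carrying it to the box, aiming for box y ≈ -0.07.

Call:
{"op": "arm_command", "data": {
  "rows": [
    [[-0.2,0,-0.9],-0.016],
    [[-0.2,0,-1],0],
    [[-0.2,0,-1],0],
    [[-0.2,0,-1],0],
    [[-0.2,0,-1],0]
  ]
}}

```text
t: 14.32
tool_pos: [0.5065, 0.027, 0.1558]
orientation: [-0.026, 0.039, 0.72, -0.692]
ft_force: [1.0, 0.3, -0.9]
gripper_width: 0.04
```

Call:
{"op": "arm_command", "data": {
  "rows": [
    [[0,0,-1],0],
    [[0,0,-1],0],
    [[0,0,-0.7],0],
    [[0,0,0],0]
  ]
}}

```text
t: 14.65
tool_pos: [0.5155, 0.1162, 0.1591]
orientation: [-0.025, 0.039, 0.721, -0.691]
ft_force: [0.1, -0.2, -1.5]
gripper_width: 0.0399
```

```bash
python3 - <<'E'
from h import *
s=st(); print(goto([0.548,0.146,0.12]),goto([0.548,0.146,0.018]))
E
```

```text
t 14.65 tcp [0.5155 0.1162 0.1591] yaxis [ 0.022  0.041 -0.999] zaxis [-0.089 -0.995 -0.043] F [ 0.1 -0.2 -1.5] w 0.0399 q6 1.830
[-0.96358692  1.36756359 -1.0280283 ] [-0.90079953  4.76387556 -0.8826918 ]
```

Call:
{"op": "arm_command", "data": {
  "rows": [
    [[-0.5,0.3,-0.5],0],
    [[-0.45,0.4,-0.5],0],
    [[0,0.6,0],0],
    [[0,0,0],0]
  ]
}}

```text
t: 14.98
tool_pos: [0.5481, 0.1468, 0.1207]
orientation: [-0.023, 0.038, 0.721, -0.692]
ft_force: [-1.2, -1.1, -1.7]
gripper_width: 0.0402
```

```bash
python3 - <<'E'
from h import *
s=st(); print(goto([0.548,0.146,0.018]))
E
python3 snap.py side d7; python3 snap.py scene s7; python3 -c "
from h import *
s=cv2.imread('pics/d7.png')[:,:,::-1]; crop(s,250,130,400,270,4,'pics/d7c.png')"
```

```text
t 14.98 tcp [0.5481 0.1468 0.1207] yaxis [ 0.023  0.04  -0.999] zaxis [-0.085 -0.995 -0.042] F [-1.2 -1.1 -1.7] w 0.0402 q6 1.867
[0.06543763 3.41823061 0.17146136]
t 14.98 tcp [0.5481 0.1468 0.1207] yaxis [ 0.023  0.04  -0.999] zaxis [-0.085 -0.995 -0.042] F [-1.2 -1.1 -1.7] w 0.0402 q6 1.867
t 15.03 tcp [0.549  0.1469 0.1223] yaxis [ 0.025  0.041 -0.999] zaxis [-0.086 -0.995 -0.043] F [ 1.1 -0.5  0. ] w 0.0398 q6 1.867
```

View pics/d7c.png

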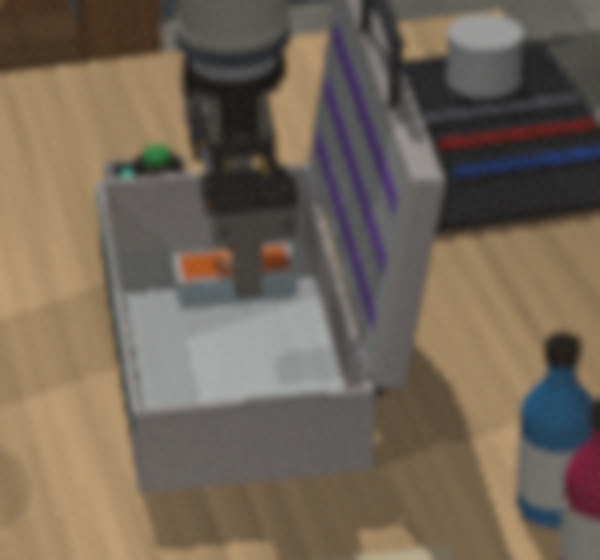

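The block hangs over the inside of the box with walls and lid clear. Lowering it.

Call:
{"op": "arm_command", "data": {
  "rows": [
    [[0,0.8,0],0],
    [[0,0.8,0],0],
    [[0,0.7,0],0],
    [[0,0.5,0],0],
    [[0,0,0],0]
  ]
}}

```text
t: 15.5
tool_pos: [0.5549, 0.1475, 0.0433]
orientation: [-0.02, 0.043, 0.722, -0.691]
ft_force: [0.4, 0.4, -0.9]
gripper_width: 0.0398
```

```bash
python3 - <<'E'
from h import *
s=st(); print(goto([0.548,0.146,0.018]))
E
```

```text
t 15.50 tcp [0.5549 0.1475 0.0433] yaxis [ 0.034  0.043 -0.999] zaxis [-0.089 -0.995 -0.045] F [ 0.4  0.4 -0.9] w 0.0398 q6 1.859
[0.25007104 0.83363604 0.10726462]
```

Call:
{"op": "arm_command", "data": {
  "rows": [
    [[0.2,0.3,0],0],
    [[0,0.25,0],0],
    [[0,0.15,0],0],
    [[0,0.1,0],0],
    [[0,0,0],0]
  ]
}}

```text
t: 15.92
tool_pos: [0.5509, 0.148, 0.0216]
orientation: [-0.019, 0.045, 0.722, -0.69]
ft_force: [0.2, 0.6, -0.8]
gripper_width: 0.0397
```

```bash
python3 - <<'E'
from h import *
s=st(); print(goto([0.548,0.146,0.018]))
E
```

```text
t 15.92 tcp [0.5509 0.148  0.0216] yaxis [ 0.039  0.043 -0.998] zaxis [-0.09  -0.995 -0.047] F [ 0.2  0.6 -0.8] w 0.0397 q6 1.860
[0.09549138 0.11173095 0.08003057]
```

Call:
{"op": "arm_command", "data": {
  "rows": [
    [[0,0.1,0],0],
    [[0,0.08,0],0],
    [[0,0,0],0]
  ]
}}

```text
t: 16.17
tool_pos: [0.5522, 0.1485, 0.0174]
orientation: [-0.018, 0.046, 0.722, -0.69]
ft_force: [-2.0, -0.3, 2.0]
gripper_width: 0.0398
```

```bash
python3 - <<'E'
from h import *
s=st(); print(goto([0.548,0.146,0.018]))
E
```

```text
t 16.17 tcp [0.5522 0.1485 0.0174] yaxis [ 0.041  0.044 -0.998] zaxis [-0.09  -0.995 -0.047] F [-2.  -0.3  2. ] w 0.0398 q6 1.859
[ 0.13226113 -0.03069394  0.09384401]
```

The vertical force rose from -0.8 to +2 N, so the block is touching the floor. I'll release it and rise.

Call:
{"op": "arm_command", "data": {
  "rows": [
    [[0,0.03,0],0],
    [[0,0,0],0],
    [[0,0,0],0],
    [[0,0,0],0],
    [[0,0,0],0]
  ],
  "jaw": 70
}}

```text
t: 16.58
tool_pos: [0.5534, 0.1489, 0.0169]
orientation: [-0.018, 0.046, 0.722, -0.69]
ft_force: [0.3, 0.3, -0.1]
gripper_width: 0.0664
```

Call:
{"op": "arm_command", "data": {
  "rows": [
    [[0,-0.5,0],0],
    [[0,-0.9,0],0],
    [[0,-0.9,0],0],
    [[0,-0.9,0],0],
    [[0,-0.9,0],0]
  ]
}}

```text
t: 17.0
tool_pos: [0.5436, 0.1424, 0.1375]
orientation: [-0.022, 0.042, 0.721, -0.691]
ft_force: [0.7, 0.3, -0.8]
gripper_width: 0.0666
```

Call:
{"op": "arm_command", "data": {
  "rows": [
    [[0.3,-0.7,1],0],
    [[0.3,-0.5,1],0],
    [[0.3,-0.3,1],0],
    [[0.3,0,1],0],
    [[0.3,0,1],0]
  ]
}}

```text
t: 17.42
tool_pos: [0.4886, -0.0045, 0.1841]
orientation: [-0.014, 0.045, 0.722, -0.69]
ft_force: [-0.1, 0.5, -0.7]
gripper_width: 0.0668
```

Call:
{"op": "arm_command", "data": {
  "rows": [
    [[0.3,0,1],0],
    [[0.3,0,1],0],
    [[0.2,0,1],0],
    [[0,0,1],0],
    [[0,0,0],0]
  ]
}}

```text
t: 17.83
tool_pos: [0.4509, -0.1304, 0.1787]
orientation: [-0.013, 0.047, 0.722, -0.691]
ft_force: [0.7, 1.0, 1.5]
gripper_width: 0.0665
```

```bash
python3 snap.py wrist w3; python3 snap.py side d8; python3 -c "
from h import *
s=cv2.imread('pics/d8.png')[:,:,::-1]; crop(s,250,130,400,330,3,'pics/d8c.png')"
```

```text
t 17.83 tcp [ 0.4509 -0.1304  0.1787] yaxis [ 0.05   0.042 -0.998] zaxis [-0.083 -0.996 -0.046] F [0.7 1.  1.5] w 0.0665 q6 1.289
t 17.88 tcp [ 0.4508 -0.1288  0.1786] yaxis [ 0.049  0.043 -0.998] zaxis [-0.084 -0.995 -0.047] F [-0.7  0.9  0.4] w 0.0663 q6 1.292
```

View pics/w3.png

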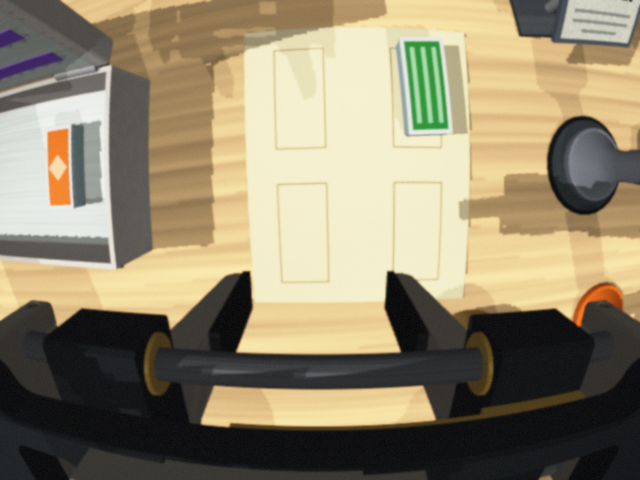

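View pics/d8c.png

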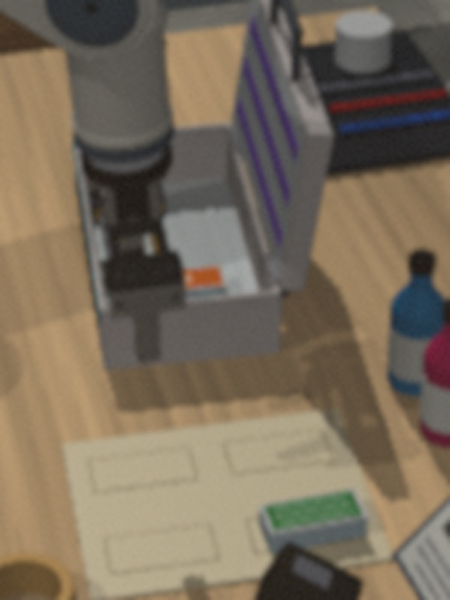

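The orange block lies flat in the box at wrist (58,168), and the green one is on the sheet at (425,87). I'll measure both.

```bash
python3 - <<'E'
from blocks import *
blk("w3",*O,(30,110,80,215),0.030); r4=blk("w3",*G,(380,20,460,145))
S=cal("scene"); print(tri(r4,ray(S,(268.8,291.2))))
b=np.array([0.549,0.217]);u=np.array([0.9956,-0.0941]);v=np.array([0.0941,0.9956])
st()
print(goto([0.5785,-0.2295,0.08]))
E
```

```text
w3 c [0.5465 0.1511] size [30.4 80.3] long axis heading -5.5 px [ 58.2 166.7] depth pt [0.5467 0.1491 0.0312]
w3 c [ 0.5785 -0.2285] size [80.  31.4] long axis heading 0.1 px [426.   84.9] depth pt [ 0.5775 -0.2278  0.0292]
(array([ 0.57782197, -0.22881475,  0.02676193]), [np.float64(0.0004582295137250793), np.float64(0.0004582295137249111)])
t 17.93 tcp [ 0.451  -0.1274  0.1786] yaxis [ 0.049  0.044 -0.998] zaxis [-0.083 -0.995 -0.048] F [-0.4  0.3  0.1] w 0.0668 q6 1.294
[-4.37029136  3.33860179  3.18947923]
```

Award_3 is at (0.5465, 0.151), z top 0.031, flat and square in the box. Award_4 is at (0.578, -0.2287), heading 0°. The scanner stands close by, so I'll measure its clearance from the gripper body before descending.

```bash
python3 - <<'E'
from blocks import *
Z=np.load("pics/w3.npz"); C=(Z["K"],Z["R"],Z["t"]); Z2=np.load("pics/w2.npz"); C2=(Z2["K"],Z2["R"],Z2["t"])
print("pad circle w3",plane(C,(584,165),0.004,True), "foot w2",plane(C2,(522,88),0.008,True))
for uv in [(585,68),(570,40),(600,40)]: print("w2 head",dep(C2,uv,Z2["d"],True))
S=cal("scene");D=cal("side")
sd=np.load("pics/s7.npz")["d"];dd=np.load("pics/d8.npz")["d"]
# head top: dark points cloud in scene depth
pts=[]
for (Cc,dp,roi) in ((S,sd,(175,250,205,290)),(D,dd,(325,305,375,350))):
    for v in range(roi[1],roi[3]):
        for u in range(roi[0],roi[2]):
            P=dep(Cc,(u,v),dp)
            if 0.10<P[2]<0.18 and -0.5<P[1]<-0.2: pts.append(P)
pts=np.array(pts); print(len(pts),pts.min(0),pts.max(0),np.median(pts,0))
E
python3 snap.py scene s8
```

```text
pad circle w3 [ 0.50218606 -0.4140378   0.004     ] foot w2 [ 0.50062458 -0.41279508  0.008     ]
w2 head [ 0.50812431 -0.40245325  0.1625178 ]
w2 head [ 0.54439388 -0.41844517  0.12049729]
w2 head [ 0.54467817 -0.44544878  0.14020295]
1425 [ 0.47046105 -0.4672265   0.10005445] [ 0.55693066 -0.39484353  0.16512846] [ 0.51791877 -0.44030022  0.1418191 ]
t 17.93 tcp [ 0.451  -0.1274  0.1786] yaxis [ 0.049  0.044 -0.998] zaxis [-0.083 -0.995 -0.048] F [-0.4  0.3  0.1] w 0.0668 q6 1.294
```

```bash
python3 -c "
from h import *
s=cv2.imread('pics/s8.png')[:,:,::-1]; crop(s,120,215,330,355,3.7,'pics/s8c.png')
s=cv2.imread('pics/w2.png')[:,:,::-1]; crop(s,470,20,640,140,4.5,'pics/w2c.png')"
```

```text
(no output)
```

View pics/w2c.png

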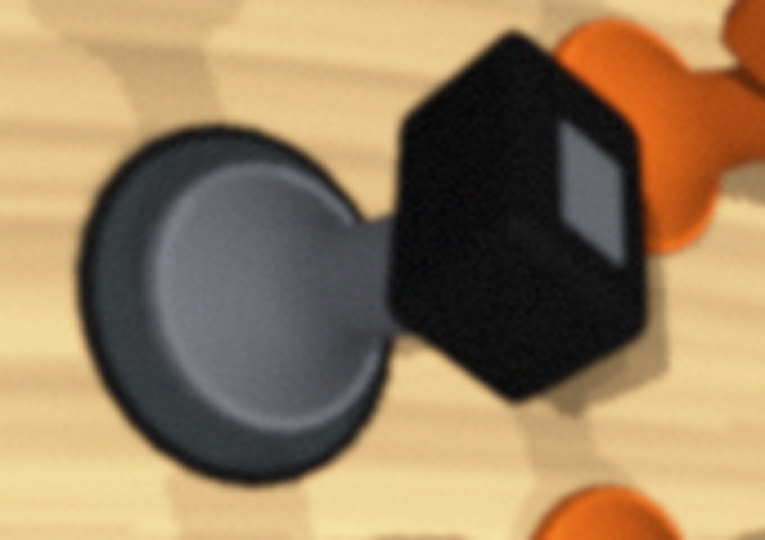

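View pics/s8c.png

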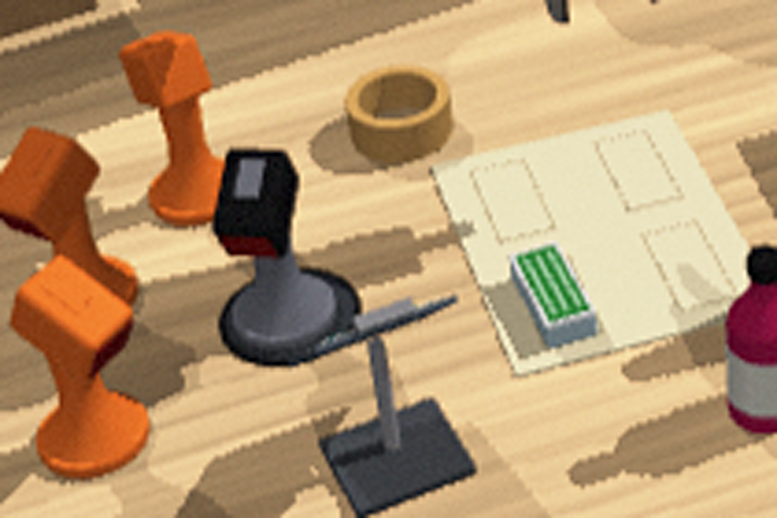

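```bash
python3 - <<'E'
from h import *
D=cal("side"); dd=np.load("pics/side0_d.npy"); d8=np.load("pics/d8.npz")["d"]
print(plane(D,(407,310.75),0.115),dep(D,(407,310.75),dd),dep(D,(407,310.75),d8))
for c in ((488,262),(627,122),(700,220),(555,358)): uv=(260+c[0]/4,250+c[1]/4); print(uv,dep(D,uv,d8))
E
```

```text
[ 0.6616615  -0.39445837  0.115     ] [ 0.6626196  -0.3922622   0.11278803] [ 0.66253697 -0.39245161  0.1129788 ]
(382.0, 315.5) [ 0.61650666 -0.34687109  0.06640921]
(416.75, 280.5) [ 0.70472049 -0.33768935  0.15439402]
(435.0, 305.0) [ 0.71369643 -0.43287052  0.15576741]
(398.75, 339.5) [ 0.62718713 -0.44075351  0.07193587]
```

The barcode is at about (0.662, -0.3925, 0.114), plate heading about 5.6°. The gripper stays clear of both scanner and stand, so I'll take award_4 now.

Call:
{"op": "arm_command", "data": {
  "rows": [
    [[-0.7,0.2,0.8],-0.013],
    [[-0.8,0.5,0.7],0],
    [[-0.9,0.6,0.6],0],
    [[-0.9,0.6,0.5],0],
    [[-0.7,0.5,0.3],0]
  ]
}}

```text
t: 18.4
tool_pos: [0.5777, -0.207, 0.1097]
orientation: [0.022, 0.016, 0.722, -0.691]
ft_force: [0.3, -0.0, 0.5]
gripper_width: 0.0668
```

Call:
{"op": "arm_command", "data": {
  "rows": [
    [[0,0,0],0]
  ]
}}

```text
t: 18.48
tool_pos: [0.5807, -0.2064, 0.1069]
orientation: [0.023, 0.015, 0.722, -0.691]
ft_force: [-0.5, 1.4, 0.0]
gripper_width: 0.0667
```

```bash
python3 - <<'E'
from h import *
s=st(); print(goto([0.5785,-0.2287,0.08]),goto([0.5785,-0.2287,0.012]))
E
```

```text
t 18.48 tcp [ 0.5807 -0.2064  0.1069] yaxis [ 0.053  0.045 -0.998] zaxis [ 0.012 -0.999 -0.044] F [-0.5  1.4  0. ] w 0.0667 q6 1.132
[0.12866117 0.85725902 0.78054759] [0.24950441 3.1184773  0.88087999]
```

Call:
{"op": "arm_command", "data": {
  "rows": [
    [[0.15,0.2,0.5],0],
    [[0,0.3,0.35],0],
    [[0,0.4,0],0],
    [[0,0,0],0]
  ]
}}

```text
t: 18.82
tool_pos: [0.5797, -0.2255, 0.0755]
orientation: [0.024, 0.012, 0.723, -0.69]
ft_force: [-0.4, -0.1, -0.4]
gripper_width: 0.0662
```

```bash
python3 - <<'E'
from h import *
s=st(); print(goto([0.5785,-0.2287,0.08]),goto([0.5785,-0.2287,0.012]))
E
python3 snap.py scene s9;python3 snap.py side d9;  python3 -c "
from h import *
s=cv2.imread('pics/s9.png')[:,:,::-1]; a=cv2.resize(s[190:320,220:330],None,fx=3.5,fy=3.5)
s=cv2.imread('pics/d9.png')[:,:,::-1]; b=cv2.resize(s[215:345,280:400],None,fx=3.5,fy=3.5)
cv2.imwrite('pics/sd9.png',np.hstack([a,b])[:,:,::-1])"
```

```text
t 18.82 tcp [ 0.5797 -0.2255  0.0755] yaxis [ 0.05   0.047 -0.998] zaxis [ 0.018 -0.999 -0.046] F [-0.4 -0.1 -0.4] w 0.0662 q6 1.089
[ 0.03264615 -0.15591444  0.09786809] [0.14867816 2.10533033 0.20316027]
t 18.82 tcp [ 0.5797 -0.2255  0.0755] yaxis [ 0.05   0.047 -0.998] zaxis [ 0.018 -0.999 -0.046] F [-0.4 -0.1 -0.4] w 0.0662 q6 1.089
t 18.87 tcp [ 0.5801 -0.2257  0.0765] yaxis [ 0.051  0.047 -0.998] zaxis [ 0.018 -0.999 -0.046] F [0.4 0.1 0.4] w 0.0667 q6 1.089
```

View pics/sd9.png

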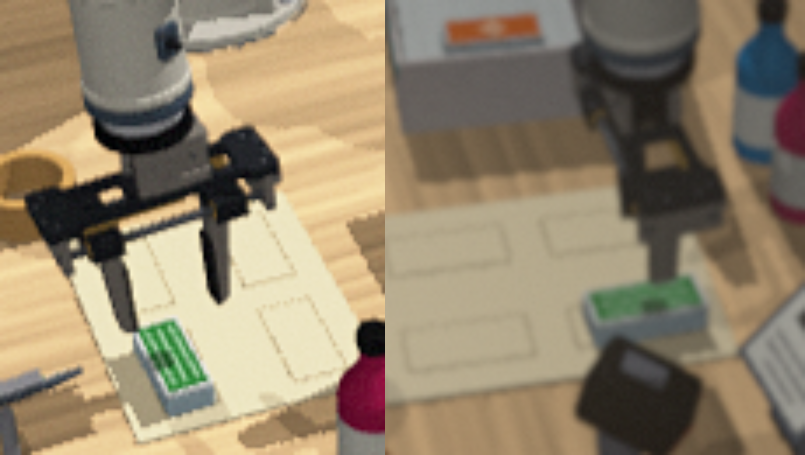

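The fingers straddle the green block. Descending and closing.

Call:
{"op": "arm_command", "data": {
  "rows": [
    [[0.1,0.6,0.15],0],
    [[0.1,0.6,0.05],0],
    [[0,0.5,0],0],
    [[0,0.3,0],0],
    [[0,0,0],0]
  ]
}}

```text
t: 19.33
tool_pos: [0.5805, -0.2276, 0.0201]
orientation: [0.028, 0.015, 0.722, -0.691]
ft_force: [0.1, 0.5, 0.3]
gripper_width: 0.0667
```

```bash
python3 - <<'E'
from h import *
s=st(); print(goto([0.5785,-0.2287,0.012]))
E
```

```text
t 19.33 tcp [ 0.5805 -0.2276  0.0201] yaxis [ 0.059  0.044 -0.997] zaxis [ 0.02  -0.999 -0.043] F [0.1 0.5 0.3] w 0.0667 q6 1.070
[0.0820654  0.2640742  0.04626321]
```

Call:
{"op": "arm_command", "data": {
  "rows": [
    [[0,0.2,0],0],
    [[0,0.1,0],0],
    [[0,0,0],0]
  ]
}}

```text
t: 19.58
tool_pos: [0.5821, -0.2268, 0.0125]
orientation: [0.029, 0.015, 0.722, -0.691]
ft_force: [-0.4, -0.4, 1.8]
gripper_width: 0.0665
```

Call:
{"op": "arm_command", "data": {
  "rows": [
    [[0,0,0],0],
    [[0,0,0],0],
    [[0,0,0],0],
    [[0,0,0],0],
    [[0,0,0],0]
  ],
  "jaw": 255,
  "squeeze": 25
}}

```text
t: 20.0
tool_pos: [0.5835, -0.2274, 0.0147]
orientation: [0.03, 0.016, 0.721, -0.692]
ft_force: [0.8, 0.2, -1.6]
gripper_width: 0.04
```

Call:
{"op": "arm_command", "data": {
  "rows": [
    [[0,-0.5,0],0],
    [[0,-0.9,0],0],
    [[0,-0.9,0],0],
    [[0,-0.9,0],0],
    [[0,-0.9,0],0]
  ]
}}

```text
t: 20.42
tool_pos: [0.5705, -0.2306, 0.1345]
orientation: [0.025, 0.012, 0.723, -0.69]
ft_force: [1.3, -0.2, -0.6]
gripper_width: 0.0396
```

```bash
python3 snap.py side d10;  python3 -c "
from h import *
print(goto([0.5575,0.285,0.16]))
s=cv2.imread('pics/d10.png')[:,:,::-1]; crop(s,250,180,390,340,4,'pics/d10c.png')"
```

```text
t 20.42 tcp [ 0.5705 -0.2306  0.1345] yaxis [ 0.051  0.048 -0.998] zaxis [ 0.02  -0.999 -0.047] F [ 1.3 -0.2 -0.6] w 0.0396 q6 1.083
[  0.17829814   0.08066367 -17.25399473]
```

View pics/d10c.png

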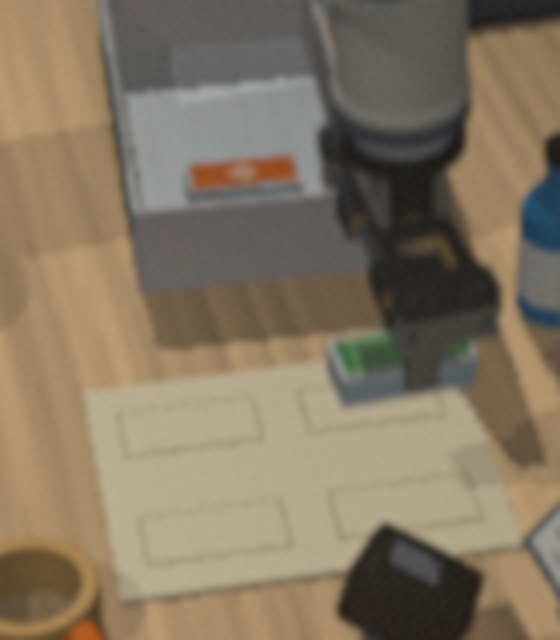

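Award_4 is held. Carrying it to box y ≈ +0.07.

Call:
{"op": "arm_command", "data": {
  "rows": [
    [[0.3,-0.4,-0.8],0.018],
    [[0.3,-0.2,-1],0],
    [[0.2,0,-1],0],
    [[0,0,-1],0],
    [[0,0,-1],0]
  ]
}}

```text
t: 20.88
tool_pos: [0.5602, -0.0904, 0.1685]
orientation: [-0.015, 0.06, 0.721, -0.69]
ft_force: [0.3, 0.5, -1.1]
gripper_width: 0.04
```

Call:
{"op": "arm_command", "data": {
  "rows": [
    [[0,0,-1],0],
    [[0,0,-1],0],
    [[0,0,-1],0],
    [[0,0,-1],0],
    [[0,0,-1],0]
  ]
}}

```text
t: 21.3
tool_pos: [0.575, 0.0655, 0.1761]
orientation: [-0.015, 0.061, 0.721, -0.69]
ft_force: [0.6, 0.7, -1.3]
gripper_width: 0.04
```

```bash
python3 -c "
from h import *
st();print(goto([0.559,0.286,0.14]))"
```

```text
t 21.30 tcp [0.575  0.0655 0.1761] yaxis [ 0.068  0.04  -0.997] zaxis [-0.107 -0.993 -0.047] F [ 0.6  0.7 -1.3] w 0.0400 q6 1.747
[ 1.40780216  1.4562531  -7.18598251]
```

Call:
{"op": "arm_command", "data": {
  "rows": [
    [[0.3,0,-1],0],
    [[0.3,0.1,-1],0],
    [[0.3,0.1,-1],0],
    [[0.2,0.2,-1],0],
    [[0.2,0.2,-1],0]
  ]
}}

```text
t: 21.72
tool_pos: [0.5534, 0.2273, 0.1636]
orientation: [-0.014, 0.063, 0.721, -0.69]
ft_force: [1.0, -0.2, -1.4]
gripper_width: 0.0395
```

Call:
{"op": "arm_command", "data": {
  "rows": [
    [[0.1,0.2,-1],0],
    [[0,0.3,-0.6],0],
    [[0,0.3,0],0],
    [[0,0,0],0]
  ]
}}

```text
t: 22.05
tool_pos: [0.555, 0.2847, 0.1397]
orientation: [-0.012, 0.061, 0.722, -0.689]
ft_force: [-0.0, -0.4, -1.8]
gripper_width: 0.0404
```

```bash
python3 -c "
from h import *
st();print(goto([0.559,0.286,0.10]))"
python3 snap.py scene s11;python3 snap.py side d11;  python3 -c "
from h import *
s=cv2.imread('pics/s11.png')[:,:,::-1]; a=cv2.resize(s[120:280,325:480],None,fx=2.6,fy=2.6)
s=cv2.imread('pics/d11.png')[:,:,::-1]; b=cv2.resize(s[110:270,250:395],None,fx=2.6,fy=2.6)
cv2.imwrite('pics/sd11.png',np.hstack([a,b])[:,:,::-1])"
```

```text
t 22.05 tcp [0.555  0.2847 0.1397] yaxis [ 0.071  0.042 -0.997] zaxis [-0.101 -0.994 -0.049] F [-0.  -0.4 -1.8] w 0.0404 q6 2.138
[-0.04050219  1.33069758  0.00834436]
t 22.05 tcp [0.555  0.2847 0.1397] yaxis [ 0.071  0.042 -0.997] zaxis [-0.101 -0.994 -0.049] F [-0.  -0.4 -1.8] w 0.0404 q6 2.138
t 22.10 tcp [0.5553 0.2845 0.1405] yaxis [ 0.071  0.043 -0.997] zaxis [-0.102 -0.994 -0.05 ] F [-0.3 -0.  -1.4] w 0.0397 q6 2.138
```

View pics/sd11.png

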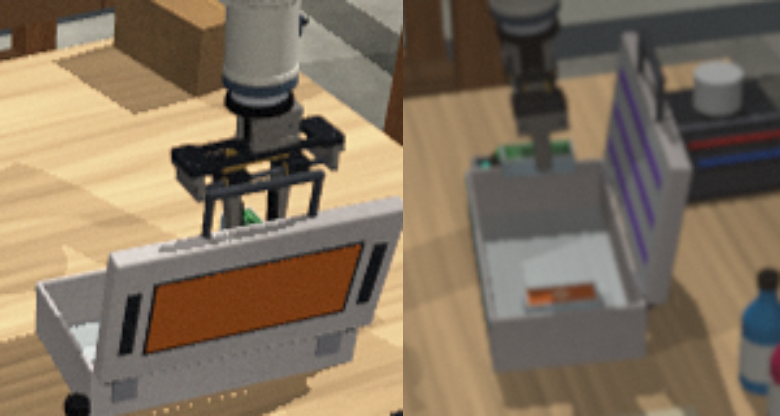

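The green block is over the far half of the box, clear of the lid and award_3. Lowering.

Call:
{"op": "arm_command", "data": {
  "rows": [
    [[0,0.8,0],0],
    [[0,0.8,0],0],
    [[0,0.8,0],0],
    [[0,0.6,0],0],
    [[0,0.3,0],0]
  ]
}}

```text
t: 22.57
tool_pos: [0.5683, 0.2834, 0.0459]
orientation: [-0.011, 0.067, 0.723, -0.687]
ft_force: [-0.1, 0.2, -0.6]
gripper_width: 0.04
```

```bash
python3 -c "
from h import *
st();print(goto([0.559,0.286,0.018]))"
```

```text
t 22.57 tcp [0.5683 0.2834 0.0459] yaxis [ 0.082  0.046 -0.996] zaxis [-0.108 -0.993 -0.054] F [-0.1  0.2 -0.6] w 0.0400 q6 2.133
[ 0.3888405   0.90408699 -0.00305225]
```

Call:
{"op": "arm_command", "data": {
  "rows": [
    [[0.3,0.35,0],0],
    [[0.1,0.25,0],0],
    [[0,0.15,0],0],
    [[0,0.1,0],0],
    [[0,0,0],0]
  ]
}}

```text
t: 22.98
tool_pos: [0.5601, 0.2817, 0.0191]
orientation: [-0.013, 0.069, 0.723, -0.688]
ft_force: [-0.3, 1.0, -0.3]
gripper_width: 0.0396
```

```bash
python3 -c "
from h import *
st();print(goto([0.559,0.286,0.017]))"
```

```text
t 22.98 tcp [0.5601 0.2817 0.0191] yaxis [ 0.082  0.045 -0.996] zaxis [-0.113 -0.992 -0.054] F [-0.3  1.  -0.3] w 0.0396 q6 2.144
[ 0.05813488  0.07402913 -0.13537257]
```

Call:
{"op": "arm_command", "data": {
  "rows": [
    [[0,0.08,0],0],
    [[0,0.05,0],0],
    [[0,0,0],0]
  ]
}}

```text
t: 23.23
tool_pos: [0.5619, 0.2821, 0.0171]
orientation: [-0.012, 0.07, 0.723, -0.687]
ft_force: [-0.3, 0.2, 0.4]
gripper_width: 0.04
```

```bash
python3 -c "
from h import *
st()"
```

```text
t 23.23 tcp [0.5619 0.2821 0.0171] yaxis [ 0.084  0.046 -0.995] zaxis [-0.114 -0.992 -0.055] F [-0.3  0.2  0.4] w 0.0400 q6 2.143
```

The vertical force has swung from about -1.4 N to +0.4 N, so the block is just touching. I'll press a touch, release and rise.

Call:
{"op": "arm_command", "data": {
  "rows": [
    [[0,0.05,0],0],
    [[0,0,0],0],
    [[0,0,0],0]
  ]
}}

```text
t: 23.48
tool_pos: [0.5631, 0.2827, 0.0175]
orientation: [-0.011, 0.07, 0.723, -0.687]
ft_force: [-0.2, 0.4, -1.5]
gripper_width: 0.0399
```

Call:
{"op": "arm_command", "data": {
  "rows": [
    [[0,0,0],0],
    [[0,0,0],0],
    [[0,0,0],0],
    [[0,0,0],0],
    [[0,0,0],0]
  ],
  "jaw": 70
}}

```text
t: 23.9
tool_pos: [0.5643, 0.2834, 0.0181]
orientation: [-0.01, 0.071, 0.724, -0.686]
ft_force: [-1.1, 0.7, -0.2]
gripper_width: 0.0666
```

Call:
{"op": "arm_command", "data": {
  "rows": [
    [[0.1,-0.5,0],0],
    [[0.1,-0.9,0],0],
    [[0,-0.9,0],0],
    [[0,-0.9,0],0],
    [[0,-0.9,0],0]
  ]
}}

```text
t: 24.32
tool_pos: [0.5429, 0.2761, 0.1368]
orientation: [-0.014, 0.067, 0.722, -0.689]
ft_force: [1.2, -0.1, -0.3]
gripper_width: 0.0663
```

Call:
{"op": "arm_command", "data": {
  "rows": [
    [[0.6,-0.9,0.6],0],
    [[0.6,-0.9,0.8],0],
    [[0.6,-0.9,0.8],0],
    [[0.6,-0.5,1],0],
    [[0.5,0,0.8],0]
  ]
}}

```text
t: 24.73
tool_pos: [0.4376, 0.1644, 0.2291]
orientation: [-0.009, 0.07, 0.724, -0.686]
ft_force: [0.7, -0.3, 0.2]
gripper_width: 0.0669
```

```bash
python3 snap.py wrist w4; python3 snap.py side d12
```

```text
t 24.73 tcp [0.4376 0.1644 0.2291] yaxis [ 0.089  0.048 -0.995] zaxis [-0.109 -0.992 -0.058] F [ 0.7 -0.3  0.2] w 0.0669 q6 2.018
t 24.78 tcp [0.4337 0.1612 0.2272] yaxis [ 0.085  0.045 -0.995] zaxis [-0.109 -0.992 -0.055] F [-3.8 -1.7 -1.2] w 0.0668 q6 2.016
```

View pics/w4.png

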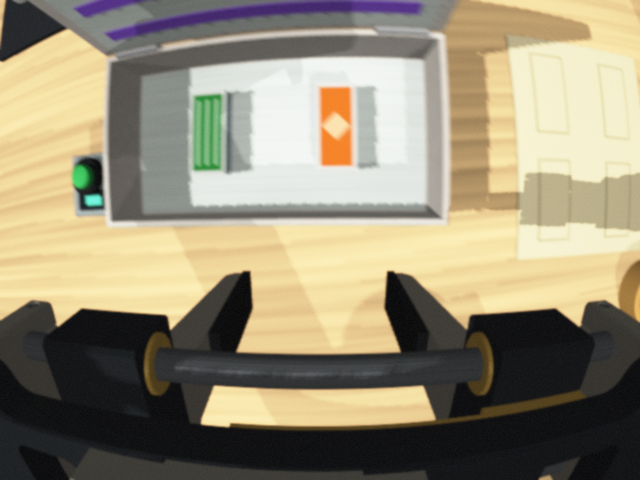

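View pics/d12.png

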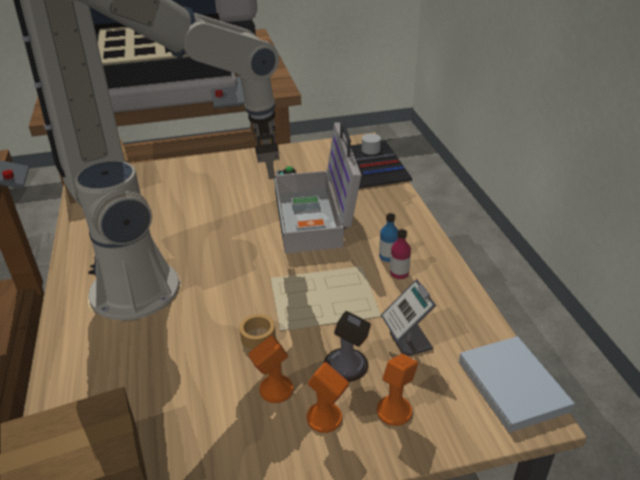

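Both blocks lie side by side in the box: green at wrist (208,132), orange at (337,126), with the lid open. I'll verify their poses numerically, then rise. Rising here also undoes some tilt. Then I'll go and look at the scanner.

```bash
python3 - <<'E'
from blocks import *
r3=blk("w4",*O,(300,70,380,180),0.030); r4=blk("w4",((40,60,40),(85,255,255)),(180,80,240,185),0.030)
r3b=blk("w3",*O,(30,110,80,215),0.030); print(tri(r3,r3b))
E
```

```text
w4 c [0.5446 0.148 ] size [28.5 78.6] long axis heading -5.4 px [335.5 126. ] depth pt [0.5438 0.1481 0.0308]Traceback (most recent call last):
  File "<stdin>", line 2, in <module>
  File "blocks.py", line 5, in blk
    m=cv2.inRange(cv2.cvtColor(img,cv2.COLOR_BGR2HSV),lo,hi); k=np.zeros_like(m); x0,y0,x1,y1=roi; k[y0:y1,x0:x1]=m[y0:y1,x0:x1]
cv2.error: OpenCV(4.12.0) :-1: error: (-5:Bad argument) in function 'inRange'
> Overload resolution failed:
>  - lowerb is not a numerical tuple
>  - Expected Ptr<cv::UMat> for argument 'lowerb'
```

Call:
{"op": "arm_command", "data": {
  "rows": [
    [[0,-1,0],0],
    [[0,-1,0],0],
    [[0,-1,0],0],
    [[0,-1,0],0],
    [[0,-1,0],0]
  ],
  "jaw": 0
}}

```text
t: 25.25
tool_pos: [0.4201, 0.1553, 0.3754]
orientation: [-0.016, 0.067, 0.722, -0.689]
ft_force: [0.7, 0.7, -0.3]
gripper_width: 0.0917
```

```bash
python3 -c "
from h import *
st();print(goto([0.36,-0.41,0.30]))"
```

```text
t 25.25 tcp [0.4201 0.1553 0.3754] yaxis [ 0.075  0.043 -0.996] zaxis [-0.114 -0.992 -0.051] F [ 0.7  0.7 -0.3] w 0.0917 q6 2.023
[-0.05854514  1.54435699 19.0537378 ]
```

```bash
python3 - <<'E'
from blocks import *
r3=blk("w4",*O,(300,70,380,180),0.030); r4=blk("w4",(40,60,40),(85,255,255),(180,80,240,185),0.030)
r3b=blk("w3",*O,(30,110,80,215),0.030); print(tri(r3,r3b))
E
```

```text
w4 c [0.5446 0.148 ] size [28.5 78.6] long axis heading -5.4 px [335.5 126. ] depth pt [0.5438 0.1481 0.0308]
w4 c [0.5574 0.2823] size [30.9 80.4] long axis heading -7.0 px [207.2 132.1] depth pt [0.5566 0.2817 0.0303]
w3 c [0.5465 0.1511] size [30.4 80.3] long axis heading -5.5 px [ 58.2 166.7] depth pt [0.5467 0.1491 0.0312]
(array([0.54514521, 0.14816079, 0.03188967]), [np.float64(0.001503830806369834), np.float64(0.0015038308063698295)])
```

Call:
{"op": "arm_command", "data": {
  "rows": [
    [[0,0,1],0],
    [[0,0,1],0],
    [[0,0,1],0],
    [[0,0,1],0],
    [[0,0,1],0]
  ]
}}

```text
t: 25.67
tool_pos: [0.4102, 0.0094, 0.376]
orientation: [-0.007, 0.068, 0.724, -0.686]
ft_force: [0.9, 0.2, -1.3]
gripper_width: 0.0916
```

Call:
{"op": "arm_command", "data": {
  "rows": [
    [[0,0,1],0],
    [[0,0,1],0],
    [[0,0,1],0],
    [[0,0,1],0],
    [[0,0,1],0]
  ]
}}

```text
t: 26.08
tool_pos: [0.3968, -0.1458, 0.3673]
orientation: [-0.005, 0.069, 0.725, -0.686]
ft_force: [0.8, 0.0, 0.3]
gripper_width: 0.0917
```

Call:
{"op": "arm_command", "data": {
  "rows": [
    [[0,0.2,1],0],
    [[0,0.2,1],0],
    [[0,0.2,1],0],
    [[0,0.2,1],0],
    [[0,0.2,1],0]
  ]
}}

```text
t: 26.5
tool_pos: [0.3868, -0.3027, 0.328]
orientation: [-0.004, 0.071, 0.724, -0.686]
ft_force: [1.3, 0.4, 0.3]
gripper_width: 0.0916
```

```bash
python3 -c "
from h import *
st();print(goto([0.36,-0.41,0.30]))"
```

```text
t 26.50 tcp [ 0.3868 -0.3027  0.328 ] yaxis [ 0.098  0.048 -0.994] zaxis [-0.103 -0.993 -0.058] F [1.3 0.4 0.3] w 0.0916 q6 0.908
[0.58342795 0.66670078 3.69938101]
```

Both blocks are verified flat: award_3 at (0.545, 0.148) and award_4 at (0.557, 0.282), tops at 0.030 to 0.032 m. The tilt has grown to about 6° on large lateral steps, so I'll see whether smaller steps drift less.

Call:
{"op": "arm_command", "data": {
  "rows": [
    [[0.1,0,0.4],0],
    [[0.1,0,0.4],0],
    [[0.1,0,0.4],0],
    [[0.1,0,0.4],0],
    [[0.1,0,0.4],0]
  ]
}}

```text
t: 26.92
tool_pos: [0.3666, -0.3688, 0.3186]
orientation: [-0.006, 0.071, 0.725, -0.685]
ft_force: [1.2, -0.1, 0.1]
gripper_width: 0.0918
```

```bash
python3 -c "
from h import *
s=st(); print(s['qpos'])"
```

```text
t 26.92 tcp [ 0.3666 -0.3688  0.3186] yaxis [ 0.095  0.051 -0.994] zaxis [-0.107 -0.992 -0.061] F [ 1.2 -0.1  0.1] w 0.0918 q6 0.787
[-0.86389038  0.0840915   1.74794132  0.10963919  1.28776255  0.78726276]
```

Call:
{"op": "arm_command", "data": {
  "rows": [
    [[0.1,0,0.4],0],
    [[0.1,0,0.4],0],
    [[0.1,0,0.4],0],
    [[0.1,0,0.4],0],
    [[0,0,0],0]
  ]
}}

```text
t: 27.33
tool_pos: [0.348, -0.4214, 0.3142]
orientation: [-0.006, 0.071, 0.724, -0.686]
ft_force: [0.2, 0.6, -0.0]
gripper_width: 0.0919
```

```bash
python3 snap.py wrist w5; python3 -c "
from h import *
s=st(); print(s['qpos'])"
```

```text
t 27.33 tcp [ 0.348  -0.4214  0.3142] yaxis [ 0.095  0.05  -0.994] zaxis [-0.106 -0.993 -0.06 ] F [ 0.2  0.6 -0. ] w 0.0919 q6 0.698
t 27.38 tcp [ 0.3483 -0.4205  0.3143] yaxis [ 0.095  0.05  -0.994] zaxis [-0.107 -0.992 -0.06 ] F [-0.9  0.5  0.3] w 0.0917 q6 0.699
[-0.95220154  0.1365368   1.69779103  0.11123988  1.29433976  0.6987811 ]
```

View pics/w5.png

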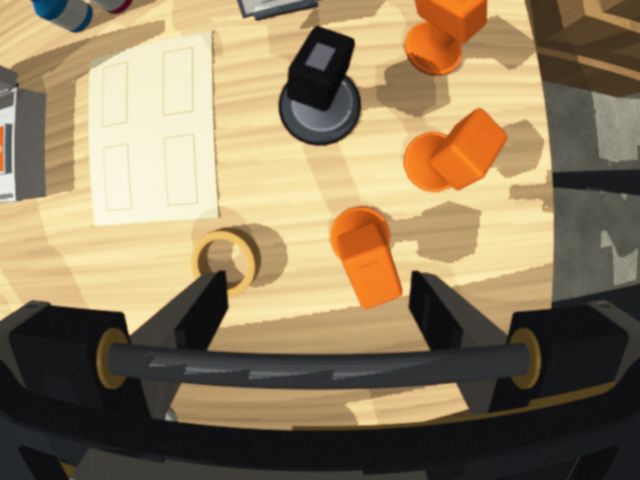

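Small steps don't drift, so I'll use them near the work. The wrist view shows the black scanner head at (320,65) on its pad at (320,103), well apart from the orange ones at (452,25), (470,150) and (365,255). Cropping to find its heading.

```bash
python3 - <<'E'
from h import *
s=cv2.imread('pics/w5.png')[:,:,::-1]; crop(s,260,10,380,155,5,'pics/w5c.png')
Z=np.load("pics/w5.npz"); C=(Z["K"],Z["R"],Z["t"])
K,R,t=C; print("cam",-R.T@t)
# pad circle dark: fit
E
```

```text
cam [ 0.40242799 -0.43697665  0.48967186]
```

View pics/w5c.png

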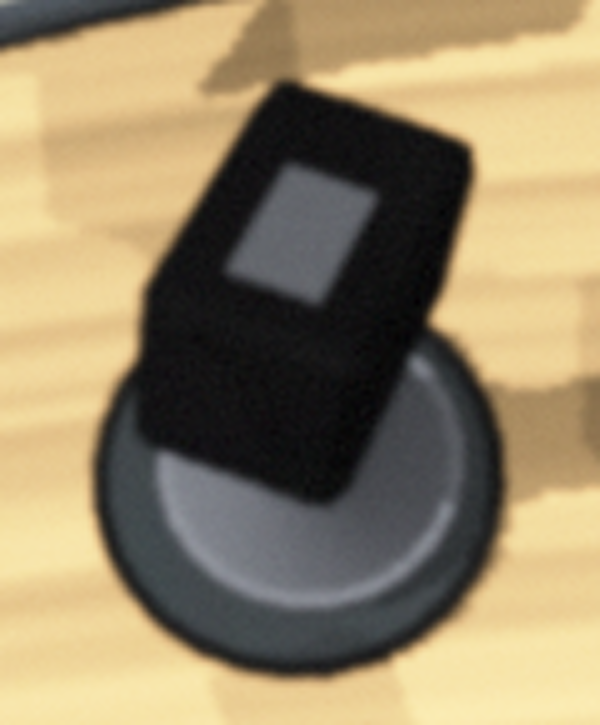

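```bash
cat > scan.py <<'E'
from h import *
Z=np.load("pics/w5.npz"); C=(Z["K"],Z["R"],Z["t"]); D=Z["d"]
px=lambda c:(260+(c[0]+.5)/5-.5,10+(c[1]+.5)/5-.5)
for n,a,b,z in (("screen back",(225,270),(322,305),.157),("screen front",(290,160),(380,190),.145),("head front top",(285,82),(470,150),.14),("head back bottom",(150,445),(320,500),.125),("head back top",(150,295),(345,375),.16)):
    A,B=plane(C,px(a),z,True),plane(C,px(b),z,True); e=B-A; print(n,np.round(A,4),np.round(B,4),"len %.1f heading %.1f -> nose %.1f"%(1000*np.linalg.norm(e),np.degrees(np.arctan2(e[1],e[0])),np.degrees(np.arctan2(e[1],e[0]))+90))
for c in ((300,230),(280,140),(260,320),(250,420)): print("depth",c,np.round(dep(C,px(c),D,True),4))
# top-face plane fit from depth inside polygon
P=[]
for v in range(27,72):
    for u in range(285,350):
        if cv2.pointPolygonTest(np.array([[ (285/5+260),(95/5+10)],[(455/5+260),(155/5+10)],[(345/5+260),(355/5+10)],[(165/5+260),(285/5+10)]],np.float32),(float(u),float(v)),False)>0: P.append(dep(C,(u,v),D,True))
P=np.array(P); c=P.mean(0); U,S_,V=np.linalg.svd(P-c); n=V[2]*np.sign(V[2][2]); print("face centre",c,"normal",n,"heading of normal %.1f tilt %.1f"%(np.degrees(np.arctan2(n[1],n[0])),np.degrees(np.arccos(n[2]))),"rms",S_[2]/np.sqrt(len(P)))
# pad circle
img=cv2.imread("pics/w5.png"); m=cv2.inRange(cv2.cvtColor(img,cv2.COLOR_BGR2GRAY),0,95); 
pp=[plane(C,px(c),0.004,True)[:2] for c in ((97,480),(300,674),(505,470),(440,340),(150,620),(460,590),(120,390),(110,560),(400,650))]
pp=np.array(pp); A=np.c_[2*pp,np.ones(len(pp))]; s=np.linalg.lstsq(A,(pp**2).sum(1),rcond=None)[0]; print("pad",s[:2],"diam",2*np.sqrt(s[2]+s[:2]@s[:2]))
E
python3 scan.py
```

```text
screen back [ 0.5117 -0.4159  0.157 ] [ 0.5026 -0.4326  0.157 ] len 19.1 heading -118.6 -> nose -28.6
screen front [ 0.5369 -0.4297  0.145 ] [ 0.5285 -0.4459  0.145 ] len 18.3 heading -117.4 -> nose -27.4
head front top [ 0.556  -0.4305  0.14  ] [ 0.5371 -0.4643  0.14  ] len 38.8 heading -119.3 -> nose -29.3
head back bottom [ 0.4874 -0.3952  0.125 ] [ 0.4719 -0.4274  0.125 ] len 35.7 heading -115.7 -> nose -25.7
head back top [ 0.5078 -0.4021  0.16  ] [ 0.4879 -0.4353  0.16  ] len 38.7 heading -121.0 -> nose -31.0
depth (300, 230) [ 0.5178 -0.4303  0.157 ]
depth (280, 140) [ 0.5407 -0.4283  0.1466]
depth (260, 320) [ 0.499  -0.4215  0.1641]
depth (250, 420) [ 0.4854 -0.4166  0.1439]
face centre [ 0.52178541 -0.43320307  0.15335291] normal [ 0.37838632 -0.20627571  0.90237139] heading of normal -28.6 tilt 25.5 rms 0.0006080675124218748
pad [ 0.50205795 -0.41888139] diam 0.10674476975727953
```

The scanner nose heads -28.6° and its top face is pitched 25.5°, matching the text. The head centre is (0.512, -0.428, 0.130) and the pad (0.502, -0.419). Next I'll check finger clearance to the orange look-alikes and compute the approach.

```bash
python3 - <<'E'
from h import *
Z=np.load("pics/w5.npz"); C=(Z["K"],Z["R"],Z["t"]); D=Z["d"]; img=cv2.imread("pics/w5.png")
m=cv2.inRange(cv2.cvtColor(img,cv2.COLOR_BGR2HSV),(5,180,120),(18,255,255)); m[320:]=0; m[:,:200]=0
P=np.array([dep(C,(u,v),D,True) for v,u in zip(*np.where(m>0)) if 2<v<478 and 2<u<638])
tips={"f1":np.array([0.482,-0.484]),"f2":np.array([0.543,-0.372]),"body1":np.array([0.467,-0.511]),"head":np.array([.512,-.428])}
for k,v in tips.items():
    for zmin in (0.06,0.1):
        Q=P[P[:,2]>zmin]; d=np.linalg.norm(Q[:,:2]-v,axis=1); print(k,zmin,"nearest orange %.3f"%d.min(),np.round(Q[d.argmin()],3))
st(); print(goto([0.5123,-0.428,0.22]))
E
```

```text
f1 0.06 nearest orange 0.078 [ 0.424 -0.536  0.118]
f1 0.1 nearest orange 0.078 [ 0.424 -0.536  0.118]
f2 0.06 nearest orange 0.173 [ 0.587 -0.539  0.115]
f2 0.1 nearest orange 0.173 [ 0.587 -0.539  0.115]
body1 0.06 nearest orange 0.049 [ 0.431 -0.545  0.129]
body1 0.1 nearest orange 0.049 [ 0.431 -0.545  0.129]
head 0.06 nearest orange 0.134 [ 0.586 -0.54   0.117]
head 0.1 nearest orange 0.134 [ 0.586 -0.54   0.117]
t 27.38 tcp [ 0.3483 -0.4205  0.3143] yaxis [ 0.095  0.05  -0.994] zaxis [-0.107 -0.992 -0.06 ] F [-0.9  0.5  0.3] w 0.0917 q6 0.699
[-5.15911269  3.6330288  -0.14607473]
```

Call:
{"op": "arm_command", "data": {
  "rows": [
    [[-0.6,0,0],0],
    [[-0.7,0,0],0],
    [[-0.7,0,0],0],
    [[-0.7,0,0],0],
    [[-0.7,0,0],0]
  ]
}}

```text
t: 27.8
tool_pos: [0.4493, -0.4309, 0.3242]
orientation: [-0.008, 0.073, 0.725, -0.685]
ft_force: [0.2, 0.4, 0.5]
gripper_width: 0.0921
```

Call:
{"op": "arm_command", "data": {
  "rows": [
    [[-0.7,0.3,0],0],
    [[0,0.4,0],0.016],
    [[0,0.4,0],0.016],
    [[0,0.4,0],0.016],
    [[0,0.4,0],0.016]
  ]
}}

```text
t: 28.22
tool_pos: [0.4841, -0.4288, 0.2716]
orientation: [-0.153, 0.213, 0.708, -0.656]
ft_force: [-0.8, -0.6, 0.1]
gripper_width: 0.0918
```

```bash
python3 - <<'E'
from h import *
st(); print(goto([0.5123,-0.428,0.22]))
E
```

```text
t 28.22 tcp [ 0.4841 -0.4288  0.2716] yaxis [ 0.101  0.049 -0.994] zaxis [-0.497 -0.863 -0.093] F [-0.8 -0.6  0.1] w 0.0918 q6 1.274
[-0.68706284  1.80603391 -0.33102339]
```

Call:
{"op": "arm_command", "data": {
  "rows": [
    [[-0.35,0.4,-0.15],0],
    [[-0.35,0.4,-0.15],0],
    [[0,0.4,0],0],
    [[0,0.3,0],0],
    [[0,0,0],0]
  ]
}}

```text
t: 28.63
tool_pos: [0.5148, -0.427, 0.2235]
orientation: [-0.151, 0.21, 0.709, -0.656]
ft_force: [-0.0, -0.0, 0.0]
gripper_width: 0.0916
```

```bash
python3 - <<'E'
from h import *
st(); print(goto([0.5123,-0.428,0.22],grasp=True),goto([0.5123,-0.428,0.130],grasp=True))
E
python3 snap.py scene s13;python3 snap.py side d13;  python3 -c "
from h import *
s=cv2.imread('pics/s13.png')[:,:,::-1]; a=cv2.resize(s[190:330,130:260],None,fx=3,fy=3)
s=cv2.imread('pics/d13.png')[:,:,::-1]; b=cv2.resize(s[240:380,270:400],None,fx=3,fy=3)
cv2.imwrite('pics/sd13.png',np.hstack([a,b])[:,:,::-1])"
```

```text
t 28.63 tcp [ 0.5148 -0.427   0.2235] yaxis [ 0.1    0.051 -0.994] zaxis [-0.491 -0.866 -0.094] F [-0. -0.  0.] w 0.0916 q6 1.292
[0.06336831 0.72896064 0.0803947 ] [0.24734034 3.70995993 0.36287917]
t 28.63 tcp [ 0.5148 -0.427   0.2235] yaxis [ 0.1    0.051 -0.994] zaxis [-0.491 -0.866 -0.094] F [-0. -0.  0.] w 0.0916 q6 1.292
t 28.68 tcp [ 0.5148 -0.4272  0.2243] yaxis [ 0.1    0.051 -0.994] zaxis [-0.491 -0.866 -0.094] F [ 0.2 -0.6  0.6] w 0.0919 q6 1.292
```

View pics/sd13.png

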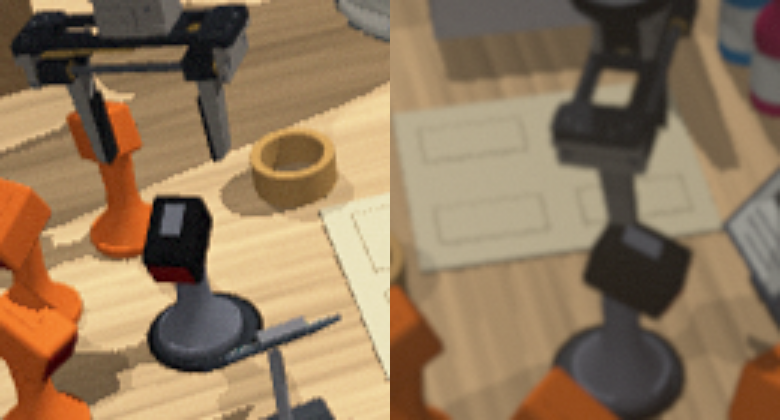

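```bash
python3 - <<'E'
from h import *
S=cal("scene"); D=cal("side"); s=st(); R=toolR(s["orientation"]); p=s["tool_pos"]
def c1(uv): return np.round([(uv[0]-130)*3,(uv[1]-190)*3],0)
def c2(uv): return np.round([390+(uv[0]-270)*3,(uv[1]-240)*3],0)
for n,X in (("tcp",p),("tip+",p+R[:,2]*.046),("tip-",p-R[:,2]*.046),("head c",[.5123,-.428,.130]),("flat+",np.array([.5123,-.428,.13])+.023*np.array([-.479,-.878,0])),("flat-",np.array([.5123,-.428,.13])-.023*np.array([-.479,-.878,0])),
  ("window",[.502+.044*.878,-.422-.044*.479,.114]),("pad",[.502,-.4195,.004])):
    print(n,c1(proj(S,X)),c2(proj(D,X)))
E
```

```text
t 28.73 tcp [ 0.5148 -0.4276  0.2253] yaxis [ 0.101  0.05  -0.994] zaxis [-0.492 -0.866 -0.094] F [0.2 0.2 0.2] w 0.0919 q6 1.293
tcp [163. 153.] [638. 167.]
tip+ [113. 154.] [623. 212.]
tip- [213. 152.] [653. 123.]
head c [178. 235.] [633. 260.]
flat+ [154. 234.] [627. 281.]
flat- [203. 237.] [640. 240.]
window [172. 272.] [674. 282.]
pad [204. 328.] [616. 367.]
```

Projected positions match the picture: head centre (178,235), flats at 154 and 203, fingertips ±50. The grasp will straddle it cleanly. Descending.

Call:
{"op": "arm_command", "data": {
  "rows": [
    [[0.1,0.5,0.15],0],
    [[0.1,0.5,0.1],0],
    [[0,0.5,0.1],0],
    [[0,0.5,0],0],
    [[0,0.5,0],0]
  ]
}}

```text
t: 29.15
tool_pos: [0.5145, -0.4346, 0.1558]
orientation: [-0.146, 0.215, 0.706, -0.659]
ft_force: [-1.0, 0.1, -0.1]
gripper_width: 0.0918
```

Call:
{"op": "arm_command", "data": {
  "rows": [
    [[0,0.4,0],0],
    [[0,0.4,0],0],
    [[0,0.3,0],0],
    [[0,0,0],0]
  ]
}}

```text
t: 29.48
tool_pos: [0.5177, -0.4338, 0.1208]
orientation: [-0.146, 0.215, 0.706, -0.659]
ft_force: [0.6, 0.9, -0.6]
gripper_width: 0.0919
```

```bash
python3 - <<'E'
from h import *
st(); print(goto([0.5123,-0.428,0.130],grasp=True))
E
```

```text
t 29.48 tcp [ 0.5177 -0.4338  0.1208] yaxis [ 0.111  0.04  -0.993] zaxis [-0.488 -0.868 -0.09 ] F [ 0.6  0.9 -0.6] w 0.0919 q6 1.258
[ 0.22805745  0.30522019 -0.10568325]
```

Call:
{"op": "arm_command", "data": {
  "rows": [
    [[0.2,0.3,-0.1],0],
    [[0,0.05,0],0],
    [[0,0,0],0]
  ]
}}

```text
t: 29.73
tool_pos: [0.5154, -0.4276, 0.11]
orientation: [-0.145, 0.215, 0.706, -0.659]
ft_force: [-0.1, 0.1, -0.2]
gripper_width: 0.092
```

Call:
{"op": "arm_command", "data": {
  "rows": [
    [[0,0,0],0],
    [[0,0,0],0],
    [[0,0,0],0],
    [[0,0,0],0],
    [[0,0,0],0]
  ],
  "jaw": 255,
  "squeeze": 25
}}

```text
t: 30.15
tool_pos: [0.5162, -0.4282, 0.1119]
orientation: [-0.144, 0.216, 0.706, -0.659]
ft_force: [0.0, -1.3, -0.3]
gripper_width: 0.0608
```

```bash
python3 - <<'E'
from h import *
st(); print(goto([0.5123,-0.428,0.130],grasp=True))
E
python3 snap.py scene s14;python3 snap.py side d14;  python3 -c "
from h import *
s=cv2.imread('pics/s14.png')[:,:,::-1]; a=cv2.resize(s[190:330,130:260],None,fx=3,fy=3)
s=cv2.imread('pics/d14.png')[:,:,::-1]; b=cv2.resize(s[240:380,270:400],None,fx=3,fy=3)
cv2.imwrite('pics/sd14.png',np.hstack([a,b])[:,:,::-1])"
```

```text
t 30.15 tcp [ 0.5162 -0.4282  0.1119] yaxis [ 0.114  0.038 -0.993] zaxis [-0.488 -0.868 -0.089] F [ 0.  -1.3 -0.3] w 0.0608 q6 1.258
[0.06656856 0.00960773 0.00326922]
t 30.15 tcp [ 0.5162 -0.4282  0.1119] yaxis [ 0.114  0.038 -0.993] zaxis [-0.488 -0.868 -0.089] F [ 0.  -1.3 -0.3] w 0.0608 q6 1.258
t 30.20 tcp [ 0.5162 -0.4282  0.1119] yaxis [ 0.114  0.037 -0.993] zaxis [-0.488 -0.868 -0.089] F [-0.   0.3  0.3] w 0.0568 q6 1.258
```

View pics/sd14.png

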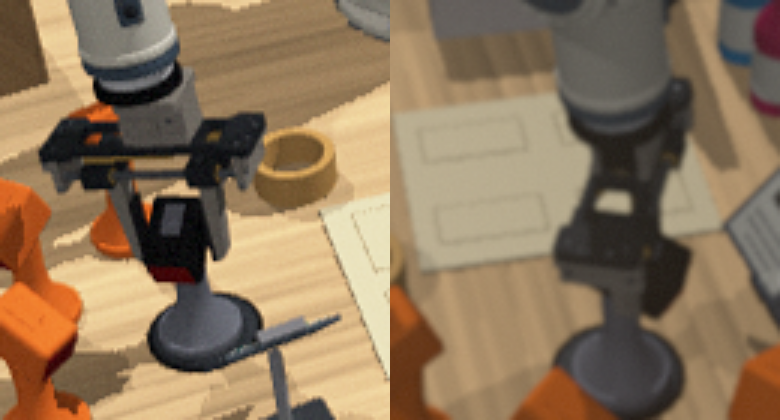

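Still closing (57 mm). I'll let it finish and then lift a little.

Call:
{"op": "arm_command", "data": {
  "rows": [
    [[0,0,0],0],
    [[0,0,0],0],
    [[0,0,0],0],
    [[0,0,0],0],
    [[0,0,0],0]
  ]
}}

```text
t: 30.67
tool_pos: [0.5159, -0.4293, 0.1125]
orientation: [-0.144, 0.216, 0.705, -0.66]
ft_force: [-1.2, -0.0, 0.9]
gripper_width: 0.0483
```

Call:
{"op": "arm_command", "data": {
  "rows": [
    [[0,-0.4,0],0],
    [[0,-0.4,0],0],
    [[0,-0.4,0],0],
    [[0,0,0],0]
  ]
}}

```text
t: 31.0
tool_pos: [0.5109, -0.4294, 0.1503]
orientation: [-0.145, 0.215, 0.706, -0.659]
ft_force: [-0.1, -1.6, -2.7]
gripper_width: 0.046
```

```bash
python3 snap.py scene s15;python3 snap.py side d15;  python3 -c "
from h import *
s=cv2.imread('pics/s15.png')[:,:,::-1]; a=cv2.resize(s[190:330,130:260],None,fx=3,fy=3)
s=cv2.imread('pics/d15.png')[:,:,::-1]; b=cv2.resize(s[240:380,270:400],None,fx=3,fy=3)
cv2.imwrite('pics/sd15.png',np.hstack([a,b])[:,:,::-1])"
```

```text
t 31.00 tcp [ 0.5109 -0.4294  0.1503] yaxis [ 0.112  0.039 -0.993] zaxis [-0.488 -0.868 -0.089] F [-0.1 -1.6 -2.7] w 0.0460 q6 1.263
t 31.05 tcp [ 0.5107 -0.4291  0.1493] yaxis [ 0.111  0.039 -0.993] zaxis [-0.488 -0.868 -0.089] F [ 0.9  0.1 -2.1] w 0.0460 q6 1.262
```

View pics/sd15.png

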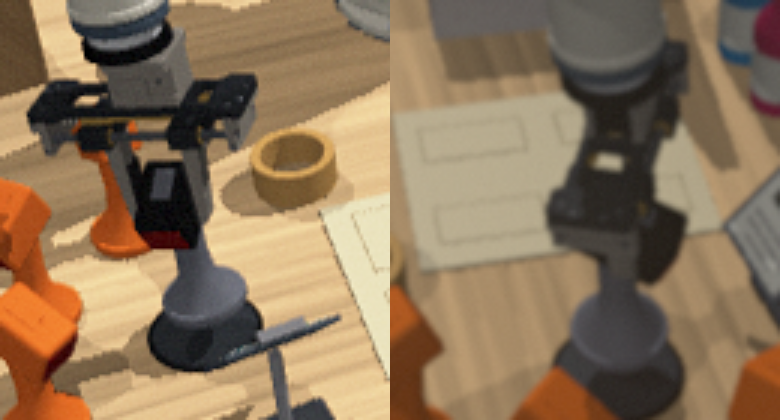

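The scanner is held at 46 mm and lifted clear of the pad. It rolled about 5° to lie flush with the pads, as expected. Now I'll take a second view of the barcode from the wrist and fit the ticket plane.

```bash
python3 snap.py wrist w6; python3 - <<'E'
from h import *
D=cal("side"); Z=np.load("pics/d15.npz"); d=Z["d"]; img=cv2.imread("pics/d15.png")
# ticket paper: bright low-sat near barcode
poly=np.array([[488,262],[627,122],[700,220],[555,358]],np.float32)/4+np.array([260,250],np.float32)
c=poly.mean(0); poly=(poly-c)*0.8+c
P=np.array([dep(D,(u,v),d) for v in range(275,345) for u in range(378,440) if cv2.pointPolygonTest(poly.reshape(-1,1,2).astype(np.float32),(float(u),float(v)),False)>0])
m=P.mean(0); U,S,V=np.linalg.svd(P-m); n=V[2]*np.sign(V[2][2]); print("plane",m,n,"heading %.1f elev %.1f"%(np.degrees(np.arctan2(n[1],n[0])),np.degrees(np.arcsin(n[2]))),"rms",S[2]/np.sqrt(len(P)))
crop(img[:,:,::-1],370,265,450,350,7,"pics/d15t.png")
E
```

```text
t 31.10 tcp [ 0.5103 -0.4287  0.1482] yaxis [ 0.111  0.04  -0.993] zaxis [-0.488 -0.868 -0.089] F [-0.5 -0.5 -2.2] w 0.0453 q6 1.262
plane [ 0.66510744 -0.39309884  0.11540736] [-0.70540769 -0.06767856  0.70556333] heading -174.5 elev 44.9 rms 0.0010472462577702905
```

View pics/w6.png

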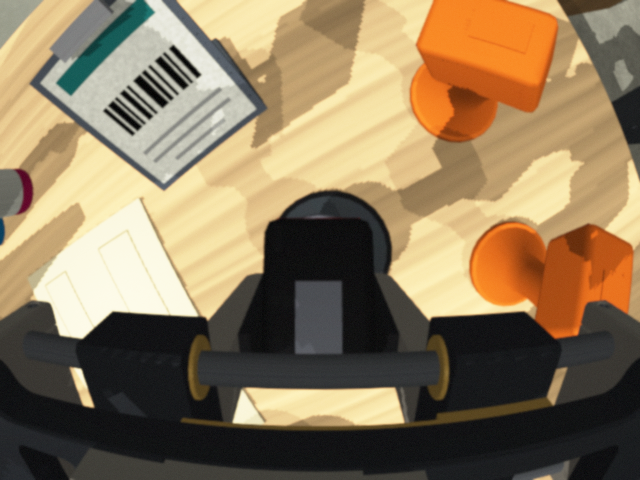

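View pics/d15t.png

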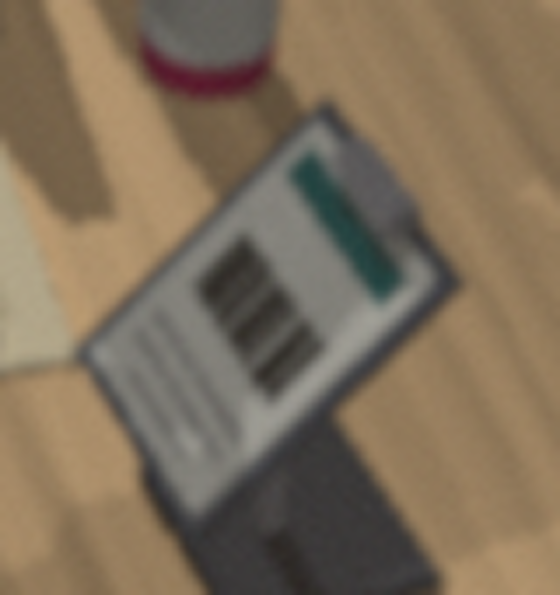

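The barcode shows at wrist (152,91) and side (407,310), and the ticket plane normal has heading 185.5° and elevation 44.9°, as described. Triangulating the barcode and computing the aiming pose next.

```bash
cat > aim.py <<'E'
from h import *
from scipy.spatial.transform import Rotation as Ro
B=np.array([float(x) for x in open("barcode.txt").read().split()])
Rg=toolR([-0.144,0.216,0.705,-0.66]); pg=np.array([0.5159,-0.4293,0.1125]); hc=np.array([0.5123,-0.428,0.130])
ys=-Rg[:,2]; xs=np.cross(ys,[0,0,1]); xs/=np.linalg.norm(xs); Rs=np.c_[xs,ys,np.cross(xs,ys)]
Rrel=Rg.T@Rs; hrel=Rg.T@(hc-pg)
nb=np.array([-0.7054,-0.0677,0.7056]); nb/=np.linalg.norm(nb)
def scanpose(R,p):
    Rn=R@Rrel; h=p+R@hrel; w=h+Rn@np.array([.032,0,-.015]); d=Rn@np.array([np.cos(np.radians(25)),0,-np.sin(np.radians(25))]); o=h+Rn@np.array([-.012,0,-.125]); return Rn,h,w,d,o
def report(R,p):
    Rn,h,w,d,o=scanpose(R,p); y=Rn[:,1]; z=np.cross(d,y); v=B-w
    print("window",np.round(w,4),"sight",np.round(d,3),"heading %.1f pitch %.1f"%(np.degrees(np.arctan2(d[1],d[0])),np.degrees(np.arcsin(d[2]))),"barcode in window frame x %.4f y %.4f z %.4f"%(v@d,v@y,v@z),"angle %.2f rad"%np.arccos(abs(d@nb)),"origin",np.round(o,4),"tiltz %.3f"%np.arccos(Rn[2,2]))
if __name__=="__main__":
    s=st(); R=toolR(s["orientation"]); p=np.array(s["tool_pos"]); report(R,p)
    d0=scanpose(R,p)[3]
    yaw=-(np.radians(5.5)-np.arctan2(d0[1],d0[0])); print("yaw needed (full-scale)",yaw/(2*np.pi))
    R2=R@Ro.from_rotvec([0,yaw,0]).as_matrix(); Rn,h,w,d,o=scanpose(R2,p)
    t=B-0.11*d-(w-p); print("target tcp",np.round(t,4),"shift in current axes",np.round(R.T@(t-p)/.03,2),"after yaw axes",np.round(R2.T@(t-p)/.03,2)); report(R2,t)
E
python3 - <<'E'
from h import *
D=cal("side"); Z=np.load("pics/w6.npz"); C=(Z["K"],Z["R"],Z["t"])
X,e=tri(ray(D,(407.1,310.4)),ray(C,(152.5,91),True)); print(X,e, dep(C,(152.5,91),Z["d"],True))
open("barcode.txt","w").write(" ".join(map(str,X)))
E
python3 aim.py
```

```text
[ 0.6653251  -0.38684572  0.10857483] [np.float64(0.00020778461164630186), np.float64(0.00020778461164643017)] [ 0.66186942 -0.38950543  0.115616  ]
t 31.15 tcp [ 0.51   -0.4284  0.1474] yaxis [ 0.11   0.041 -0.993] zaxis [-0.488 -0.868 -0.09 ] F [-0.5 -0.  -2.8] w 0.0455 q6 1.262
window [ 0.535  -0.4416  0.1498] sight [ 0.806 -0.409 -0.427] heading -26.9 pitch -25.3 barcode in window frame x 0.1003 y 0.1075 z -0.0089 angle 0.57 rad origin [ 0.5008 -0.4112  0.0405] tiltz 0.090
yaw needed (full-scale) -0.08998931566563984
target tcp [ 0.5365 -0.3959  0.1487] shift in current axes [-0.23  0.1  -1.37] after yaw axes [-0.93  0.1  -1.04]
window [ 0.5645 -0.3936  0.1521] sight [ 0.916  0.062 -0.396] heading 3.9 pitch -23.3 barcode in window frame x 0.1100 y -0.0000 z -0.0000 angle 0.38 rad origin [ 0.5236 -0.3918  0.0409] tiltz 0.046
```

The triangulation (z 0.109) and the depth/text (0.115) differ by about 6 mm, so I'll use (0.663, -0.3895, 0.1135), well inside the tolerance. Turning first, then shifting.

Call:
{"op": "arm_command", "data": {
  "rows": [
    [[0,-0.1,0],-0.018],
    [[0,-0.1,0],-0.018],
    [[0,-0.1,0],-0.018],
    [[0,0,0],-0.018],
    [[0,0,0],-0.018]
  ]
}}

```text
t: 31.57
tool_pos: [0.5076, -0.427, 0.1536]
orientation: [0.063, 0.013, 0.72, -0.691]
ft_force: [0.2, 0.2, -1.7]
gripper_width: 0.0461
```

Call:
{"op": "arm_command", "data": {
  "rows": [
    [[-0.3,0,-0.3],0],
    [[-0.3,0,-0.3],0],
    [[-0.3,0,-0.3],0],
    [[0,0,0],0]
  ]
}}

```text
t: 31.9
tool_pos: [0.5335, -0.3947, 0.1558]
orientation: [0.06, 0.015, 0.721, -0.69]
ft_force: [0.5, -0.4, -1.3]
gripper_width: 0.0461
```

```bash
echo "0.663 -0.3895 0.1135" > barcode.txt; python3 aim.py
```

```text
t 31.90 tcp [ 0.5335 -0.3947  0.1558] yaxis [ 0.104  0.047 -0.993] zaxis [ 0.067 -0.997 -0.04 ] F [ 0.5 -0.4 -1.3] w 0.0461 q6 0.749
window [ 0.5615 -0.3921  0.159 ] sight [ 0.913  0.077 -0.4  ] heading 4.8 pitch -23.6 barcode in window frame x 0.1111 y -0.0060 z -0.0009 angle 0.37 rad origin [ 0.52   -0.3904  0.048 ] tiltz 0.047
yaw needed (full-scale) -0.0018659788448907408
target tcp [ 0.5346 -0.4021  0.1542] shift in current axes [-0.02  0.05  0.25] after yaw axes [-0.01  0.05  0.25]
window [ 0.5626 -0.3991  0.1574] sight [ 0.913  0.087 -0.399] heading 5.5 pitch -23.5 barcode in window frame x 0.1100 y 0.0000 z 0.0000 angle 0.37 rad origin [ 0.5212 -0.398   0.0464] tiltz 0.046
```

Call:
{"op": "arm_command", "data": {
  "rows": [
    [[0,0.04,0.2],0],
    [[0,0,0],0],
    [[0,0,0],0]
  ]
}}

```text
t: 32.15
tool_pos: [0.5351, -0.3993, 0.1537]
orientation: [0.059, 0.015, 0.721, -0.69]
ft_force: [0.9, -0.4, -2.0]
gripper_width: 0.0459
```

```bash
python3 aim.py | head -2; python3 snap.py side d16; python3 snap.py scene s16; python3 snap.py wrist w7; python3 -c "
from h import *
s=cv2.imread('pics/s16.png')[:,:,::-1]; a=cv2.resize(s[200:360,150:280],None,fx=3,fy=3)
s=cv2.imread('pics/d16.png')[:,:,::-1]; b=cv2.resize(s[220:380,310:440],None,fx=3,fy=3)
cv2.imwrite('pics/sd16.png',np.hstack([a,b])[:,:,::-1])"
```

```text
t 32.15 tcp [ 0.5351 -0.3993  0.1537] yaxis [ 0.103  0.048 -0.994] zaxis [ 0.064 -0.997 -0.041] F [ 0.9 -0.4 -2. ] w 0.0459 q6 0.748
window [ 0.5632 -0.3967  0.1569] sight [ 0.913  0.075 -0.401] heading 4.7 pitch -23.6 barcode in window frame x 0.1091 y -0.0010 z 0.0003 angle 0.37 rad origin [ 0.5216 -0.3948  0.046 ] tiltz 0.048
t 32.15 tcp [ 0.5351 -0.3993  0.1537] yaxis [ 0.103  0.048 -0.994] zaxis [ 0.064 -0.997 -0.041] F [ 0.9 -0.4 -2. ] w 0.0459 q6 0.748
t 32.20 tcp [ 0.535  -0.3995  0.1537] yaxis [ 0.103  0.048 -0.994] zaxis [ 0.064 -0.997 -0.041] F [ 0.1  0.  -2.3] w 0.0459 q6 0.748
t 32.25 tcp [ 0.5349 -0.3995  0.1538] yaxis [ 0.103  0.048 -0.994] zaxis [ 0.064 -0.997 -0.041] F [ 0.   0.6 -2.3] w 0.0459 q6 0.747
```

View pics/sd16.png

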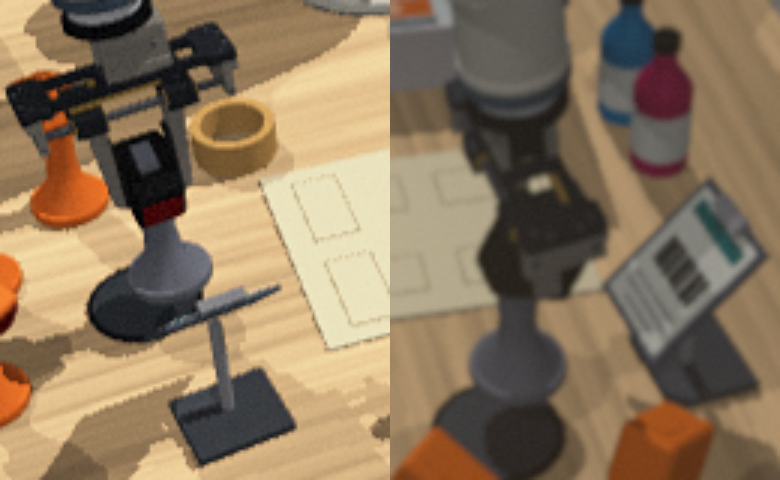

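View pics/w7.png

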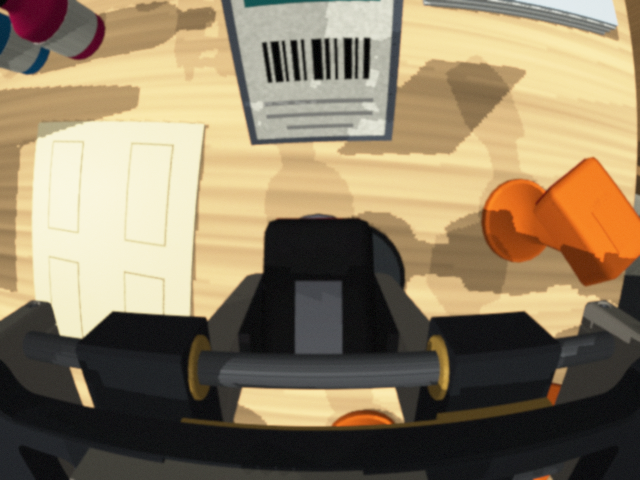

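The ticket sits squarely ahead of the head, with the barcode at wrist (317,60) in line with the head axis (319,250). I'll cross-check the window by its red patch in the scene view and the barcode by two wrist views.

```bash
python3 - <<'E'
from aim import *
S=cal("scene"); img=cv2.imread("pics/s16.png"); h=cv2.cvtColor(img,cv2.COLOR_BGR2HSV)
m=cv2.inRange(h,(0,120,50),(5,255,255))|cv2.inRange(h,(172,120,50),(180,255,255)); k=np.zeros_like(m);k[255:285,185:225]=m[255:285,185:225]
M=cv2.moments(k,True); uv=(M["m10"]/M["m00"],M["m01"]/M["m00"]); print("red px",uv,M["m00"],"depth",dep(S,uv,np.load("pics/s16.npz")["d"]))
s=manip.read_state(); R=toolR(s["orientation"]); w=scanpose(R,np.array(s["tool_pos"]))[2]; print("model window",w,"proj",proj(S,w))
L=lambda n:(lambda Z:(Z["K"],Z["R"],Z["t"],Z["d"]))(np.load(f"pics/{n}.npz"))
a=L("w6");b=L("w7"); D=cal("side")
print("bc tri",tri(ray(a[:3],(152.5,91),True),ray(b[:3],(317,60),True)), tri(ray(D,(407.1,310.4)),ray(b[:3],(317,60),True)),"depth",dep(b[:3],(317,60),b[3],True))
E
```

```text
red px (203.7375, 270.025) 80.0 depth [ 0.56489847 -0.39830842  0.15437457]
model window [ 0.56288766 -0.39696328  0.15705238] proj (np.float64(203.91005146531873), np.float64(268.66496680341885))
bc tri (array([ 0.66347876, -0.38813016,  0.11222686]), [np.float64(0.00016954811088931848), np.float64(0.00016954811088959717)]) (array([ 0.66450266, -0.38787872,  0.10943644]), [np.float64(0.00020852815695214356), np.float64(0.00020852815695193724)]) depth [ 0.66205671 -0.38830106  0.1158924 ]
```

Everything agrees within a few mm: the window at (0.563, -0.397, 0.156) and the barcode at (0.663, -0.388, 0.113). That gives 0.109 m range, 1 to 2 mm off axis and 21° off square. Holding still for more than a second.

Call:
{"op": "arm_command", "data": {
  "rows": [
    [[0,0,0],0],
    [[0,0,0],0],
    [[0,0,0],0],
    [[0,0,0],0],
    [[0,0,0],0]
  ]
}}

```text
t: 32.72
tool_pos: [0.534, -0.4004, 0.1539]
orientation: [0.058, 0.016, 0.721, -0.69]
ft_force: [-0.5, -0.1, -2.2]
gripper_width: 0.046
```

Call:
{"op": "arm_command", "data": {
  "rows": [
    [[0,0,0],0],
    [[0,0,0],0],
    [[0,0,0],0],
    [[0,0,0],0],
    [[0,0,0],0]
  ]
}}

```text
t: 33.13
tool_pos: [0.534, -0.4005, 0.154]
orientation: [0.058, 0.016, 0.721, -0.69]
ft_force: [-0.2, 0.4, -2.7]
gripper_width: 0.046
```

Call:
{"op": "arm_command", "data": {
  "rows": [
    [[0,0,0],0],
    [[0,0,0],0],
    [[0,0,0],0],
    [[0,0,0],0],
    [[0,0,0],0]
  ]
}}

```text
t: 33.55
tool_pos: [0.534, -0.4004, 0.1539]
orientation: [0.058, 0.016, 0.721, -0.69]
ft_force: [0.7, 1.0, -1.4]
gripper_width: 0.0459
```

```bash
python3 aim.py | head -2; python3 - <<'E'
from h import *
for i in range(4):
    manip.capture("side"); s=manip.read_state(); print(np.round(s["tool_pos"],4),np.abs(s["joint_vel"]).max(),s["t"])
E
python3 aim.py | head -2
```

```text
t 33.55 tcp [ 0.534  -0.4004  0.1539] yaxis [ 0.103  0.047 -0.994] zaxis [ 0.062 -0.997 -0.041] F [ 0.7  1.  -1.4] w 0.0459 q6 0.748
window [ 0.562  -0.3979  0.1571] sight [ 0.913  0.073 -0.401] heading 4.6 pitch -23.6 barcode in window frame x 0.1103 y 0.0004 z 0.0006 angle 0.37 rad origin [ 0.5205 -0.3959  0.0462] tiltz 0.047
[ 0.534  -0.4004  0.1539] 0.002295890629102943 33.6
[ 0.534  -0.4004  0.154 ] 0.0018237066569468186 33.65
[ 0.534  -0.4004  0.154 ] 0.0015849561337763693 33.7
[ 0.534  -0.4004  0.154 ] 0.0011732257987427945 33.75
t 33.75 tcp [ 0.534  -0.4004  0.154 ] yaxis [ 0.103  0.047 -0.994] zaxis [ 0.062 -0.997 -0.041] F [ 0.3 -0.3 -1.7] w 0.0455 q6 0.748
window [ 0.562  -0.3979  0.1572] sight [ 0.913  0.073 -0.4  ] heading 4.6 pitch -23.6 barcode in window frame x 0.1103 y 0.0004 z 0.0005 angle 0.37 rad origin [ 0.5205 -0.3959  0.0462] tiltz 0.047
```

It held steady for more than 1.4 s at 0.110 m, under 1 mm off by the model. Now I'll return it to the pad. Heading doesn't matter there, and the scanner leans only 2.7° at this heading, so I'll keep it.

```bash
cat > put.py <<'E'
from aim import *
s=st(); R=toolR(s["orientation"]); p=np.array(s["tool_pos"]); Rn,h,w,d,o=scanpose(R,p)
print("origin",np.round(o,4),"tilt vec",np.round(Rn[:,2],3))
for z in (0.03,0.006): print(z,np.round(R.T@(np.array([0.502,-0.4195,z])-o)/.03,2))
E
python3 put.py
```

```text
t 33.75 tcp [ 0.534  -0.4004  0.154 ] yaxis [ 0.103  0.047 -0.994] zaxis [ 0.062 -0.997 -0.041] F [ 0.3 -0.3 -1.7] w 0.0455 q6 0.748
origin [ 0.5205 -0.3959  0.0462] tilt vec [-0.021 -0.042  0.999]
0.03 [0.71 0.44 0.77]
0.006 [0.8  1.23 0.8 ]
```

Call:
{"op": "arm_command", "data": {
  "rows": [
    [[0.25,0.1,0.25],0],
    [[0.25,0.15,0.25],0],
    [[0.25,0.2,0.25],0],
    [[0,0.2,0],0],
    [[0,0,0],0]
  ]
}}

```text
t: 34.17
tool_pos: [0.5125, -0.4261, 0.1289]
orientation: [0.058, 0.016, 0.721, -0.69]
ft_force: [-0.3, 0.5, -2.1]
gripper_width: 0.0456
```

```bash
python3 put.py
```

```text
t 34.17 tcp [ 0.5125 -0.4261  0.1289] yaxis [ 0.103  0.047 -0.994] zaxis [ 0.062 -0.997 -0.041] F [-0.3  0.5 -2.1] w 0.0456 q6 0.689
origin [ 0.499  -0.4217  0.0212] tilt vec [-0.021 -0.042  0.999]
0.03 [-0.13 -0.28 -0.08]
0.006 [-0.05  0.52 -0.05]
```

Call:
{"op": "arm_command", "data": {
  "rows": [
    [[-0.05,0.2,-0.05],0],
    [[0,0.15,0],0],
    [[0,0.1,0],0],
    [[0,0,0],0]
  ]
}}

```text
t: 34.5
tool_pos: [0.5167, -0.4245, 0.1155]
orientation: [0.059, 0.018, 0.721, -0.69]
ft_force: [-0.6, -0.0, -1.8]
gripper_width: 0.046
```

```bash
python3 put.py;python3 snap.py scene s17;python3 snap.py side d17;  python3 -c "
from h import *
s=cv2.imread('pics/s17.png')[:,:,::-1]; a=cv2.resize(s[190:330,130:260],None,fx=3,fy=3)
s=cv2.imread('pics/d17.png')[:,:,::-1]; b=cv2.resize(s[240:380,270:400],None,fx=3,fy=3)
cv2.imwrite('pics/sd17.png',np.hstack([a,b])[:,:,::-1])"
```

```text
t 34.50 tcp [ 0.5167 -0.4245  0.1155] yaxis [ 0.106  0.046 -0.993] zaxis [ 0.06  -0.997 -0.04 ] F [-0.6 -0.  -1.8] w 0.0460 q6 0.691
origin [ 0.5035 -0.4201  0.0077] tilt vec [-0.024 -0.041  0.999]
0.03 [-0.03 -0.74 -0.05]
0.006 [ 0.06  0.05 -0.02]
t 34.50 tcp [ 0.5167 -0.4245  0.1155] yaxis [ 0.106  0.046 -0.993] zaxis [ 0.06  -0.997 -0.04 ] F [-0.6 -0.  -1.8] w 0.0460 q6 0.691
t 34.55 tcp [ 0.5168 -0.4244  0.1154] yaxis [ 0.106  0.046 -0.993] zaxis [ 0.06  -0.997 -0.04 ] F [ 1.3  0.5 -0.8] w 0.0459 q6 0.691
```

View pics/sd17.png

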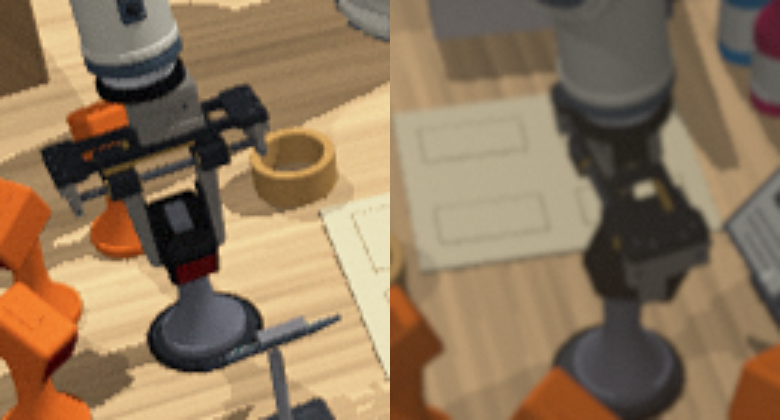

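The foot is centred over the pad and almost touching. Lowering the last couple of millimetres until the force shows contact.

Call:
{"op": "arm_command", "data": {
  "rows": [
    [[0,0.06,0],0],
    [[0,0.05,0],0],
    [[0,0,0],0]
  ]
}}

```text
t: 34.85
tool_pos: [0.5192, -0.4241, 0.1152]
orientation: [0.06, 0.018, 0.72, -0.691]
ft_force: [-0.3, 0.2, -2.4]
gripper_width: 0.046
```

```bash
python3 put.py
```

```text
t 34.85 tcp [ 0.5192 -0.4241  0.1152] yaxis [ 0.109  0.045 -0.993] zaxis [ 0.061 -0.997 -0.038] F [-0.3  0.2 -2.4] w 0.0460 q6 0.691
origin [ 0.5063 -0.4198  0.0074] tilt vec [-0.027 -0.04   0.999]
0.03 [ 0.06 -0.76 -0.05]
0.006 [ 0.15  0.03 -0.02]
```

Call:
{"op": "arm_command", "data": {
  "rows": [
    [[0.1,0.12,0],0],
    [[0.05,0.1,0],0],
    [[0,0,0],0]
  ]
}}

```text
t: 35.1
tool_pos: [0.5208, -0.424, 0.1149]
orientation: [0.064, 0.022, 0.719, -0.691]
ft_force: [0.1, -0.2, -2.7]
gripper_width: 0.0457
```

```bash
python3 put.py
```

```text
t 35.10 tcp [ 0.5208 -0.424   0.1149] yaxis [ 0.12   0.043 -0.992] zaxis [ 0.061 -0.998 -0.036] F [ 0.1 -0.2 -2.7] w 0.0457 q6 0.684
origin [ 0.5091 -0.42    0.0069] tilt vec [-0.038 -0.038  0.999]
0.03 [ 0.14 -0.79 -0.06]
0.006 [ 0.24  0.   -0.03]
```

```bash
python3 - <<'E'
from h import *
s=manip.read_state(); print(np.round(s["qpos"],4),np.round(s["joint_efforts"],2),s["ft_force"],s["torque"],np.round(s["joint_vel"],4))
E
python3 snap.py scene s18;python3 snap.py side d18;python3 snap.py wrist w8;  python3 -c "
from h import *
s=cv2.imread('pics/s18.png')[:,:,::-1]; a=cv2.resize(s[190:330,130:260],None,fx=3,fy=3)
s=cv2.imread('pics/d18.png')[:,:,::-1]; b=cv2.resize(s[240:380,270:400],None,fx=3,fy=3)
cv2.imwrite('pics/sd18.png',np.hstack([a,b])[:,:,::-1])"
```

```text
[-0.746   0.4951  1.6628  0.1414  0.9289  0.6845] [ 2.200e-01 -6.813e+01 -3.171e+01  8.600e-01 -3.100e-01 -1.000e-02] [ 0.09323272 -0.21318259 -2.74258739] [0.03281399 0.09286011 0.02127457] [ 0.0051 -0.019  -0.0131  0.0176  0.012   0.0006]
t 35.10 tcp [ 0.5208 -0.424   0.1149] yaxis [ 0.12   0.043 -0.992] zaxis [ 0.061 -0.998 -0.036] F [ 0.1 -0.2 -2.7] w 0.0457 q6 0.684
t 35.15 tcp [ 0.5209 -0.4242  0.1148] yaxis [ 0.12   0.042 -0.992] zaxis [ 0.061 -0.998 -0.035] F [ 1.3  0.3 -2. ] w 0.0459 q6 0.685
t 35.20 tcp [ 0.5204 -0.4242  0.1141] yaxis [ 0.119  0.043 -0.992] zaxis [ 0.061 -0.998 -0.036] F [ 0.7 -1.  -2.9] w 0.0460 q6 0.685
```

View pics/sd18.png

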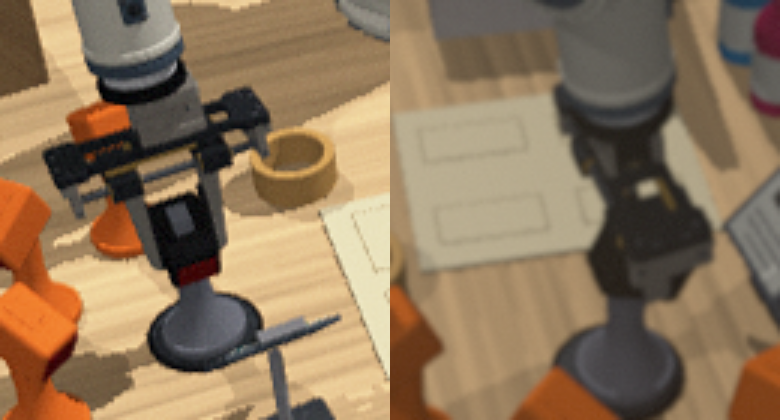

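View pics/w8.png

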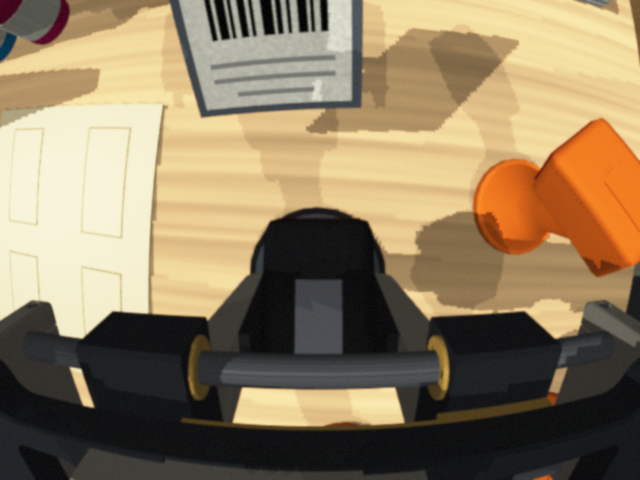

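Call:
{"op": "arm_command", "data": {
  "rows": [
    [[0.15,0.2,0],0],
    [[0,0,0],0]
  ]
}}

```text
t: 35.42
tool_pos: [0.5202, -0.424, 0.1116]
orientation: [0.065, 0.025, 0.719, -0.691]
ft_force: [-0.1, -0.4, -3.0]
gripper_width: 0.0459
```

```bash
python3 put.py; python3 -c "
from h import *
s=manip.read_state(); print(np.round(s['qpos'],4),np.round(s['joint_efforts'],2))"
```

```text
t 35.42 tcp [ 0.5202 -0.424   0.1116] yaxis [ 0.126  0.042 -0.991] zaxis [ 0.06  -0.998 -0.035] F [-0.1 -0.4 -3. ] w 0.0459 q6 0.678
origin [ 0.5092 -0.4199  0.0036] tilt vec [-0.044 -0.038  0.998]
0.03 [ 0.12 -0.9  -0.06]
0.006 [ 0.23 -0.11 -0.03]
[-0.7487  0.4963  1.6701  0.148   0.9165  0.6777] [  0.37 -68.54 -31.92   1.07  -0.49  -0.08]
```

```bash
python3 snap.py scene s19 && python3 - <<'E'
from h import *
S=cal("scene"); 
def foot(n):
    d=np.load(f"pics/{n}.npz")["d"] if n!="scene0" else np.load("pics/scene0_d.npy")
    P=np.array([dep(S,(u,v),d) for v in range(275,320) for u in range(175,225)])
    r=np.linalg.norm(P[:,:2]-[0.505,-0.4195],axis=1)
    for lo,hi in ((0.028,0.037),(0.044,0.052)):
        Q=P[(r>lo)&(r<hi)&(P[:,2]<0.05)&(P[:,2]>-0.01)]
        A=np.c_[Q[:,:2]-[0.505,-0.4195],np.ones(len(Q))]; c=np.linalg.lstsq(A,Q[:,2],rcond=None)[0]; print(n,lo,len(Q),"z %.4f slope %s"%(np.median(Q[:,2]),np.round(c,3)))
for n in ("scene0","s13","s17","s19"): foot(n)
E
```

```text
t 35.42 tcp [ 0.5202 -0.424   0.1116] yaxis [ 0.126  0.042 -0.991] zaxis [ 0.06  -0.998 -0.035] F [-0.1 -0.4 -3. ] w 0.0459 q6 0.678
scene0 0.028 188 z 0.0169 slope [-0.164 -0.159  0.02 ]
scene0 0.044 111 z 0.0042 slope [-0.015 -0.     0.004]
s13 0.028 183 z 0.0170 slope [-0.165 -0.169  0.02 ]
s13 0.044 125 z 0.0043 slope [-0.026 -0.008  0.005]
s17 0.028 164 z 0.0215 slope [-0.025 -0.002  0.022]
s17 0.044 125 z 0.0040 slope [-0.02   0.008  0.004]
s19 0.028 159 z 0.0232 slope [ 0.031 -0.     0.023]
s19 0.044 133 z 0.0042 slope [-0.004  0.01   0.004]
```

```bash
python3 snap.py side d19 && python3 -c "
from h import *
s=cv2.imread('pics/s19.png')[:,:,::-1]; a=cv2.resize(s[250:320,170:230],None,fx=6,fy=6,interpolation=cv2.INTER_CUBIC)
s=cv2.imread('pics/s13.png')[:,:,::-1]; c=cv2.resize(s[250:320,170:230],None,fx=6,fy=6,interpolation=cv2.INTER_CUBIC)
cv2.imwrite('pics/f19.png',np.hstack([c,a])[:,:,::-1])"
```

```text
t 35.47 tcp [ 0.5204 -0.4243  0.1117] yaxis [ 0.126  0.042 -0.991] zaxis [ 0.06  -0.998 -0.034] F [ 0.5  0.  -1.6] w 0.0459 q6 0.678
```

View pics/f19.png

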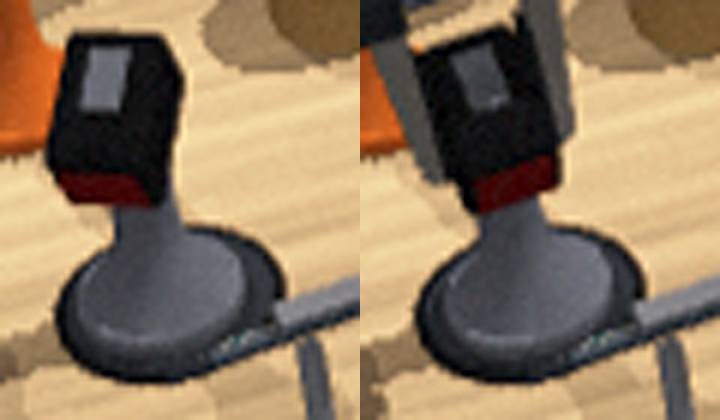

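The foot is centred on the pad and within a couple of mm, leaning about 3° back. One more small lowering, then release.

Call:
{"op": "arm_command", "data": {
  "rows": [
    [[0.1,0.15,0],0],
    [[0,0,0],0]
  ]
}}

```text
t: 35.68
tool_pos: [0.52, -0.4245, 0.1092]
orientation: [0.067, 0.026, 0.718, -0.692]
ft_force: [-0.4, 0.4, -2.7]
gripper_width: 0.0457
```

```bash
python3 put.py
```

```text
t 35.68 tcp [ 0.52   -0.4245  0.1092] yaxis [ 0.13   0.041 -0.991] zaxis [ 0.059 -0.998 -0.034] F [-0.4  0.4 -2.7] w 0.0457 q6 0.673
origin [ 0.5094 -0.4205  0.0012] tilt vec [-0.048 -0.037  0.998]
0.03 [ 0.11 -0.98 -0.08]
0.006 [ 0.22 -0.19 -0.05]
```

Call:
{"op": "arm_command", "data": {
  "rows": [
    [[0,0,0],0],
    [[0,0,0],0],
    [[0,0,0],0],
    [[0,0,0],0],
    [[0,0,0],0]
  ],
  "jaw": 120
}}

```text
t: 36.1
tool_pos: [0.5183, -0.4241, 0.1067]
orientation: [0.065, 0.025, 0.719, -0.691]
ft_force: [-1.0, 0.8, 0.2]
gripper_width: 0.0485
```

```bash
python3 snap.py side d20;python3 snap.py scene s20; python3 -c "
from h import *
s=cv2.imread('pics/s20.png')[:,:,::-1]; a=cv2.resize(s[240:320,160:240],None,fx=5,fy=5,interpolation=cv2.INTER_CUBIC)
s=cv2.imread('pics/d20.png')[:,:,::-1]; c=cv2.resize(s[310:390,310:390],None,fx=5,fy=5,interpolation=cv2.INTER_CUBIC)
cv2.imwrite('pics/f20.png',np.hstack([c,a])[:,:,::-1])"
```

```text
t 36.10 tcp [ 0.5183 -0.4241  0.1067] yaxis [ 0.127  0.043 -0.991] zaxis [ 0.059 -0.998 -0.036] F [-1.   0.8  0.2] w 0.0485 q6 0.673
t 36.15 tcp [ 0.5183 -0.424   0.1066] yaxis [ 0.127  0.043 -0.991] zaxis [ 0.059 -0.998 -0.036] F [-0.2  0.8 -0.6] w 0.0484 q6 0.673
```

View pics/f20.png

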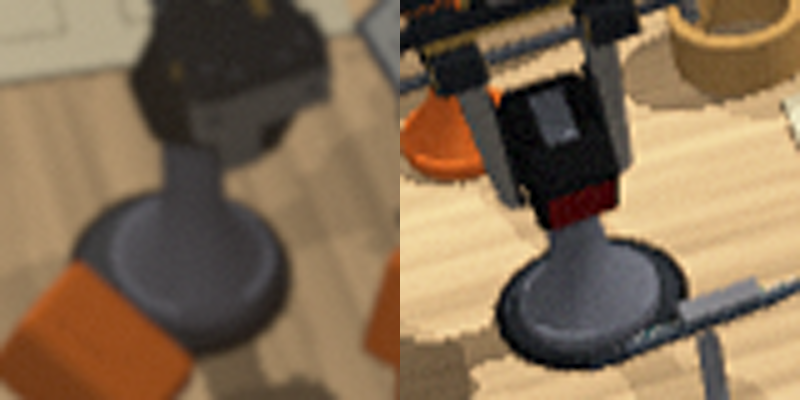

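The scanner stands on its pad. Count 120 was only just wider than the head, so I'll open fully before rising.

Call:
{"op": "arm_command", "data": {
  "rows": [
    [[0,0,0],0],
    [[0,0,0],0],
    [[0,0,0],0],
    [[0,0,0],0],
    [[0,0,0],0]
  ],
  "jaw": 0
}}

```text
t: 36.62
tool_pos: [0.5181, -0.4244, 0.1062]
orientation: [0.065, 0.025, 0.719, -0.691]
ft_force: [-0.0, 0.3, 0.4]
gripper_width: 0.0804
```

Call:
{"op": "arm_command", "data": {
  "rows": [
    [[0,-0.3,0],0],
    [[0,-0.7,0],0],
    [[0,-1,0],0],
    [[0,-1,0],0],
    [[0,-1,0],0]
  ]
}}

```text
t: 37.03
tool_pos: [0.4994, -0.4265, 0.2235]
orientation: [0.062, 0.022, 0.722, -0.688]
ft_force: [0.6, -0.5, 0.2]
gripper_width: 0.0915
```

Call:
{"op": "arm_command", "data": {
  "rows": [
    [[0.3,-1,0],0],
    [[0.5,-0.8,0],0],
    [[0.6,-0.5,0],0],
    [[0.6,0,0],0],
    [[0,0,0],0]
  ]
}}

```text
t: 37.45
tool_pos: [0.4313, -0.436, 0.3008]
orientation: [0.066, 0.024, 0.718, -0.693]
ft_force: [0.2, -0.7, -0.4]
gripper_width: 0.0921
```

```bash
python3 snap.py wrist w9;python3 snap.py scene s21;python3 snap.py side d21; python3 -c "
from h import *
s=cv2.imread('pics/s21.png')[:,:,::-1]; a=cv2.resize(s[240:320,160:240],None,fx=5,fy=5,interpolation=cv2.INTER_CUBIC)
s=cv2.imread('pics/d21.png')[:,:,::-1]; c=cv2.resize(s[300:380,310:390],None,fx=5,fy=5,interpolation=cv2.INTER_CUBIC)
cv2.imwrite('pics/f21.png',np.hstack([c,a])[:,:,::-1])"
```

```text
t 37.45 tcp [ 0.4313 -0.436   0.3008] yaxis [ 0.126  0.039 -0.991] zaxis [ 0.061 -0.998 -0.032] F [ 0.2 -0.7 -0.4] w 0.0921 q6 0.609
t 37.50 tcp [ 0.4328 -0.4363  0.3015] yaxis [ 0.128  0.039 -0.991] zaxis [ 0.061 -0.998 -0.031] F [ 0.4  0.4 -0.4] w 0.0919 q6 0.610
t 37.55 tcp [ 0.4336 -0.4361  0.3007] yaxis [ 0.128  0.039 -0.991] zaxis [ 0.061 -0.998 -0.032] F [ 0.8 -0.  -0.2] w 0.0919 q6 0.611
```

View pics/f21.png

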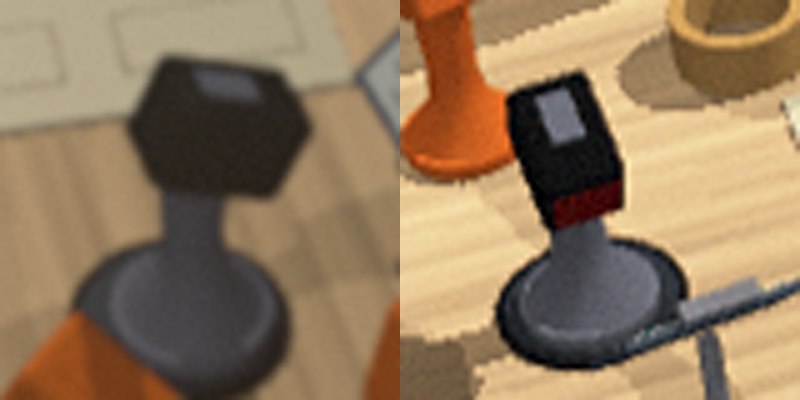

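View pics/w9.png

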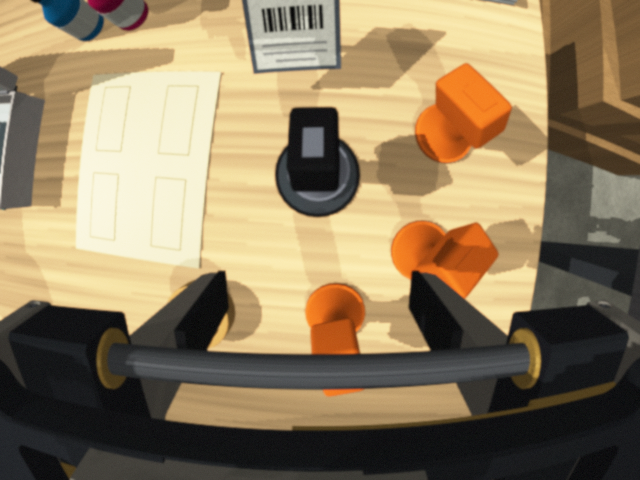

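The scanner stands alone on its pad at wrist (315,175), free of the fingers. Checking that it's upright and how far it is from the pad's centre.

```bash
python3 - <<'E'
from h import *
Z=np.load("pics/w9.npz"); C=(Z["K"],Z["R"],Z["t"]); D=Z["d"]
img=cv2.imread("pics/w9.png"); crop(img[:,:,::-1],265,90,370,225,5,"pics/w9c.png")
P=np.array([dep(C,(u,v),D,True) for v in range(116,158) for u in range(299,329)])
P=P[P[:,2]>0.13]; c=P.mean(0); U,S_,V=np.linalg.svd(P-c); n=V[2]*np.sign(V[2][2]); rms=S_[2]/np.sqrt(len(P))
hd=np.arctan2(n[1],n[0]); print("centre",c,"n",n,"heading %.1f tilt %.1f rms %.4f"%(np.degrees(hd),np.degrees(np.arccos(n[2])),rms))
h=c-0.025*n; print("head centre approx",h,"origin approx",h[:2]-0.012*np.array([np.cos(hd),np.sin(hd)]))
E
```

```text
centre [ 0.52944206 -0.42017237  0.15316438] n [0.43975324 0.0205463  0.89788359] heading 2.7 tilt 26.1 rms 0.0006
head centre approx [ 0.51844823 -0.42068603  0.13071729] origin approx [ 0.5064613  -0.42124609]
```

View pics/w9c.png

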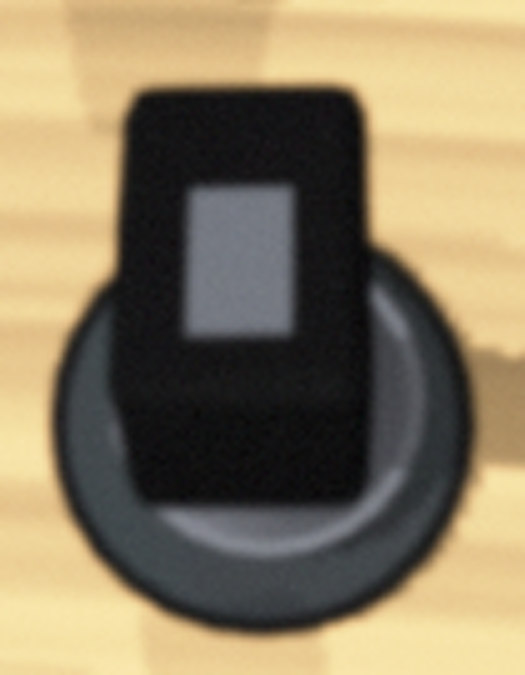

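The scanner is upright (face pitch 26.1° against 25°), about 5 mm from the pad centre and resting at pad height. Next is the lid: rise, turn the jaws back to the box's x axis, and go above the bar.

Call:
{"op": "arm_command", "data": {
  "rows": [
    [[0,-0.8,0],-0.019],
    [[0,-0.8,0],-0.019],
    [[0,-0.8,0],-0.019],
    [[0,-0.8,0],-0.019],
    [[0,-0.8,0],-0.019]
  ],
  "jaw": 144
}}

```text
t: 38.02
tool_pos: [0.4209, -0.437, 0.4129]
orientation: [0.28, -0.189, 0.67, -0.661]
ft_force: [-0.2, 0.3, -0.7]
gripper_width: 0.0606
```

Call:
{"op": "arm_command", "data": {
  "rows": [
    [[0,0,0],-0.019],
    [[0,0,0],-0.019],
    [[0,0,0],-0.019],
    [[0,0,0],-0.019],
    [[0,0,0],-0.019]
  ]
}}

```text
t: 38.43
tool_pos: [0.427, -0.4375, 0.4169]
orientation: [-0.473, 0.383, -0.55, 0.572]
ft_force: [-1.2, -1.5, -0.1]
gripper_width: 0.0396
```

Call:
{"op": "arm_command", "data": {
  "rows": [
    [[0,0,0],-0.019],
    [[0,0,0],-0.015],
    [[0,0,0],0]
  ]
}}

```text
t: 38.68
tool_pos: [0.43, -0.4364, 0.4143]
orientation: [0.534, -0.446, 0.493, -0.522]
ft_force: [0.0, -0.4, 0.2]
gripper_width: 0.0399
```

```bash
python3 - <<'E'
from h import *
st(); print(goto([0.672,0.2085,0.39]))
E
```

```text
t 38.68 tcp [ 0.43   -0.4364  0.4143] yaxis [ 0.118  0.057 -0.991] zaxis [ 0.993 -0.039  0.116] F [ 0.  -0.4  0.2] w 0.0399 q6 -0.842
[-21.65211323   2.97945513   7.08291245]
```

Call:
{"op": "arm_command", "data": {
  "rows": [
    [[-0.8,0.08,0.26],0.005],
    [[-0.8,0.08,0.26],0.004],
    [[-0.8,0.08,0.26],0],
    [[-0.8,0.08,0.26],0],
    [[-0.8,0.08,0.26],0]
  ]
}}

```text
t: 39.1
tool_pos: [0.4824, -0.3184, 0.4101]
orientation: [-0.513, 0.425, -0.516, 0.538]
ft_force: [-0.1, 0.2, -0.4]
gripper_width: 0.0399
```

Call:
{"op": "arm_command", "data": {
  "rows": [
    [[-0.8,0.08,0.26],0],
    [[-0.8,0.08,0.26],0],
    [[-0.8,0.08,0.26],0],
    [[-0.8,0.08,0.26],0],
    [[-0.8,0.08,0.26],0]
  ]
}}

```text
t: 39.52
tool_pos: [0.5409, -0.1955, 0.4085]
orientation: [-0.509, 0.421, -0.523, 0.54]
ft_force: [0.6, 0.9, 0.0]
gripper_width: 0.0398
```

Call:
{"op": "arm_command", "data": {
  "rows": [
    [[-0.8,0.08,0.26],0],
    [[-0.8,0.08,0.26],0],
    [[-0.8,0.08,0.26],0],
    [[-0.8,0.08,0.26],0],
    [[-0.8,0.08,0.26],0]
  ]
}}

```text
t: 39.93
tool_pos: [0.6009, -0.0724, 0.4074]
orientation: [-0.504, 0.417, -0.529, 0.542]
ft_force: [-0.3, -0.7, -0.9]
gripper_width: 0.0398
```

```bash
python3 - <<'E'
from h import *
st(); print(goto([0.672,0.2085,0.39]))
E
```

```text
t 39.93 tcp [ 0.6009 -0.0724  0.4074] yaxis [ 0.105  0.067 -0.992] zaxis [ 0.984 -0.153  0.094] F [-0.3 -0.7 -0.9] w 0.0398 q6 -0.032
[-9.53045272  1.44944731  0.84741864]
```

Call:
{"op": "arm_command", "data": {
  "rows": [
    [[-0.8,0.1,0.08],-0.003],
    [[-0.8,0.1,0.08],-0.003],
    [[-0.8,0.1,0.08],-0.003],
    [[-0.8,0.1,0.08],-0.003],
    [[-0.8,0.1,0.08],-0.002]
  ]
}}

```text
t: 40.35
tool_pos: [0.6316, 0.0559, 0.3997]
orientation: [-0.523, 0.437, -0.511, 0.524]
ft_force: [-0.4, 0.7, -0.2]
gripper_width: 0.0398
```

Call:
{"op": "arm_command", "data": {
  "rows": [
    [[-0.8,0.1,0.08],-0.002],
    [[-0.8,0.1,0.08],-0.002],
    [[-0.8,0.1,0.08],0],
    [[-0.8,0.1,0.08],0],
    [[-0.8,0.1,0.08],0]
  ]
}}

```text
t: 40.77
tool_pos: [0.6531, 0.1861, 0.3909]
orientation: [0.524, -0.442, 0.509, -0.52]
ft_force: [0.6, 0.6, 0.1]
gripper_width: 0.0401
```

Call:
{"op": "arm_command", "data": {
  "rows": [
    [[-0.7,0.1,0.08],0],
    [[-0.5,0.1,0.08],0],
    [[0,0,0],0]
  ]
}}

```text
t: 41.02
tool_pos: [0.6607, 0.2311, 0.3846]
orientation: [0.522, -0.441, 0.513, -0.52]
ft_force: [-0.2, 0.3, 0.1]
gripper_width: 0.0401
```

```bash
python3 arc.py 1.72; python3 -c "
from h import *
print(goto([0.672,0.2085,0.39]))"; python3 snap.py scene s22; python3 snap.py side d22; python3 snap.py wrist w10;python3 -c "
from h import *
s=cv2.imread('pics/s22.png')[:,:,::-1]; crop(s,325,80,485,280,3,'pics/s22c.png')"
```

```text
t 41.02 tcp [0.6607 0.2311 0.3846] yaxis [ 0.091  0.07  -0.993] zaxis [ 0.994 -0.073  0.086] F [-0.2  0.3  0.1] w 0.0401 q6 0.380
grasp [0.659  0.2298 0.4032] theta 1.627 radius 0.3282 lateral 0.0232
to 1.72: [1.042 3.303 0.221]
[ 0.71003323 -0.19690446  0.44472943]
t 41.02 tcp [0.6607 0.2311 0.3846] yaxis [ 0.091  0.07  -0.993] zaxis [ 0.994 -0.073  0.086] F [-0.2  0.3  0.1] w 0.0401 q6 0.380
t 41.07 tcp [0.6604 0.2299 0.3846] yaxis [ 0.091  0.069 -0.993] zaxis [ 0.994 -0.073  0.086] F [-0.8 -1.3  0. ] w 0.0399 q6 0.378
t 41.12 tcp [0.6604 0.2285 0.385 ] yaxis [ 0.091  0.069 -0.993] zaxis [ 0.994 -0.072  0.086] F [-0.4 -0.7 -0.5] w 0.0401 q6 0.376
```

View pics/s22c.png

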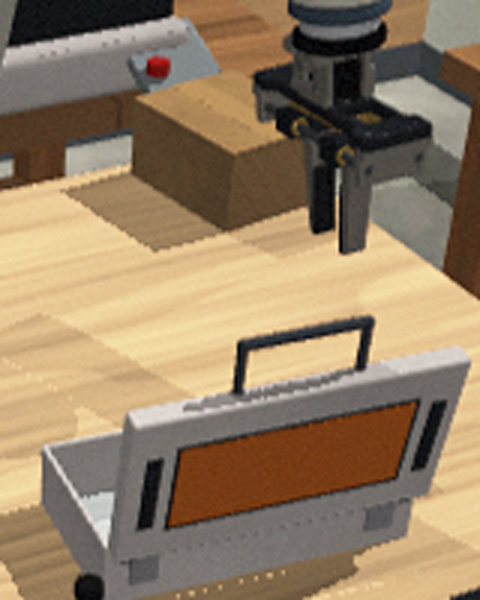

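View pics/w10.png

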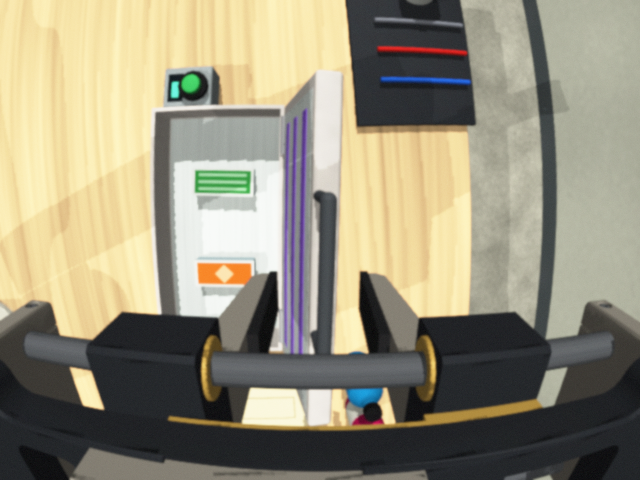

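The wrist view shows both blocks untouched in the box, at (224,182) and (225,272). The lid bar is at column 325, running up to (325,197), between the open fingers at columns 265 and 370. Measuring the bar in this pose next.

```bash
python3 - <<'E'
from h import *
Z=np.load("pics/w10.npz"); C=(Z["K"],Z["R"],Z["t"]); D=Z["d"]
for v in (205,240,280,320,340): print(v,np.round(dep(C,(326,v),D,True),4),np.round(plane(C,(326,v),0.303,True),4))
st(); print("grasp->bar",goto([0.672,0.2085,0.303],grasp=True), "tcp z0.37",goto([0.672,0.2085,0.37]))
E
```

```text
205 [0.6762 0.2638 0.3081] [0.6767 0.2633 0.303 ]
240 [0.6745 0.2397 0.3087] [0.675  0.2386 0.303 ]
280 [0.6725 0.2111 0.3087] [0.673  0.2093 0.303 ]
320 [0.6704 0.1805 0.3086] [0.6708 0.1781 0.303 ]
340 [0.6693 0.1643 0.3089] [0.6697 0.1614 0.303 ]
t 41.17 tcp [0.6605 0.2276 0.3855] yaxis [ 0.092  0.069 -0.993] zaxis [ 0.994 -0.073  0.087] F [-0.3 -0.9  0.6] w 0.0399 q6 0.376
grasp->bar [0.81352777 3.34717365 0.18823119] tcp z0.37 [0.64606989 0.50526003 0.38223406]
```

The bar centre is at (0.6725, 0.2085, 0.303), exactly as expected. Descending on to it.

Call:
{"op": "arm_command", "data": {
  "rows": [
    [[0.4,0.4,0.3],0],
    [[0.4,0.6,0],0],
    [[0,0.6,0],0],
    [[0,0.6,0],0],
    [[0,0,0],0]
  ]
}}

```text
t: 41.58
tool_pos: [0.6768, 0.1987, 0.3165]
orientation: [-0.52, 0.438, -0.513, 0.524]
ft_force: [0.1, 0.4, -0.8]
gripper_width: 0.0402
```

```bash
python3 - <<'E'
from h import *
st(); print("grasp->bar",goto([0.6725,0.2085,0.303],grasp=True))
E
```

```text
t 41.58 tcp [0.6768 0.1987 0.3165] yaxis [ 0.096  0.067 -0.993] zaxis [ 0.993 -0.081  0.091] F [ 0.1  0.4 -0.8] w 0.0402 q6 0.331
grasp->bar [-0.28002419  1.07791635 -0.20806921]
```

Call:
{"op": "arm_command", "data": {
  "rows": [
    [[-0.2,0.4,-0.15],0],
    [[-0.1,0.4,0],0],
    [[0,0.3,0],0],
    [[0,0,0],0]
  ]
}}

```text
t: 41.92
tool_pos: [0.6778, 0.2047, 0.2828]
orientation: [-0.519, 0.437, -0.514, 0.526]
ft_force: [0.5, -0.7, -0.2]
gripper_width: 0.0402
```

```bash
python3 - <<'E'
from h import *
st(); print("grasp->bar",goto([0.6725,0.2085,0.303],grasp=True))
E
```

```text
t 41.92 tcp [0.6778 0.2047 0.2828] yaxis [ 0.097  0.065 -0.993] zaxis [ 0.992 -0.088  0.091] F [ 0.5 -0.7 -0.2] w 0.0402 q6 0.345
grasp->bar [-0.16202421 -0.05545367 -0.12568906]
```

Aligned within a few mm. Closing on the bar.

Call:
{"op": "arm_command", "data": {
  "rows": [
    [[0,0,-0.1],0],
    [[0,0,0],0],
    [[0,0,0],0],
    [[0,0,0],0],
    [[0,0,0],0]
  ],
  "jaw": 255,
  "squeeze": 20
}}

```text
t: 42.33
tool_pos: [0.6728, 0.2042, 0.2838]
orientation: [-0.517, 0.438, -0.515, 0.525]
ft_force: [-4.2, 0.3, -5.5]
gripper_width: 0.0111
```

```bash
python3 arc.py 1.7 1.6 1.52 1.44 1.36 1.28
```

```text
t 42.33 tcp [0.6728 0.2042 0.2838] yaxis [ 0.093  0.065 -0.994] zaxis [ 0.992 -0.088  0.087] F [-4.2  0.3 -5.5] w 0.0111 q6 0.346
grasp [0.6711 0.203  0.3023] theta 1.715 radius 0.2292 lateral -0.0022
to 1.70: [-0.079 -0.045 -0.106]
to 1.60: [-0.093 -0.172 -0.862]
to 1.52: [-0.1   -0.218 -1.474]
to 1.44: [-0.103 -0.215 -2.087]
to 1.36: [-0.103 -0.164 -2.698]
to 1.28: [-0.099 -0.064 -3.303]
```

Call:
{"op": "arm_command", "data": {
  "rows": [
    [[0,-0.1,-0.5],0],
    [[0,-0.07,-0.6],0],
    [[0,-0.02,-0.6],0],
    [[0,0.02,-0.6],0],
    [[0,0.07,-0.6],0]
  ]
}}

```text
t: 42.75
tool_pos: [0.589, 0.2126, 0.2826]
orientation: [-0.52, 0.434, -0.513, 0.527]
ft_force: [0.8, 0.1, -3.1]
gripper_width: 0.0111
```

```bash
python3 arc.py 1.3 1.22 1.14 1.06 0.98 0.9
```

```text
t 42.75 tcp [0.589  0.2126 0.2826] yaxis [ 0.103  0.068 -0.992] zaxis [ 0.991 -0.089  0.097] F [ 0.8  0.1 -3.1] w 0.0111 q6 0.400
grasp [0.5871 0.2113 0.3011] theta 1.346 radius 0.2314 lateral -0.0019
to 1.30: [-0.056  0.104 -0.346]
to 1.22: [-0.048  0.234 -0.945]
to 1.14: [-0.037  0.411 -1.532]
to 1.06: [-0.022  0.634 -2.103]
to 0.98: [-0.003  0.902 -2.654]
to 0.90: [ 0.018  1.213 -3.182]
```

Call:
{"op": "arm_command", "data": {
  "rows": [
    [[0,0.14,-0.65],0],
    [[0,0.18,-0.65],0],
    [[0,0.24,-0.63],0],
    [[0,0.3,-0.61],0],
    [[0,0.35,-0.58],0]
  ]
}}

```text
t: 43.17
tool_pos: [0.4991, 0.2222, 0.241]
orientation: [-0.523, 0.431, -0.51, 0.53]
ft_force: [0.0, -1.8, -2.5]
gripper_width: 0.0112
```

```bash
python3 arc.py 0.82 0.74 0.66 0.58 0.5 0.42
```

```text
t 43.17 tcp [0.4991 0.2222 0.241 ] yaxis [ 0.115  0.067 -0.991] zaxis [ 0.99  -0.089  0.109] F [ 0.  -1.8 -2.5] w 0.0112 q6 0.481
grasp [0.497  0.2209 0.2596] theta 0.913 radius 0.2325 lateral -0.0008
to 0.82: [ 0.008  0.474 -0.549]
to 0.74: [ 0.036  0.859 -1.025]
to 0.66: [ 0.067  1.282 -1.469]
to 0.58: [ 0.1    1.738 -1.878]
to 0.50: [ 0.137  2.225 -2.248]
to 0.42: [ 0.175  2.74  -2.578]
```

Call:
{"op": "arm_command", "data": {
  "rows": [
    [[0,0.43,-0.53],0],
    [[0,0.42,-0.49],0],
    [[0,0.43,-0.44],0],
    [[0,0.46,-0.41],0],
    [[0,0.48,-0.37],0]
  ]
}}

```text
t: 43.58
tool_pos: [0.4368, 0.2289, 0.168]
orientation: [-0.524, 0.432, -0.506, 0.532]
ft_force: [8.4, -8.0, -6.8]
gripper_width: 0.0113
```

```bash
python3 arc.py 0.45 0.37 0.29 0.21 0.13 0.05 0.0
```

```text
t 43.58 tcp [0.4368 0.2289 0.168 ] yaxis [ 0.12   0.062 -0.991] zaxis [ 0.99  -0.086  0.115] F [ 8.4 -8.  -6.8] w 0.0113 q6 0.563
grasp [0.4346 0.2277 0.1866] theta 0.497 radius 0.2330 lateral 0.0001
to 0.45: [ 0.028  0.355 -0.118]
to 0.37: [ 0.064  0.885 -0.425]
to 0.29: [ 0.102  1.437 -0.689]
to 0.21: [ 0.142  2.008 -0.907]
to 0.13: [ 0.183  2.595 -1.08 ]
to 0.05: [ 0.226  3.194 -1.204]
to 0.00: [ 0.253  3.573 -1.258]
```

Call:
{"op": "arm_command", "data": {
  "rows": [
    [[0,0.5,-0.22],0],
    [[0,0.53,-0.28],0],
    [[0,0.55,-0.24],0],
    [[0,0.55,-0.2],0],
    [[0,0.4,-0.12],0]
  ]
}}

```text
t: 44.0
tool_pos: [0.4114, 0.2317, 0.0868]
orientation: [-0.524, 0.435, -0.503, 0.533]
ft_force: [6.3, -10.4, -3.2]
gripper_width: 0.0113
```

```bash
python3 arc.py 0.1 0.05 0.0
```

```text
t 44.00 tcp [0.4114 0.2317 0.0868] yaxis [ 0.121  0.055 -0.991] zaxis [ 0.99  -0.081  0.116] F [  6.3 -10.4  -3.2] w 0.0113 q6 0.614
grasp [0.4091 0.2307 0.1053] theta 0.129 radius 0.2324 lateral 0.0006
to 0.10: [0.036 0.232 0.026]
to 0.05: [ 0.06   0.607 -0.047]
to 0.00: [ 0.084  0.986 -0.101]
```

Call:
{"op": "arm_command", "data": {
  "rows": [
    [[0.02,0.3,0],0],
    [[0.02,0.3,-0.03],0],
    [[0.02,0.25,-0.03],0],
    [[0,0.15,0],0],
    [[0,0,0],0]
  ]
}}

```text
t: 44.42
tool_pos: [0.4107, 0.2325, 0.0556]
orientation: [-0.523, 0.435, -0.505, 0.532]
ft_force: [-1.4, -1.2, -3.4]
gripper_width: 0.0114
```

```bash
python3 arc.py 0.0; python3 snap.py scene s23; python3 snap.py side d23; python3 -c "
from h import *
s=cv2.imread('pics/s23.png')[:,:,::-1]; a=cv2.resize(s[120:280,325:480],None,fx=2.6,fy=2.6)
s=cv2.imread('pics/d23.png')[:,:,::-1]; b=cv2.resize(s[110:270,250:395],None,fx=2.6,fy=2.6)
cv2.imwrite('pics/sd23.png',np.hstack([a,b])[:,:,::-1])"
```

```text
t 44.42 tcp [0.4107 0.2325 0.0556] yaxis [ 0.117  0.055 -0.992] zaxis [ 0.99  -0.082  0.112] F [-1.4 -1.2 -3.4] w 0.0114 q6 0.615
grasp [0.4085 0.2314 0.0741] theta -0.006 radius 0.2312 lateral 0.0013
to 0.00: [ 0.042 -0.044  0.043]
t 44.42 tcp [0.4107 0.2325 0.0556] yaxis [ 0.117  0.055 -0.992] zaxis [ 0.99  -0.082  0.112] F [-1.4 -1.2 -3.4] w 0.0114 q6 0.615
t 44.47 tcp [0.4107 0.2324 0.0557] yaxis [ 0.117  0.055 -0.992] zaxis [ 0.99  -0.082  0.112] F [-0.8  1.1 -1.6] w 0.0114 q6 0.615
```

View pics/sd23.png

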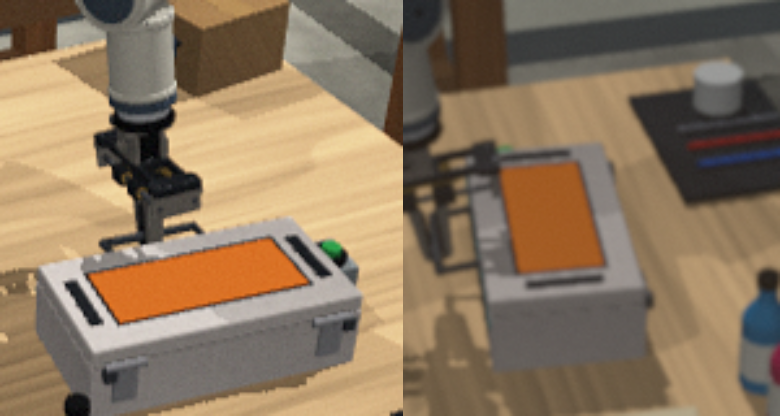

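The lid is shut, with its top level on the rim in both views (θ≈0). Releasing the bar with a partial opening and rising.

Call:
{"op": "arm_command", "data": {
  "rows": [
    [[0,0,0],0],
    [[0,0,0],0],
    [[0,0,0],0],
    [[0,0,0],0],
    [[0,0,0],0]
  ],
  "jaw": 150
}}

```text
t: 44.93
tool_pos: [0.4132, 0.2336, 0.0573]
orientation: [-0.524, 0.433, -0.504, 0.532]
ft_force: [0.6, 0.1, 0.2]
gripper_width: 0.0378
```

Call:
{"op": "arm_command", "data": {
  "rows": [
    [[0,-0.3,0],0],
    [[0,-0.5,0],0],
    [[0,-0.8,0],0],
    [[0,-0.8,0],0],
    [[0,-0.8,0],0]
  ]
}}

```text
t: 45.35
tool_pos: [0.3984, 0.2262, 0.1534]
orientation: [-0.521, 0.436, -0.505, 0.532]
ft_force: [0.5, -0.6, -0.4]
gripper_width: 0.0377
```

Call:
{"op": "arm_command", "data": {
  "rows": [
    [[0,-0.8,0],0],
    [[0,-0.8,0],0],
    [[0,0,0],0],
    [[0,0,0],0]
  ],
  "jaw": 255
}}

```text
t: 45.68
tool_pos: [0.3938, 0.2242, 0.211]
orientation: [-0.525, 0.433, -0.504, 0.532]
ft_force: [0.3, -0.1, 0.2]
gripper_width: 0.0132
```

```bash
python3 snap.py wrist w11; python3 -c "
from h import *
print(goto([0.5327,0.4193,0.14]))"
```

```text
t 45.68 tcp [0.3938 0.2242 0.211 ] yaxis [ 0.123  0.058 -0.991] zaxis [ 0.99  -0.082  0.118] F [ 0.3 -0.1  0.2] w 0.0132 q6 0.609
[-6.64836533  3.29165024  3.75983885]
```

View pics/w11.png

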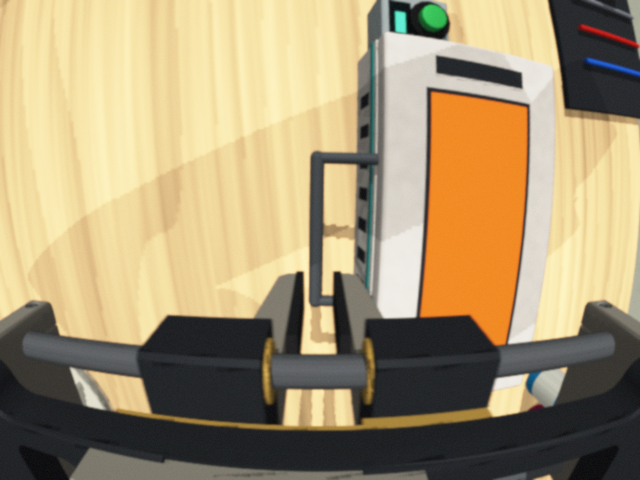

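The button shows as a green disc at (432,18). Measuring it from here and from the earlier views.

```bash
python3 - <<'E'
from h import *
def btn(n,roi):
    Z=np.load(f"pics/{n}.npz"); C=(Z["K"],Z["R"],Z["t"]); h=cv2.cvtColor(cv2.imread(f"pics/{n}.png"),cv2.COLOR_BGR2HSV); m=cv2.inRange(h,(50,120,60),(75,255,255)); k=np.zeros_like(m); x0,y0,x1,y1=roi;k[y0:y1,x0:x1]=m[y0:y1,x0:x1]
    c=max(cv2.findContours(k,0,1)[0],key=cv2.contourArea); (cx,cy),r=cv2.minEnclosingCircle(c); print(n,(cx,cy),r,np.round(plane(C,(cx,cy),.082,True),4),np.round(dep(C,(cx,cy),Z["d"],True),4)); return ray(C,(cx,cy),True)
a=btn("w11",(400,0,460,50)); b=btn("w10",(170,60,220,110)); c=btn("w4",(60,150,110,200)); print(tri(a,b,c))
Z=np.load("pics/w11.npz"); C=(Z["K"],Z["R"],Z["t"])
for uv in ((450,150),(480,200),(440,300)): print("lid top depth",np.round(dep(C,uv,Z["d"],True),4))
E
```

```text
w11 (432.56683349609375, 17.73650360107422) 14.821751594543457 [0.5313 0.4176 0.082 ] [0.5312 0.4175 0.0822]
w10 (190.3252410888672, 83.13106536865234) 10.51992130279541 [0.5345 0.4194 0.082 ] [0.5346 0.4193 0.0823]
w4 (80.7727279663086, 176.40908813476562) 12.715193748474121 [0.5312 0.4147 0.082 ] [0.5313 0.4149 0.0818]
(array([0.53303029, 0.42014347, 0.07645577]), [np.float64(0.0010155947999403025), np.float64(0.0007540171276248258), np.float64(0.001281135609075537)])
lid top depth [0.5244 0.2924 0.1011]
lid top depth [0.552  0.2484 0.1013]
lid top depth [0.5113 0.1632 0.1016]
```

The lid top is level at 0.101 m, so it is fully shut. The button is at (0.5325, 0.418, 0.082). Moving above it with the fingers closed.

Call:
{"op": "arm_command", "data": {
  "rows": [
    [[-0.8,0,0.5],0],
    [[-0.8,0.1,0.5],0],
    [[-0.8,0.1,0.5],0],
    [[-0.8,0.2,0.5],0],
    [[-0.8,0.2,0.5],0]
  ]
}}

```text
t: 46.15
tool_pos: [0.4775, 0.3376, 0.2055]
orientation: [-0.522, 0.435, -0.505, 0.533]
ft_force: [-0.3, 0.6, 0.4]
gripper_width: 0.0007
```

Call:
{"op": "arm_command", "data": {
  "rows": [
    [[-0.8,0.3,0.5],0],
    [[-0.8,0.3,0.4],0],
    [[-0.6,0.3,0.3],0],
    [[-0.3,0.3,0],0],
    [[0,0,0],0]
  ]
}}

```text
t: 46.57
tool_pos: [0.5253, 0.4167, 0.168]
orientation: [-0.519, 0.438, -0.505, 0.533]
ft_force: [0.3, -1.1, 0.7]
gripper_width: 0.0004
```

```bash
python3 -c "
from h import *
st();print(goto([0.5325,0.418,0.11]))"
```

```text
t 46.57 tcp [0.5253 0.4167 0.168 ] yaxis [ 0.11   0.048 -0.993] zaxis [ 0.991 -0.083  0.106] F [ 0.3 -1.1  0.7] w 0.0004 q6 0.787
[0.04750057 1.94914734 0.03007667]
```

Call:
{"op": "arm_command", "data": {
  "rows": [
    [[0.05,0.6,0],0],
    [[0,0.6,0],0],
    [[0,0.5,0],0],
    [[0,0.2,0],0],
    [[0,0,0],0]
  ]
}}

```text
t: 46.98
tool_pos: [0.5266, 0.4132, 0.1057]
orientation: [-0.516, 0.442, -0.505, 0.532]
ft_force: [-0.2, -0.8, -0.7]
gripper_width: 0.0003
```

```bash
python3 -c "
from h import *
st();print(goto([0.5325,0.418,0.076]))"; python3 snap.py scene s24; python3 snap.py side d24; python3 -c "
from h import *
s=cv2.imread('pics/s24.png')[:,:,::-1]; a=cv2.resize(s[140:260,400:500],None,fx=4,fy=4)
s=cv2.imread('pics/d24.png')[:,:,::-1]; b=cv2.resize(s[110:230,240:340],None,fx=4,fy=4)
cv2.imwrite('pics/sd24.png',np.hstack([a,b])[:,:,::-1])"
```

```text
t 46.98 tcp [0.5266 0.4132 0.1057] yaxis [ 0.104  0.043 -0.994] zaxis [ 0.992 -0.081  0.1  ] F [-0.2 -0.8 -0.7] w 0.0003 q6 0.786
[-0.12428746  1.0100822   0.08120486]
t 46.98 tcp [0.5266 0.4132 0.1057] yaxis [ 0.104  0.043 -0.994] zaxis [ 0.992 -0.081  0.1  ] F [-0.2 -0.8 -0.7] w 0.0003 q6 0.786
t 47.03 tcp [0.5266 0.4132 0.1062] yaxis [ 0.104  0.043 -0.994] zaxis [ 0.992 -0.081  0.1  ] F [-0.6 -0.  -0.3] w 0.0002 q6 0.786
```

View pics/sd24.png

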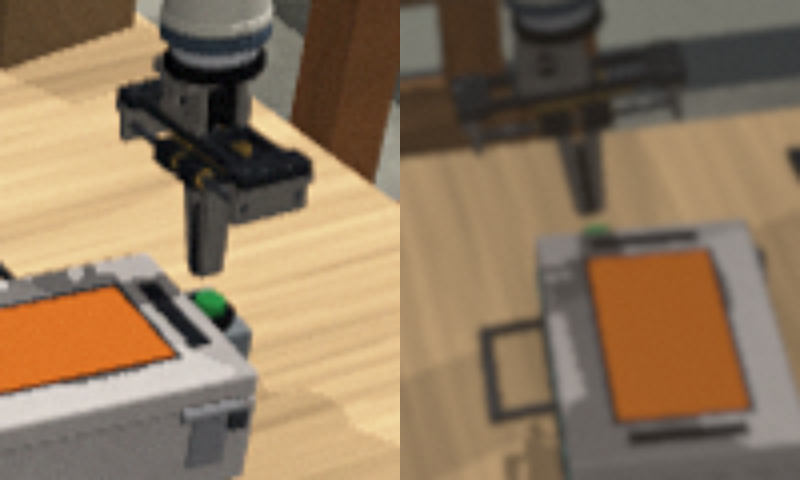

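The closed fingertips are just above the green button. Pressing down in small steps.

Call:
{"op": "arm_command", "data": {
  "rows": [
    [[-0.12,0.3,0.05],0],
    [[0,0.3,0],0],
    [[0,0.3,0],0],
    [[0,0.2,0],0]
  ]
}}

```text
t: 47.42
tool_pos: [0.5348, 0.4205, 0.0774]
orientation: [-0.519, 0.438, -0.504, 0.533]
ft_force: [-2.9, -1.3, 4.0]
gripper_width: 0.0003
```

```bash
python3 -c "
from h import *
st();print(goto([0.5325,0.418,0.076]))"
```

```text
t 47.42 tcp [0.5348 0.4205 0.0774] yaxis [ 0.111  0.048 -0.993] zaxis [ 0.991 -0.082  0.107] F [-2.9 -1.3  4. ] w 0.0003 q6 0.791
[ 0.09067164  0.03356243 -0.07418968]
```

Call:
{"op": "arm_command", "data": {
  "rows": [
    [[0.05,0.2,0],0],
    [[0,0.15,0],0]
  ]
}}

```text
t: 47.58
tool_pos: [0.5352, 0.4211, 0.0757]
orientation: [-0.519, 0.438, -0.505, 0.532]
ft_force: [-26.1, -20.9, 66.6]
gripper_width: 0.0002
```

```bash
python3 -c "
from h import *
st()"; python3 snap.py side d25; python3 snap.py scene s25; python3 -c "
from h import *
st()
s=cv2.imread('pics/s25.png')[:,:,::-1]; a=cv2.resize(s[140:260,400:500],None,fx=4,fy=4)
s=cv2.imread('pics/d25.png')[:,:,::-1]; b=cv2.resize(s[110:230,240:340],None,fx=4,fy=4)
cv2.imwrite('pics/sd25.png',np.hstack([a,b])[:,:,::-1])"
```

```text
t 47.58 tcp [0.5352 0.4211 0.0757] yaxis [ 0.11   0.05  -0.993] zaxis [ 0.991 -0.083  0.106] F [-26.1 -20.9  66.6] w 0.0002 q6 0.789
t 47.58 tcp [0.5352 0.4211 0.0757] yaxis [ 0.11   0.05  -0.993] zaxis [ 0.991 -0.083  0.106] F [-26.1 -20.9  66.6] w 0.0002 q6 0.789
t 47.63 tcp [0.5352 0.4209 0.0758] yaxis [ 0.11   0.05  -0.993] zaxis [ 0.991 -0.083  0.106] F [-23.7 -14.8  59.4] w 0.0006 q6 0.789
t 47.68 tcp [0.5352 0.4209 0.0759] yaxis [ 0.11   0.05  -0.993] zaxis [ 0.991 -0.083  0.106] F [-22.7 -14.4  57.3] w 0.0000 q6 0.789
```

View pics/sd25.png

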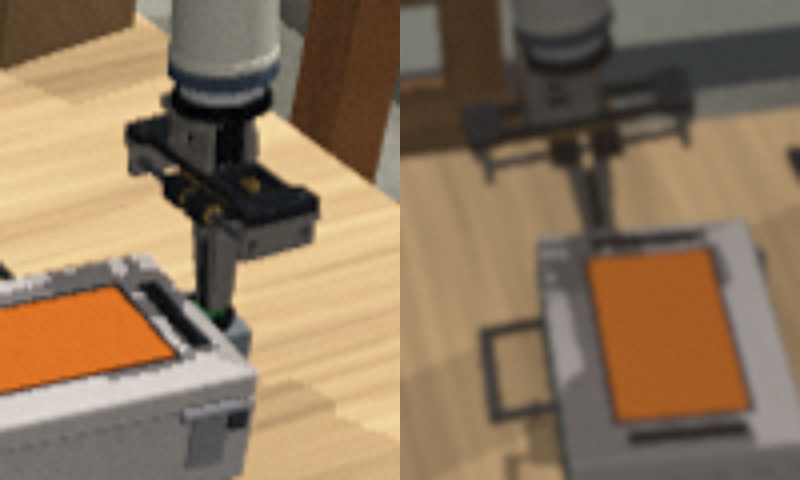

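The button is bottomed out: the force jumped to about 70 N at the fingertips, under the 120 N wrist limit. Backing straight off.

Call:
{"op": "arm_command", "data": {
  "rows": [
    [[0,-0.5,0],0],
    [[0,-0.7,0],0],
    [[0,-0.8,0],0],
    [[0,-0.8,0],0],
    [[0,-0.8,0],0]
  ]
}}

```text
t: 48.1
tool_pos: [0.5211, 0.4141, 0.1842]
orientation: [-0.518, 0.44, -0.505, 0.532]
ft_force: [-0.5, 0.5, 0.2]
gripper_width: 0.0006
```

Call:
{"op": "arm_command", "data": {
  "rows": [
    [[0.5,-0.8,-0.4],0],
    [[0.5,-0.8,-0.4],0],
    [[0.5,-0.5,-0.4],0],
    [[0.5,0,-0.4],0],
    [[0,0,0],0]
  ]
}}

```text
t: 48.52
tool_pos: [0.4626, 0.3557, 0.2452]
orientation: [-0.521, 0.436, -0.505, 0.532]
ft_force: [0.6, 0.9, -0.0]
gripper_width: 0.0004
```

```bash
python3 snap.py wrist w12; python3 snap.py scene s26; python3 snap.py side d26
```

```text
t 48.52 tcp [0.4626 0.3557 0.2452] yaxis [ 0.114  0.053 -0.992] zaxis [ 0.991 -0.082  0.11 ] F [ 0.6  0.9 -0. ] w 0.0004 q6 0.766
t 48.57 tcp [0.4641 0.3571 0.2459] yaxis [ 0.116  0.054 -0.992] zaxis [ 0.99  -0.082  0.111] F [0.2 0.9 0.6] w 0.0003 q6 0.766
t 48.62 tcp [0.4648 0.3579 0.2456] yaxis [ 0.116  0.055 -0.992] zaxis [ 0.99  -0.082  0.111] F [-1.2  0.3 -0.1] w 0.0003 q6 0.766
```

View pics/w12.png

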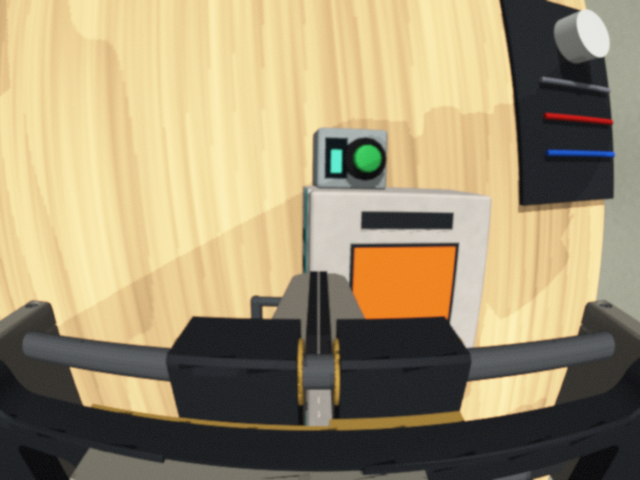

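View pics/s26.png

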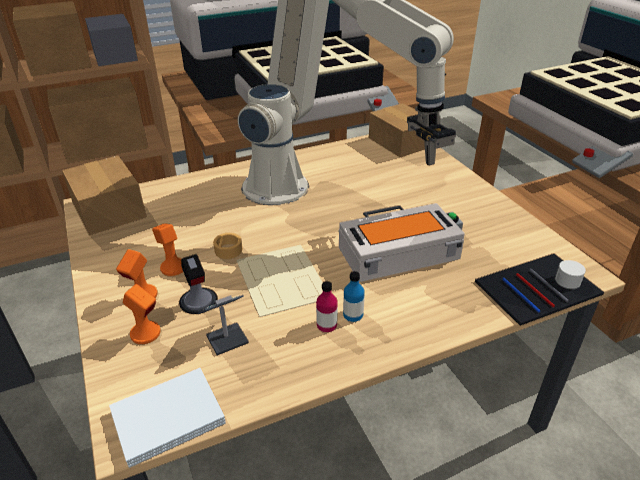

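View pics/d26.png

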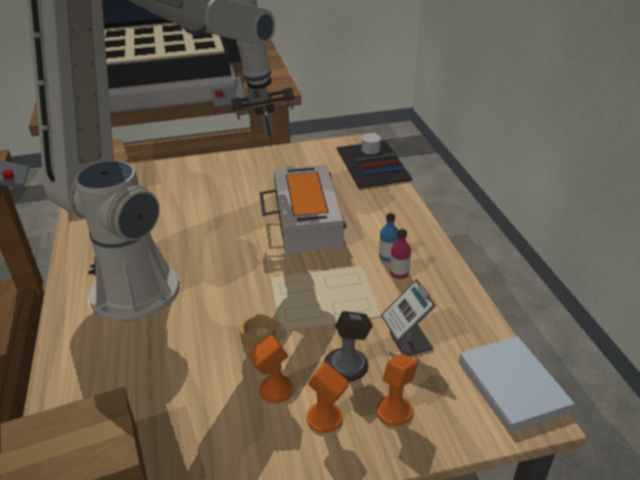

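The lid is shut, the button is up at wrist (368,158), and the scanner is on its pad at scene (196,285). The bottles and tape look unmoved. One last numeric check before handing in.

```bash
python3 - <<'E'
from h import *
Z=np.load("pics/w12.npz"); C=(Z["K"],Z["R"],Z["t"])
print("button",np.round(dep(C,(368,158),Z["d"],True),4),"lid",[round(float(dep(C,uv,Z["d"],True)[2]),4) for uv in ((335,215),(480,215),(400,265),(440,300))])
S=cal("scene"); a=np.load("pics/scene0_d.npy"); b=np.load("pics/s26.npz")["d"]
for n,uv in (("magenta",(327,312)),("cyan",(354,300)),("tape",(228,250)),("scanner foot",(203,298)),("lid",(440,240))): print(n,np.round(dep(S,uv,a),4),np.round(dep(S,uv,b),4))
i0=cv2.imread("pics/scene0.png"); i1=cv2.imread("pics/s26.png")
for n,(x0,y0,x1,y1) in (("bottles",(312,270,370,335)),("tape",(210,230,245,260))): print(n,"mean abs diff",np.abs(i0[y0:y1,x0:x1].astype(int)-i1[y0:y1,x0:x1]).mean())
s=manip.read_state(); print(s["t"],np.round(s["ft_force"],1),np.abs(s["joint_vel"]).max())
E
```

```text
button [0.5337 0.4203 0.0822] lid [0.1003, 0.1007, 0.1009, 0.1008]
magenta [ 0.7681 -0.1335  0.0756] [ 0.7691 -0.134   0.0767]
cyan [ 0.7627 -0.0525  0.0824] [ 0.762  -0.0521  0.0817]
tape [ 0.3526 -0.2835  0.0344] [ 0.3513 -0.2832  0.0334]
scanner foot [ 0.5259 -0.4084  0.025 ] [ 0.5286 -0.4087  0.0274]
lid [0.6446 0.295  0.0927] [0.6434 0.2959 0.0916]
bottles mean abs diff 8.2894783377542
tape mean abs diff 21.42730158730159
48.6667 [-0.2 -0.  -0.4] 0.020865862834714474
```

```bash
python3 -c "
from plant import manip
print(manip.job_done())"
```

```text
the job is handed in; nothing more can be done
None
```

The job is done and handed in after about 49 s of robot time. No verdict came back, so what follows rests on my own checks.

**What I did:**
- I swung the lid open by its handle bar, and it stayed open on its own.
- I set the two blocks that were there, award_3 (orange) and award_4 (green), on the box floor.
- I held the black scanner about 0.11 m from the barcode, roughly 21° off square, for more than 1.4 s, then stood it back on its pad.
- I lowered the lid by the bar until it was shut, pressed the start button to its stop and backed off.

**Last checks that agreed:**
- **Blocks:** tops were at 0.030 to 0.032 m, so they lay flat. I last saw them in place just before the lid closed.
- **Lid:** its top was level at 0.100 to 0.101 m, so it is shut.
- **Button:** it was back up at 0.082 m.
- **Scanner:** measured right after release, it was upright to about 1° and about 5 mm from the pad's centre.
- **Bystanders:** bottles and tape read within about 2 mm of where they started.

**What disagreed or went less well:**
- **Tool tilt:** it crept up to about 7.7° during big moves and could not be commanded back. I worked around it using measured poses.
- **Barcode height:** two-view estimates gave 0.109 to 0.112 m against 0.115 m from depth, well within tolerance.
- **Scanner put-down:** I could not feel the foot touch the pad, so I judged that release from height and pictures.
- **Button press:** it bottomed out harder than intended, at about 75 N on the fingertips. That is under the 120 N wrist limit but above 40 N, which I took to apply only to the arm and gripper body.

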